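# Put the grinding set back into the stall's seed mill

### The arm

A 6-joint arm with a two-finger parallel gripper is mounted at the origin on the work surface. World frame = base frame: x ahead of the robot, y to its left, z up, the work surface at z = 0. Lengths are in m, angles in rad, forces in N, time in s.
With the tool pointing down it reaches from about 0.35 to 0.875 m from the base axis. Payload 15.5 kg.
Tool frame: the origin (TCP) lies midway between the tips of the shut fingers; the grasp point (between the pads) lies 19 mm behind it; z points along the fingers, x is the direction in which the jaws open and shut, and the axes are right-handed (so a half turn about z gives the same grasp; the last joint's range is limited). The gripper opens to 85 mm and grips with 20 to 120 N. Pads are 22 mm wide; open, the fingers measure 114 mm over their backs; the gripper's body (76 mm by 85 mm) begins 54 mm behind the grasp point. The pads swing forward as they close: fully open they stand 13 mm farther back than shut.
Start: joints at [-0.096, 0.494, 1.345, -0, 1.302, -0.096], TCP at [0.625, 0, 0.231] pointing down, gripper open.
Joint ranges: [-2.91, 2.91], [-0.82, 2.16], [0.22, 2.67], [-1.22, 4.37], [0.12, 2.79], [-3.08, 3.08]. Speed limits (rad/s): [1.89, 1.89, 2.57, 3.01, 3.01, 3.01].

### API

Orientations are given as a unit quaternion [x, y, z, w].
In Python, from workcell import arm gives the robot as it stands.
- The arm moves only by the tool carry_out, never from a script. Its argument "rows" is a list of rows, each a list of 3 entries, a list of its own where there are three numbers: the shift along the tool's x, y, z in m, then the turn, a rotation vector about the tool's x, y, z in degrees, then the opening, from 0 (shut) to 1 (fully open). A call has 1 to 20 rows; each row shifts and turns the pose as measured when the row begins, along the tool's axes as they then stand; what a row does not reach is not made up. A row lasts 1/8 s, in which the tool goes at most 62.5 mm and 10.7 degrees, less where a joint would pass 70% of its speed; a pose out of reach is approached as far as the arm can. A call is refused whole if a number of a shift passes 0.0625 or a number of a turn 10.7, either way. A call with a gripper value outside its range is refused whole. The fingers move at their own pace and stop on an object; "squeeze" is the grip in N (left out, the last holds). Time passes only in rows, so rows that do not move let the fingers close. It gives the time, the measured TCP pose, the force and the opening at its end, in the units of the state.
- arm.read_state(): the state, without advancing time (a new reading comes with each control period).
- arm.grab_frame(name): name is "scene" or "side" or "wrist"; returns a dict with "color" (480x640x3 uint8, red, green, blue), "range_z" (480x640 float32, m along the optical axis (not along the pixel's ray), 0 where there is no reading), "K" (3x3 intrinsics, pixels), "world_from_camera" (4x4, takes a point from camera to world coordinates); the wrist camera has in their place "hand_eye" (4x4, takes a point from camera to tool coordinates, whose origin is the TCP and whose axes are the tool frame's). Camera axes: x right, y down, z forward; pixel columns grow to the right and rows downward; lengths in m; the calibration is good to about 2 mm. A picture is of the moment at which its call begins: read the wrist's pose just before it.
- arm.finish_job(): hands the job in, once; it reports no verdict.
The state is a dict: "time": time; "q": joint angles; "qvel": joint speeds; "tau": joint torques, N m; "ee_pos": TCP position; "tool_rot": TCP orientation; "contact_force": force on the tool from outside, world axes, zero at the start; "wrist_torque": the same for the moment, N m; "grip_width": finger opening in m.
Only numpy, scipy, OpenCV 4.12 (cv2) and the standard library are available. Lean on these libraries where they do the work, as an engineer would, in place of code of your own. Each camera call takes 0.05 s, during which the arm holds its last target.

### The job

Get the seed mill ready to grind again: swing its clear cover right back on its hinge, then thread the grinding set down the upright spindle, each ring fully home and flat: first every brass spacer ring that is laid out, then the dark burr with its teeth up, then the white feed collar on top. Then bring the cover down gently until it is fully shut; never let it slam either way, and leave the other things on the counter where they are.

Things in the scene. Friction and masses are not known exactly. Their poses are not given: they have to be found in the camera images.
- mill_seat (a point): the mill: a red motor housing 210 x 190 mm fixed to the counter, with a round steel grinding chamber on top (inside 150 mm across, floor 70 mm and rim 90 mm above the counter). This point is on the spindle's axis, on the flat top of the dark seat boss (34 mm across, 15 mm above the chamber floor, 85 mm above the counter) on which the first ring rests. z is up; +y points to the hinge side of the chamber, -y to the side of the cover's handle
- spindle_tip (a point): top of the upright spindle, 84 mm above the seat; the spindle is 16 mm in diameter and tapers to 7 mm over its last 10 mm; same axes as mill_seat
- cover (a joint): hinge angle of the cover, rad: 0 is fully shut on the chamber rim, 1.7 is fully back on its stop. A stiff friction hinge: the cover stays at whatever angle it is left; raising it takes about 6 N at the handle, lowering it 1 to 4 N. The cover is a clear round hood (156 mm across, 91 mm high) with an aluminium top and a steel hopper 48 mm high on it
- cover_hinge (a point): a fixed point on the cover's hinge line, at the middle of its length, 105 mm from the spindle axis along +y of mill_seat and 90 mm above the counter; same axes as mill_seat, the hinge line is its x axis. The cover opens by lifting its -y side
- cover_handle (a point): middle of the cover's handle: a round black bar 12 mm in diameter, 96 mm long, parallel to the hinge line, held 52 mm off the hood's wall by an arm at either end (80 mm clear between the arms). When shut it lies 235 mm from the hinge line along -y and 70 mm above it; its axes turn with the cover and equal those of mill_seat when shut
- spacer1_mid (a point): brass spacer ring, outside 40 mm, bore 19 mm, 10 mm thick, about 60 g; all spacers are alike and two to four are laid out (None if absent); its z axis is the ring's axis; this point is the ring's centre, half-way up
- spacer2_mid (a point): brass spacer ring, outside 40 mm, bore 19 mm, 10 mm thick, about 60 g; all spacers are alike and two to four are laid out (None if absent); its z axis is the ring's axis; this point is the ring's centre, half-way up
- spacer3_mid (a point): brass spacer ring, outside 40 mm, bore 19 mm, 10 mm thick, about 60 g; all spacers are alike and two to four are laid out (None if absent); its z axis is the ring's axis; this point is the ring's centre, half-way up
- spacer4_mid (a point): brass spacer ring, outside 40 mm, bore 19 mm, 10 mm thick, about 60 g; all spacers are alike and two to four are laid out (None if absent); its z axis is the ring's axis; this point is the ring's centre, half-way up
- burr_mid (a point): burr: dark steel ring, outside 60 mm, bore 19 mm, 16 mm thick, about 220 g, with light radial teeth on its upper face (+z); its z axis is the ring's axis; this point is the ring's centre, half-way up
- collar_mid (a point): white plastic feed collar, outside 46 mm, bore 19 mm, 18 mm high, about 50 g, alike both ways up; its z axis is the ring's axis; this point is the ring's centre, half-way up
- seed_jar: not to be disturbed: closed jar of seeds, 84 mm across, 125 mm high, red lid and yellow band; origin under its centre
- milk_tin: not to be disturbed: tin can, 74 mm across, 80 mm high, blue label; origin under its centre
- mill_brush: not to be disturbed: cleaning brush with a wooden handle lying on the mat; origin under its middle, its x axis runs along it
- hook_wrench: not to be disturbed: steel wrench lying on the counter; origin under its middle, its x axis runs along it
- catch_bowl: not to be disturbed: steel bowl 110 mm across, 38 mm high, standing before the mill's chute; origin under its centre
- oil_bottle: not to be disturbed: amber bottle 48 mm across, 140 mm high, yellow cap; origin under its centre
Not all that is in view belongs to the job. Leave any green or purple look-alike of the part that bears spacer2_mid alone.

How it is judged:
By the outcome, as a careful person would: the job done as asked, in the order asked, and still so for the second after the job is handed in, with the robot touching nothing.
Of spacer1, spacer2, spacer3, spacer4 only 2 to 4 are there at a start; the rules pass over those that are not, and their reading is None.
At some moment in a run one of spacer1, spacer2, spacer3, spacer4, burr, collar may be knocked a few centimetres aside while the robot is not near it.
Once in a run the grip may slacken for a moment while it holds something.
It also fails if it takes over 210 s, if anything falls off the work surface, if the arm or the gripper's body presses on something with over 40 N, if the wrist force passes 120 N, or if a joint passes its speed limit or range.

## Working session

There is one attempt and no reset: what is moved stays moved. The work goes in short steps, Python scripts to look and compute and a tool call to move; the robot and the scene stay as the last step left them, time stands still between calls to the robot, and variables do not carry over. Pictures are saved under pics/ and viewed, and the job is handed in when it is done.

Besides the shell and the picture viewer there is one more tool, called after "Call:" in YAML: its name, and indented under it one key for each argument. carry_out: Moves the arm, as the interface text tells. Its arguments: {"type":"object","properties":{"rows":{"type":"array","items":{"type":"array"}},"squeeze":{"type":"number"}},"required":["rows"]}

```bash
ls; mkdir -p pics; python3 - <<'E'
from workcell import arm
import cv2
s=arm.read_state();print(s)
for n in("scene","side","wrist"):
    f=arm.grab_frame(n);cv2.imwrite(f"pics/{n}0.png",f["color"][:,:,::-1]);print(n,f["K"],f.get("world_from_camera",f.get("hand_eye")))
E
```

```text
pics
{'time': 0.0, 'q': array([-9.55073670e-02,  4.94176159e-01,  1.34615599e+00, -8.04793319e-06,
        1.30249339e+00, -9.54949162e-02]), 'qvel': array([-4.62269319e-04, -3.07007959e-03,  9.48443453e-04,  9.07064233e-04,
       -7.77216612e-05,  1.17176722e-03]), 'tau': array([-2.68344644e-03, -8.82162237e+01, -3.83866239e+01, -4.40739132e-04,
        1.02696815e-02,  1.38197843e-04]), 'ee_pos': array([6.24628620e-01, 3.15602821e-05, 2.30696199e-01]), 'tool_rot': array([ 9.99999810e-01, -5.15624916e-06, -6.14002262e-04, -5.49197405e-05]), 'contact_force': array([0.00861976, 0.43898515, 0.28233056]), 'wrist_torque': array([-0.01445874, -0.00487914,  0.01063542]), 'grip_width': 0.08482602183802582}
scene [[583.1897455    0.         319.74201685]
 [  0.         583.1897455  241.36672662]
 [  0.           0.           1.        ]] [[ 0.88091463  0.38853942 -0.27023421  0.92307597]
 [ 0.47326968 -0.72594278  0.49902192 -0.67680418]
 [-0.00228489 -0.56748937 -0.82337755  1.17501392]
 [ 0.          0.          0.          1.        ]]
side [[486.70982164   0.         326.02704655]
 [  0.         486.70982164 244.96920536]
 [  0.           0.           1.        ]] [[ 0.82485657 -0.26901317  0.49723591 -0.04554994]
 [-0.56520157 -0.4120092   0.71469966 -0.88252005]
 [ 0.01260214 -0.87056323 -0.49189516  0.71483838]
 [ 0.          0.          0.          1.        ]]
wrist [[336.46367646   0.         322.40334549]
 [  0.         336.46367646 242.04437284]
 [  0.           0.           1.        ]] [[ 9.99999871e-01  4.21427186e-04  2.84444130e-04 -3.19364856e-04]
 [-4.82130346e-04  9.63604048e-01  2.67333136e-01 -6.72890314e-02]
 [-1.61430064e-04 -2.67333238e-01  9.63604127e-01 -1.42572281e-01]
 [ 0.00000000e+00  0.00000000e+00  0.00000000e+00  1.00000000e+00]]
```

View pics/scene0.png

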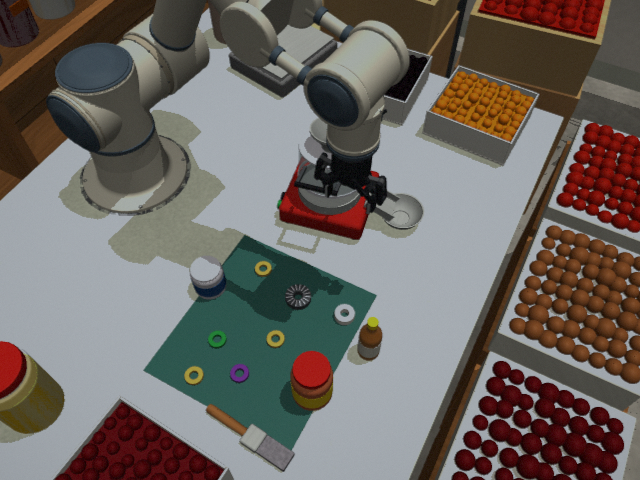

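View pics/side0.png

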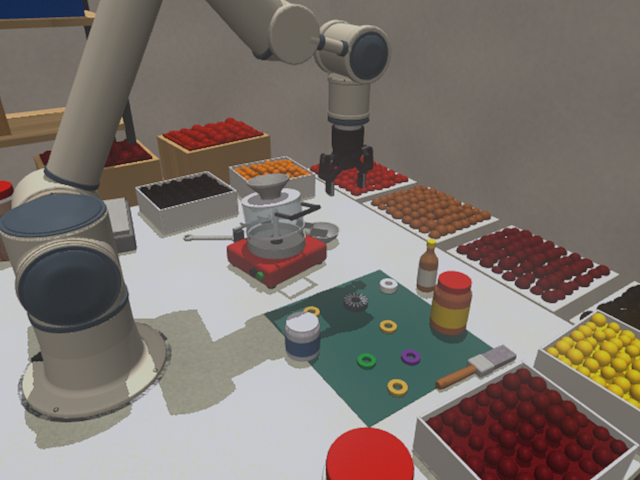

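View pics/wrist0.png

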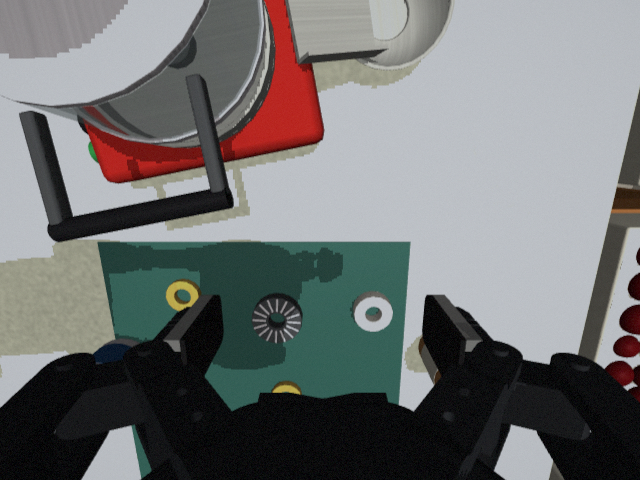

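Scene view shows three yellow spacers at (263,268), (275,338) and (193,375), the burr with teeth up at (298,295), the collar at (345,314), and the green and purple decoys at (217,340) and (240,373). The cover is shut, with its handle on the robot's right (−y). Next I'll measure.

```bash
cat > h.py <<'E'
from workcell import arm
import cv2, numpy as np
from scipy.spatial.transform import Rotation as R
def grab(n):
    s=arm.read_state(); f=arm.grab_frame(n)
    if n=="wrist":
        T=np.eye(4);T[:3,:3]=R.from_quat(s["tool_rot"]).as_matrix();T[:3,3]=s["ee_pos"]
        f["T"]=T@f["hand_eye"]
    else: f["T"]=f["world_from_camera"]
    return f
def save(f,n,box=None,k=1):
    im=f["color"][:,:,::-1]
    if box: im=im[box[1]:box[3],box[0]:box[2]]
    if k!=1: im=cv2.resize(im,None,fx=k,fy=k,interpolation=cv2.INTER_CUBIC)
    cv2.imwrite(f"pics/{n}.png",im)
def cloud(f):
    z=f["range_z"];K=f["K"];v,u=np.mgrid[:480,:640]
    P=np.stack([(u-K[0,2])/K[0,0]*z,(v-K[1,2])/K[1,1]*z,z],-1)
    W=P@f["T"][:3,:3].T+f["T"][:3,3]; W[z==0]=np.nan
    return W
def ray(f,u,v,z):
    K=f["K"];d=f["T"][:3,:3]@np.array([(u-K[0,2])/K[0,0],(v-K[1,2])/K[1,1],1]);o=f["T"][:3,3]
    return o+d*(z-o[2])/d[2]
def proj(f,p):
    c=f["T"][:3,:3].T@(np.asarray(p)-f["T"][:3,3]);K=f["K"];return K[0,0]*c[0]/c[2]+K[0,2],K[1,1]*c[1]/c[2]+K[1,2]
def st():
    s=arm.read_state();r=R.from_quat(s["tool_rot"]).as_matrix()
    print("t",round(s["time"],2),"p",s["ee_pos"].round(4),"F",s["contact_force"].round(1),"w",round(s["grip_width"],4)," x",r[:,0].round(3),"z",r[:,2].round(3),"q",s["q"].round(2))
    return s
def toolshift(p):
    s=arm.read_state();r=R.from_quat(s["tool_rot"]).as_matrix();return r.T@(np.asarray(p)-s["ee_pos"])
def rings(f,ztop=None):
    W=cloud(f);h=cv2.cvtColor(f["color"],cv2.COLOR_RGB2HSV);H,S,V=[h[...,i].astype(int) for i in range(3)]
    out=[]
    masks={"yel":(H>18)&(H<34)&(S>120)&(V>80),"white":(S<50)&(V>120),"grn":(H>50)&(H<70)&(S>150)&(V>80)}
    for n,m in masks.items():
        m=m&(W[...,2]>0.004)&(W[...,2]<0.035)
        c,l,stt,cen=cv2.connectedComponentsWithStats(m.astype(np.uint8))
        for i in range(1,c):
            if stt[i,4]<60: continue
            pts=W[l==i];top=np.nanpercentile(pts[:,2],80)
            # outer contour hull ellipse centre
            cs,_=cv2.findContours((l==i).astype(np.uint8),cv2.RETR_EXTERNAL,cv2.CHAIN_APPROX_NONE)
            cc=max(cs,key=cv2.contourArea)
            x,y,w,hh=cv2.boundingRect(cc)
            if w>90 or len(cc)<6: continue
            tp=pts[pts[:,2]>top-.004]
            (mx,my),r=cv2.minEnclosingCircle(tp[:,:2].astype(np.float32))
            print(n,cen[i].round(0),stt[i,4],"med",np.nanmedian(pts,0).round(4),"topz",round(top,4),"circ",round(mx,4),round(my,4),round(r,4))
E
python3 - <<'E'
from h import *
for n in("scene","side"):
    f=grab(n);print(n);rings(f);W=cloud(f)
    h=cv2.cvtColor(f["color"],cv2.COLOR_RGB2HSV)
    if n=="scene":
        for uv in [(298,283),(298,305),(285,295),(311,295),(340,380)]:print(uv,W[uv[1],uv[0]])
        save(f,"scene_mill",(240,100,440,260),4)
    else: save(f,"side_mill",(210,150,350,300),5)
    np.save("W"+n,W)
f=grab("wrist");rings(f);W=cloud(f)
for uv in [(60,228),(100,218),(140,210),(180,203),(215,197),(277,296),(277,345),(253,320),(300,320)]:print(uv,W[uv[1],uv[0]].round(4))
E
```

```text
scene
yel [263. 268.] 141 med [ 0.4583 -0.1012  0.0104] topz 0.0121 circ 0.4591 -0.1011 0.0205
yel [275. 338.] 174 med [ 0.5767 -0.2425  0.0102] topz 0.012 circ 0.5765 -0.2429 0.02
yel [194. 375.] 202 med [ 0.4686 -0.3954  0.0103] topz 0.0122 circ 0.4677 -0.3953 0.0198
white [133. 199.] 850 med [ 0.0674 -0.0872  0.0137] topz 0.0171 circ 0.0447 -0.0627 0.0832
white [403. 214.] 423 med [0.6839 0.2028 0.01  ] topz 0.0148 circ 0.6836 0.188 0.0482
white [344. 313.] 233 med [ 0.6827 -0.1191  0.0186] topz 0.0206 circ 0.6816 -0.1205 0.0234
white [253. 437.] 385 med [ 0.6479 -0.4474  0.02  ] topz 0.0219 circ 0.648 -0.4475 0.0251
grn [217. 338.] 171 med [ 0.4651 -0.3028  0.0105] topz 0.0128 circ 0.4647 -0.3031 0.0192
(298, 283) [ 5.48498731e-01 -9.24286760e-02 -1.27836531e-04]
(298, 305) [ 0.58316818 -0.15240831  0.02076672]
(285, 295) [ 0.54218753 -0.1405155   0.01311694]
(311, 295) [ 0.59191817 -0.10840256  0.00452002]
(340, 380) [ 0.74212841 -0.25550477 -0.00248092]
side
yel [313. 310.] 67 med [ 0.4647 -0.097   0.0097] topz 0.0107 circ 0.4598 -0.1015 0.0205
yel [447. 323.] 201 med [ 0.6704 
[... 631 characters left out ...]
4] topz 0.0111 circ 0.4638 -0.3041 0.0195
yel [181. 294.] 585 med [ 0.4574 -0.0963  0.0097] topz 0.0104 circ 0.4597 -0.0999 0.0197
yel [286. 388.] 214 med [ 0.5792 -0.2279  0.0094] topz 0.0102 circ 0.5777 -0.2341 0.0181
white [401.  29.] 3298 med [0.6987 0.1787 0.0107] topz 0.0192 circ 0.6977 0.17 0.0385
white [373. 313.] 895 med [ 0.6831 -0.1175  0.0179] topz 0.0185 circ 0.6832 -0.1186 0.023
(60, 228) [0.4883 0.0276 0.2034]
(100, 218) [0.5101 0.0329 0.2035]
(140, 210) [0.5311 0.037  0.2031]
(180, 203) [0.5512 0.0403 0.2012]
(215, 197) [0.57   0.0437 0.2029]
(277, 296) [ 0.5714 -0.0988  0.0111]
(277, 345) [ 0.5677 -0.1698  0.0017]
(253, 320) [nan nan nan]
(300, 320) [ 0.5982 -0.1269  0.0167]
```

View pics/scene_mill.png

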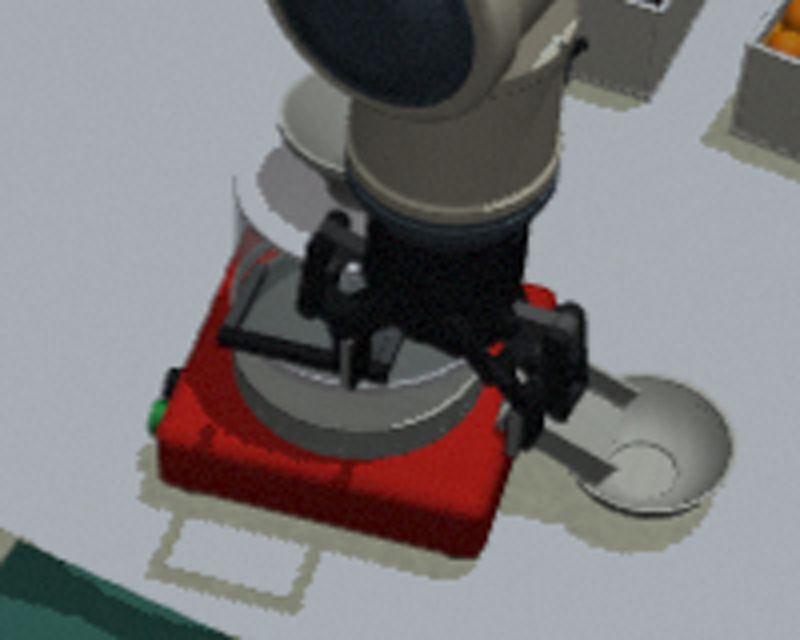

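View pics/side_mill.png

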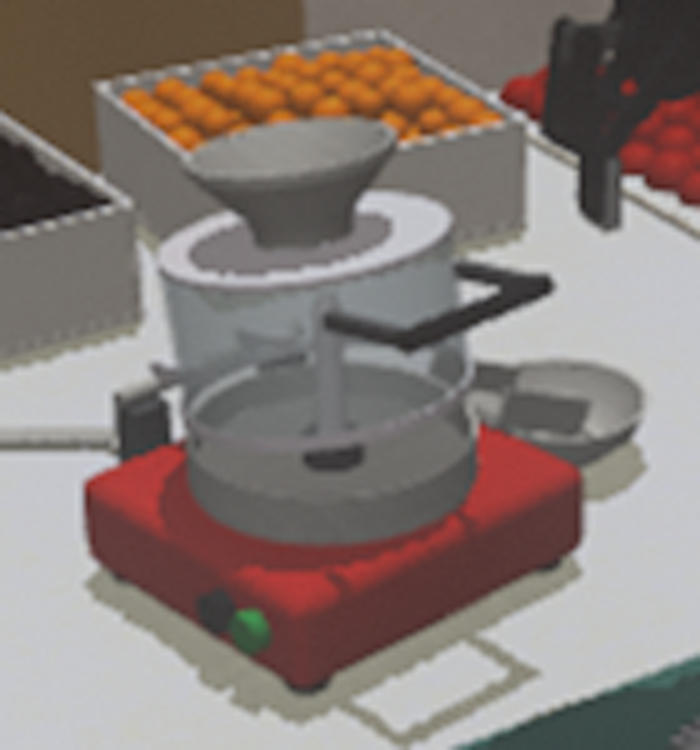

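Call:
carry_out:
  rows:
    - [[-0.032,-0.012,-0.016],[0,0,0],0.6]
    - [[-0.032,-0.012,-0.016],[0,0,0],0.6]
    - [[-0.032,-0.012,-0.016],[0,0,0],0.6]
    - [[0,0,0],[0,0,10],0.6]
    - [[0,0,0],[0,0,10],0.6]
    - [[0,0,0],[0,0,10],0.6]
    - [[0,0,0],[0,0,10],0.6]
    - [[0,0,0],[0,0,10],0.6]
    - [[0,0,0],[0,0,10],0.6]
    - [[0,0,0],[0,0,10],0.6]
    - [[0,0,0],[0,0,9],0.6]
    - [[0,0,0],[0,0,0],0.6]
  squeeze: 40

```text
time: 1.8
ee_pos: [0.5251, 0.0372, 0.2805]
tool_rot: [0.758, -0.653, -0.0, 0.0]
contact_force: [-0.0, 0.2, 0.1]
grip_width: 0.0514
```

```bash
python3 - <<'E'
from h import *
st();f=grab("wrist");save(f,"w1")
f=grab("scene");save(f,"s1",(220,80,460,260),3);W=cloud(f);np.save("Wscene",W)
h=cv2.cvtColor(f["color"],cv2.COLOR_RGB2HSV)
E
```

```text
t 1.8 p [0.5251 0.0372 0.2805] F [-0.   0.2  0.1] w 0.0514  x [ 0.148 -0.989 -0.   ] z [-0.001  0.    -1.   ] q [-0.04  0.31  1.52  0.    1.32  1.38]
```

View pics/w1.png

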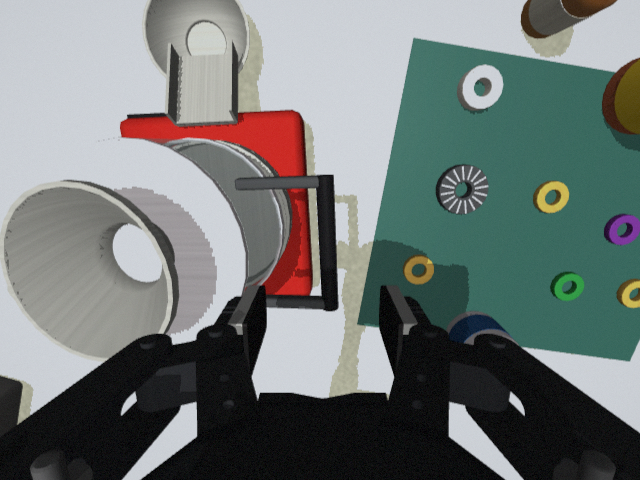

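View pics/s1.png

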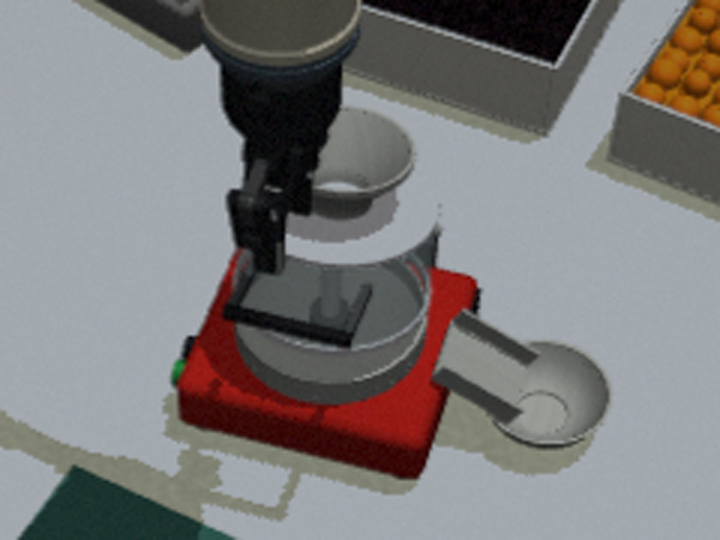

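The wrist view shows the handle bar from about (326,180) to (331,305), nearly parallel to the pads. I'll work out its line in the tool frame.

```bash
python3 - <<'E'
from h import *
f=grab("wrist");W=cloud(f)
B=[]
for v in range(185,302,8):
    row=W[v,318:342]; rr=f["color"][v,318:342].sum(1)
    k=(rr<200)&(row[:,2]>.17)
    if k.sum(): 
        u=318+np.where(k)[0].mean(); p=row[k].mean(0)
        q=ray(f,u,v,np.percentile(row[k,2],80)-.006);B.append(q);print(v,u,row[k,2].max().round(4),q.round(4),toolshift(q).round(4))
B=np.array(B);d=np.polyfit(B[:,0],B[:,1],1);print("yaw",np.degrees(np.arctan(d[0])))
for v in (178,310):print(ray(f,328,v,.197).round(4))
# bar ends
for n in ("scene",):
    g=grab(n);W=cloud(g);C=g["color"].astype(int)
    # red housing top: z~.06-.072
    m=(C[...,0]>120)&(C[...,1]<60)&(C[...,2]<60)&(W[...,0]>.3)&(W[...,0]<.75)&(W[...,1]>-.0)&(W[...,1]<.3)
    p=W[m&(W[...,2]>.05)];print(len(p),np.percentile(p[:,2],[5,50,95]))
    m=(C[...,0]>120)&(C[...,1]<60)&(C[...,2]<60)&(W[...,1]>-.02)&(W[...,2]>.02)&(W[...,0]>.3)&(W[...,0]<.75)
    p=W[m];print(cv2.minAreaRect(p[:,:2].astype(np.float32)))
E
```

```text
185 326.0 0.2053 [0.569  0.0412 0.197 ] [ 0.0027 -0.044   0.0835]
193 325.5 0.2037 [0.5638 0.0407 0.1975] [ 0.0024 -0.0388  0.083 ]
201 326.0 0.2045 [0.5586 0.0395 0.1979] [ 0.0028 -0.0335  0.0826]
209 326.0 0.2046 [0.5531 0.0387 0.1974] [ 0.0028 -0.0279  0.0832]
217 326.0 0.2037 [0.5476 0.0378 0.1971] [ 0.0028 -0.0224  0.0834]
225 326.125 0.2036 [0.5421 0.0369 0.1972] [ 0.0029 -0.0168  0.0834]
233 326.5 0.2039 [0.5367 0.0358 0.1976] [ 0.0032 -0.0112  0.0829]
241 327.0 0.2041 [0.5311 0.0345 0.1975] [ 0.0036 -0.0055  0.083 ]
249 327.5 0.204 [0.5254 0.0333 0.1976] [0.0039 0.0003 0.083 ]
257 327.5 0.2035 [0.5194 0.0323 0.1969] [0.004  0.0064 0.0836]
265 328.0 0.2045 [0.5137 0.0311 0.1973] [0.0043 0.0122 0.0832]
273 328.5 0.2036 [0.5077 0.0298 0.1973] [0.0047 0.0183 0.0832]
281 328.5 0.2048 [0.5019 0.0289 0.1979] [0.0048 0.0242 0.0826]
289 328.5 0.2042 [0.4956 0.0279 0.1975] [0.0048 0.0305 0.083 ]
297 327.0 0.2039 [0.4891 0.0279 0.1973] [0.0037 0.0369 0.0832]
yaw 10.340753029766361
[0.5738 0.0406 0.197 ]
[0.4788 0.0255 0.197 ]
1025 [0.05762782 0.06196529 0.06611899]
((0.5661426186561584, 0.5659633278846741), (1.0829073190689087, 0.2335435450077057), 82.49065399169922)
```

Call:
carry_out:
  rows:
    - [[0.004,0,0.02],[0,0,-1.9],0.55]
    - [[0,0,0.026],[0,0,0],0.55]
    - [[0,0,0.026],[0,0,0],0.55]
    - [[0,0,0.026],[0,0,0],0.55]
    - [[0,0,0.003],[0,0,0],0.5]

```text
time: 2.62
ee_pos: [0.5266, 0.0331, 0.1777]
tool_rot: [0.773, -0.634, 0.001, -0.001]
contact_force: [0.9, -0.7, 0.6]
grip_width: 0.0427
```

```bash
python3 - <<'E'
from h import *
st();f=grab("wrist");save(f,"w2")
E
```

```text
t 2.62 p [0.5266 0.0331 0.1777] F [ 0.9 -0.7  0.6] w 0.0427  x [ 0.195 -0.981  0.   ] z [ 0.002  0.    -1.   ] q [-0.05  0.42  1.65  0.    1.07  1.32]
```

View pics/w2.png

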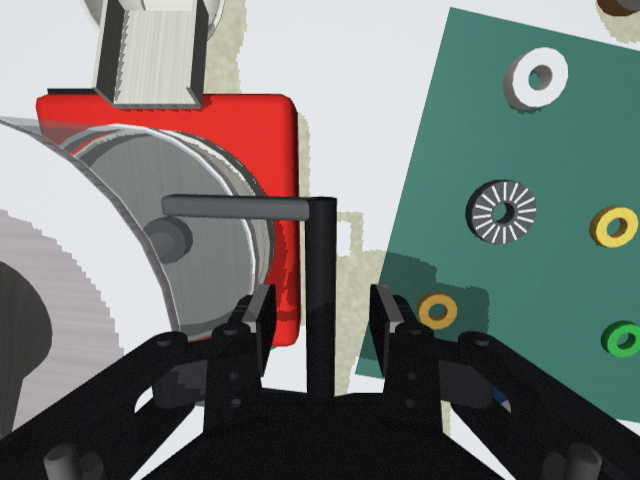

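The bar at column 322 lies centred between the pads (270 and 375), so I'll close.

Call:
carry_out:
  rows:
    - [[0,0,0],[0,0,0],0.0]
    - [[0,0,0],[0,0,0],0.0]
    - [[0,0,0],[0,0,0],0.0]
    - [[0,0,0],[0,0,0],0.0]
    - [[0,0,0],[0,0,0],0.0]
  squeeze: 35

```text
time: 3.3
ee_pos: [0.5276, 0.0344, 0.1806]
tool_rot: [0.773, -0.634, 0.001, -0.002]
contact_force: [1.0, 2.3, -8.5]
grip_width: 0.0103
```

```bash
cat > arc.py <<'E'
import sys
from h import *
# plan cover arc from current; args: target total delta per-row deg, nrows
s=st()
r=R.from_quat(s["tool_rot"]).as_matrix()
y=np.array([-np.sin(np.radians(10.5)),np.cos(np.radians(10.5)),0]) # mill +y
hinge=np.load("hinge.npy")
b=s["ee_pos"]-0.0185*r[:,2]
d=b-hinge; u=-d@y; w=d[2]; print("rad",np.hypot(u,w),"cover rad",np.arctan2(w,u)-np.arctan2(70,235),"lateral",d@np.array([y[1],-y[0],0]))
a0=np.arctan2(w,u);L=np.hypot(u,w)
E
python3 - <<'E'
from h import *
s=st();r=R.from_quat(s["tool_rot"]).as_matrix()
y=np.array([-np.sin(np.radians(10.5)),np.cos(np.radians(10.5)),0])
b=s["ee_pos"]-0.0185*r[:,2];w=b[2]-.09;L=np.hypot(.235,.07);u=np.sqrt(L*L-w*w)
h=b+u*y;h[2]=.09;np.save("hinge",h);print("hinge",h,"seat",h-.105*y,"cover",np.arctan2(w,u)-np.arctan2(70,235))
a=np.arctan2(w,u);am=1.7+np.arctan2(70,235)
print(a,am)
for k in np.linspace(a,am,9):
    p=h-y*L*np.cos(k)+[0,0,L*np.sin(k)];print(round(k,3),p.round(4))
E
```

```text
t 3.3 p [0.5276 0.0344 0.1806] F [ 1.   2.3 -8.5] w 0.0103  x [ 0.196 -0.981 -0.001] z [ 0.005  0.002 -1.   ] q [-0.05  0.42  1.65  0.    1.07  1.32]
hinge [0.48743181 0.25027728 0.09      ] seat [0.50656654 0.14703551 0.09      ] cover 0.171392060599178
0.46089573256056626 1.9895036719613883
0.461 [0.5275 0.0343 0.1991]
0.652 [0.523  0.0586 0.2388]
0.843 [0.5172 0.0899 0.2731]
1.034 [0.5103 0.127  0.3007]
1.225 [0.5026 0.1686 0.3207]
1.416 [0.4943 0.2132 0.3323]
1.607 [0.4858 0.2591 0.335 ]
1.798 [0.4773 0.3047 0.3289]
1.99 [0.4693 0.3483 0.314 ]
```

Call:
carry_out:
  rows:
    - [[-0.005,0,-0.0094],[0,0,0],0]
    - [[-0.0054,0,-0.0092],[0,0,0],0]
    - [[-0.0058,0,-0.009],[0,0,0],0]
    - [[-0.0062,0,-0.0087],[0,0,0],0]
    - [[-0.0066,0,-0.0084],[0,0,0],0]
    - [[-0.0069,0,-0.0081],[0,0,0],0]
    - [[-0.0073,0,-0.0078],[0,0,0],0]
    - [[-0.0076,0,-0.0075],[0,0,0],0]
    - [[-0.008,0,-0.0072],[0,0,0],0]
    - [[-0.0083,0,-0.0068],[0,0,0],0]

```text
time: 4.55
ee_pos: [0.5139, 0.1035, 0.2695]
tool_rot: [0.773, -0.634, 0.003, -0.003]
contact_force: [4.0, -1.6, -6.3]
grip_width: 0.0107
```

```bash
python3 arc.py
```

```text
t 4.55 p [0.5139 0.1035 0.2695] F [ 4.  -1.6 -6.3] w 0.0107  x [ 0.196 -0.981  0.001] z [ 0.008  0.    -1.   ] q [ 0.09  0.31  1.54 -0.    1.28  1.46]
rad 0.2478991921263179 cover rad 0.6358112869941878 lateral -0.0008393517560215276
```

Call:
carry_out:
  rows:
    - [[-0.0087,0,-0.006],[0,0,0],0]
    - [[-0.009,0,-0.0056],[0,0,0],0]
    - [[-0.0092,0,-0.0052],[0,0,0],0]
    - [[-0.0094,0,-0.0048],[0,0,0],0]
    - [[-0.0096,0,-0.0044],[0,0,0],0]
    - [[-0.0098,0,-0.004],[0,0,0],0]
    - [[-0.01,0,-0.0036],[0,0,0],0]
    - [[-0.0102,0,-0.0031],[0,0,0],0]
    - [[-0.0103,0,-0.0027],[0,0,0],0]
    - [[-0.0104,0,-0.0022],[0,0,0],0]
    - [[-0.0105,0,-0.0018],[0,0,0],0]
    - [[-0.0106,0,-0.0013],[0,0,0],0]
    - [[-0.0106,0,-0.001],[0,0,0],0]
    - [[-0.0107,0,-0.0005],[0,0,0],0]

```text
time: 6.3
ee_pos: [0.486, 0.2461, 0.3241]
tool_rot: [0.773, -0.634, 0.008, -0.004]
contact_force: [3.4, -4.1, 0.9]
grip_width: 0.0107
```

```bash
python3 arc.py; python3 - <<'E'
from h import *
f=grab("scene");save(f,"s3",(200,20,460,260),2.5)
E
```

```text
t 6.3 p [0.486  0.2461 0.3241] F [ 3.4 -4.1  0.9] w 0.0107  x [ 0.195 -0.981  0.008] z [ 0.017 -0.004 -1.   ] q [ 0.37  0.29  1.41 -0.01  1.42  1.74]
rad 0.2526728625090544 cover rad 1.266705271833004 lateral -0.0024570732247137634
```

View pics/s3.png

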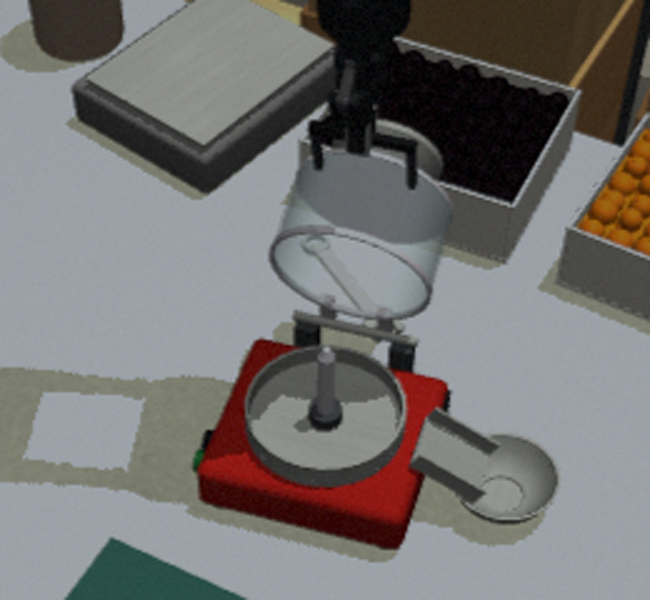

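Call:
carry_out:
  rows:
    - [[-0.0107,0,0.0005],[0,0,0],0]
    - [[-0.0107,0,0.0012],[0,0,0],0]
    - [[-0.0106,0,0.0017],[0,0,0],0]
    - [[-0.0105,0,0.0022],[0,0,0],0]
    - [[-0.0105,0,0.0026],[0,0,0],0]
    - [[-0.0104,0,0.003],[0,0,0],0]
    - [[-0.0103,0,0.0034],[0,0,0],0]
    - [[-0.008,0,0.003],[0,0,0],0]

```text
time: 7.35
ee_pos: [0.469, 0.3326, 0.3074]
tool_rot: [0.773, -0.634, 0.008, -0.005]
contact_force: [4.6, -4.6, -4.6]
grip_width: 0.0106
```

```bash
python3 arc.py
```

```text
t 7.35 p [0.469  0.3326 0.3074] F [ 4.6 -4.6 -4.6] w 0.0106  x [ 0.196 -0.981  0.005] z [ 0.019 -0.001 -1.   ] q [ 0.52  0.35  1.37 -0.01  1.4   1.89]
rad 0.25051832496496856 cover rad 1.6249473355088697 lateral -0.0034924096941847498
```

Call:
carry_out:
  rows:
    - [[-0.005,0,0.002],[0,0,0],0]
    - [[-0.005,0,0.002],[0,0,0],0]
    - [[-0.004,0,0.0017],[0,0,0],0]
    - [[-0.003,0,0.0013],[0,0,0],0]

```text
time: 7.85
ee_pos: [0.4659, 0.3487, 0.3003]
tool_rot: [0.773, -0.634, 0.009, -0.004]
contact_force: [1.8, -34.8, 29.9]
grip_width: 0.0104
```

```bash
python3 arc.py
```

```text
t 7.85 p [0.4659 0.3487 0.3003] F [  1.8 -34.8  29.9] w 0.0104  x [ 0.195 -0.981  0.008] z [ 0.019 -0.005 -1.   ] q [ 0.55  0.37  1.37 -0.01  1.4   1.92]
rad 0.2500665848432793 cover rad 1.6963656908275246 lateral -0.003578131513940941
```

Call:
carry_out:
  rows:
    - [[0.0015,0,-0.001],[0,0,0],0]
    - [[0,0,0],[0,0,0],0.35]
    - [[0,0,0],[0,0,0],0.45]
    - [[0,0,0],[0,0,0],0.5]
    - [[0,0,-0.02],[0,0,0],0.5]
    - [[0,0,-0.04],[0,0,0],0.5]
    - [[0,0,-0.04],[0,0,0],0.5]
    - [[0.02,0,-0.01],[-1,-0.5,0],0.8]
    - [[0.05,0,0],[0,0,0],1]
    - [[0.05,0,0],[0,0,0],1]
    - [[0.05,0,0],[0,0,0],1]
    - [[0.05,0,0],[0,0,0],1]
    - [[0.02,0,0],[0,0,0],1]

```text
time: 9.48
ee_pos: [0.5104, 0.1079, 0.4129]
tool_rot: [0.775, -0.633, -0.002, 0.001]
contact_force: [-0.6, 0.3, 0.4]
grip_width: 0.0857
```

```bash
python3 - <<'E'
from h import *
st()
for n in("scene","side","wrist"):
    f=grab(n);save(f,n+"4");print(n);rings(f);np.save("W_"+n,cloud(f))
    for z,k in((.085,"seat"),(.169,"tip")): print(k,np.round(proj(f,[.5066,.147,z]),1))
E
```

```text
t 9.47 p [0.5104 0.1079 0.4129] F [-0.6  0.3  0.4] w 0.0857  x [ 0.2   -0.98  -0.002] z [-0.004  0.001 -1.   ] q [0.09 0.22 1.29 0.   1.64 1.46]
scene
yel [263. 268.] 140 med [ 0.4578 -0.1006  0.0099] topz 0.012 circ 0.459 -0.1005 0.0196
yel [275. 338.] 175 med [ 0.5768 -0.2427  0.0106] topz 0.0124 circ 0.576 -0.2427 0.0196
yel [193. 375.] 204 med [ 0.4682 -0.3957  0.0102] topz 0.0119 circ 0.4679 -0.3947 0.0202
white [174. 168.] 759 med [0.0942 0.0523 0.0133] topz 0.0163 circ 0.0808 0.0518 0.0828
white [402. 215.] 354 med [0.6838 0.2015 0.0095] topz 0.0136 circ 0.6832 0.1855 0.0458
white [344. 313.] 226 med [ 0.6826 -0.1195  0.0184] topz 0.0203 circ 0.6814 -0.1195 0.023
white [253. 437.] 374 med [ 0.6486 -0.4474  0.0203] topz 0.0222 circ 0.6473 -0.4468 0.025
grn [217. 338.] 169 med [ 0.4643 -0.3028  0.0104] topz 0.0126 circ 0.465 -0.3026 0.0196
seat [330.2 183.4]
tip [330.7 159.9]
side
yel [313. 310.] 64 med [ 0.4648 -0.097   0.0097] topz 0.011 circ 0.4589 -0.1015 0.0197
yel [447. 323.] 191 med [ 0.6697 -0.3311  0.027 ] topz 0.0317 circ 0.6915 -0.3149 0.0397
yel [388. 326.] 139 med [
[... 680 characters left out ...]
292] topz 0.033 circ 0.7272 -0.2742 0.0145
yel [542. 193.] 355 med [ 0.5777 -0.2399  0.0098] topz 0.0107 circ 0.5769 -0.2406 0.0196
yel [437. 245.] 319 med [ 0.4595 -0.0987  0.0098] topz 0.0107 circ 0.4591 -0.0996 0.0196
yel [603. 272.] 298 med [ 0.4701 -0.3931  0.0096] topz 0.0105 circ 0.4694 -0.3935 0.0199
white [293.  57.] 1463 med [0.6922 0.1904 0.0099] topz 0.0129 circ 0.6796 0.1873 0.0402
white [495. 108.] 611 med [ 0.6834 -0.1179  0.0179] topz 0.0188 circ 0.6829 -0.1186 0.023
white [324. 394.] 164 med [0.127  0.0285 0.0092] topz 0.0102 circ 0.1276 0.0287 0.0359
grn [552. 264.] 287 med [ 0.4663 -0.3012  0.0097] topz 0.0105 circ 0.4661 -0.3017 0.0198
seat [295.  194.7]
tip [289.1 204.6]
```

View pics/scene4.png

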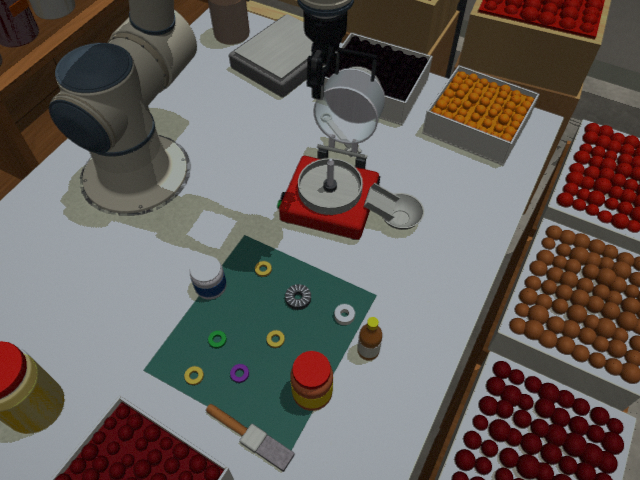

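View pics/side4.png

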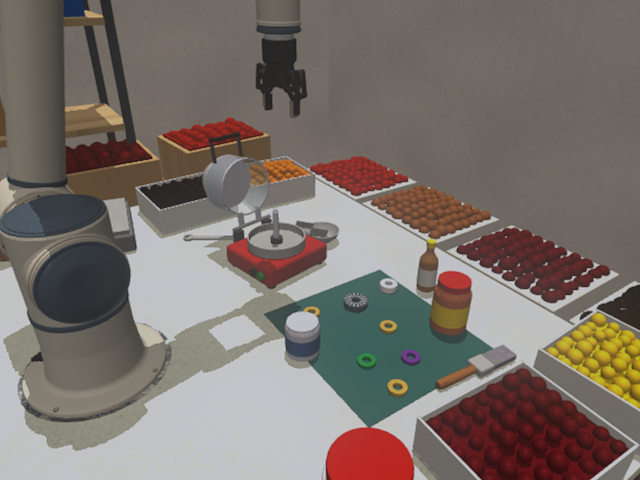

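View pics/wrist4.png

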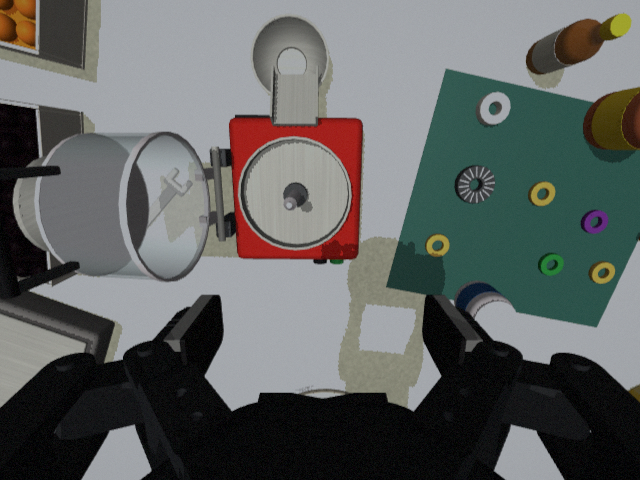

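Scene and wrist views agree: the cover is back, and the spindle tip is at about (331,160) in scene and (290,205) in wrist, within a pixel or two of prediction. I'll refine the spindle and locate the burr and obstacles.

```bash
python3 - <<'E'
from h import *
for n in("scene","wrist"):
    f=grab(n);W=cloud(f);C=f["color"].astype(int)
    R_=np.hypot(W[...,0]-.5066,W[...,1]-.147)
    m=(W[...,2]>.125)&(W[...,2]<.18)&(R_<.03)
    p=W[m];print(n,"spindle",m.sum(),np.nanmedian(p,0).round(4),"maxz",p[:,2].max())
    mt=m&(W[...,2]>.162);vv,uu=np.where(mt)
    if len(uu):print(" tip px",uu.mean(),vv.mean(),ray(f,uu.mean(),vv.mean(),.168).round(4))
    # rim
    m=(abs(W[...,2]-.09)<.004)&(R_>.06)&(R_<.09);p=W[m][:,:2]
    A=np.c_[2*p,np.ones(len(p))];c=np.linalg.lstsq(A,(p**2).sum(1),rcond=None)[0];print(" rim",m.sum(),c[:2].round(4),np.sqrt(c[2]+c[:2]@c[:2]).round(4))
    # seat boss
    # burr
    R_=np.hypot(W[...,0]-.573,W[...,1]+.128)
    m=(W[...,2]>.011)&(W[...,2]<.03)&(R_<.045);p=W[m];vv,uu=np.where(m)
    print(" burr",m.sum(),cv2.minEnclosingCircle(p[:,:2].astype(np.float32)),np.percentile(p[:,2],[50,90]))
    box=(235,110,365,260) if n=="wrist" else (270,140,390,240)
    save(f,n+"5",box,6 if n=="scene" else 4)
    if n=="scene":
        for nm,x,y,z0 in(("tin",.42,-.17,.05),("jar",.69,-.31,.06),("bottle",.74,-.2,.05)):
            m=(np.hypot(W[...,0]-x,W[...,1]-y)<.09)&(W[...,2]>z0);p=W[m];print(nm,cv2.minEnclosingCircle(p[:,:2].astype(np.float32)),p[:,2].max())
E
```

```text
scene spindle 103 [0.5076 0.1419 0.1522] maxz 0.1716179302513381
 tip px 330.0 161.17391304347825 [0.5067 0.1435 0.168 ]
 rim 347 [0.5055 0.1453] 0.0766
 burr 446 ((0.5674035549163818, -0.1299109309911728), 0.03156222403049469) [0.0162223  0.01933743]
tin ((0.37587955594062805, -0.197260320186615), 0.037609852850437164) 0.08666662186134055
jar ((0.7031847834587097, -0.3087763786315918), 0.04223176836967468) 0.13183715274234253
bottle ((0.7356436848640442, -0.21429437398910522), 0.07578832656145096) 0.14542697577413155
wrist spindle 196 [0.5086 0.1462 0.1617] maxz 0.1719644190141959
 tip px 291.29787234042556 204.38297872340425 [0.5067 0.1468 0.168 ]
 rim 1116 [0.5059 0.1471] 0.0764
 burr 1036 ((0.5688761472702026, -0.1280529499053955), 0.030293641611933708) [0.01609082 0.01747306]
```

View pics/wrist5.png

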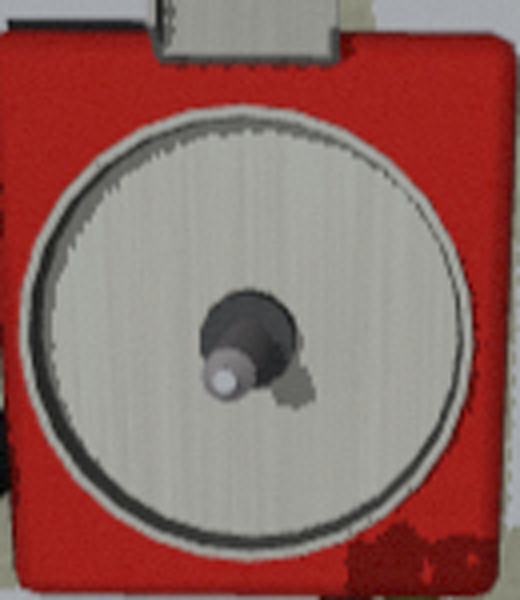

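```bash
cat > to.py <<'E'
import sys
from h import *
s=st();p=np.array([float(a) for a in sys.argv[1:4]])
r=R.from_quat(s["tool_rot"]).as_matrix()
print("shift",toolshift(p).round(4))
# tilt correction
a=np.cross(r[:,2],[0,0,-1]);print("tilt fix deg(tool)",np.degrees(r.T@a).round(2),"yaw of x",np.degrees(np.arctan2(r[1,0],r[0,0])).round(2))
E
python3 to.py .459 -.1 .08
```

```text
t 9.72 p [0.51   0.1108 0.4129] F [-0.6 -0.4  0.8] w 0.085  x [ 0.202 -0.979 -0.002] z [-0.005  0.001 -1.   ] q [0.1  0.22 1.29 0.   1.64 1.47]
shift [0.1969 0.0912 0.3329]
tilt fix deg(tool) [0.24 0.13 0.  ] yaw of x -78.35
```

Call:
carry_out:
  rows:
    - [[0.0246,0.0114,0.0416],[0.24,0.13,0],0.7]
    - [[0.0246,0.0114,0.0416],[0,0,0],0.7]
    - [[0.0246,0.0114,0.0416],[0,0,0],0.7]
    - [[0.0246,0.0114,0.0416],[0,0,0],0.7]
    - [[0.0246,0.0114,0.0416],[0,0,0],0.7]
    - [[0.0246,0.0114,0.0416],[0,0,0],0.7]
    - [[0.0246,0.0114,0.0416],[0,0,0],0.7]
    - [[0.02,0.009,0.03],[0,0,0],0.7]
    - [[0,0,0],[0,0,0],0.7]

```text
time: 10.85
ee_pos: [0.4651, -0.0899, 0.0835]
tool_rot: [0.78, -0.626, 0.002, -0.003]
contact_force: [-0.1, -0.2, 0.1]
grip_width: 0.0597
```

```bash
cat > look.py <<'E'
import sys
from h import *
st();f=grab("wrist");rings(f);save(f,sys.argv[1])
E
python3 look.py w6; python3 to.py .459 -.1 .002
```

```text
t 10.85 p [ 0.4651 -0.0899  0.0835] F [-0.1 -0.2  0.1] w 0.0597  x [ 0.216 -0.976 -0.001] z [ 0.007  0.003 -1.   ] q [-0.32  0.51  1.88  0.01  0.75  1.03]
yel [600. 133.] 2798 med [ 0.5775 -0.2397  0.0097] topz 0.0104 circ 0.5772 -0.241 0.0204
yel [335. 263.] 1952 med [ 0.4606 -0.0999  0.0098] topz 0.0104 circ 0.4592 -0.1003 0.0199
white [424.  63.] 142 med [ 0.5894 -0.1216  0.0166] topz 0.0173 circ 0.5893 -0.1217 0.0083
white [438.  65.] 143 med [ 0.5901 -0.1296  0.0165] topz 0.0173 circ 0.5903 -0.1299 0.0086
white [411.  68.] 149 med [ 0.5852 -0.1147  0.0166] topz 0.0172 circ 0.5857 -0.1154 0.0082
white [450.  72.] 144 med [ 0.588  -0.1375  0.0166] topz 0.0171 circ 0.588 -0.1376 0.0085
white [399.  78.] 152 med [ 0.5788 -0.11    0.0165] topz 0.0173 circ 0.5786 -0.1099 0.0084
white [458.  84.] 156 med [ 0.5831 -0.1437  0.0166] topz 0.0171 circ 0.5835 -0.1438 0.0087
white [392.  92.] 143 med [ 0.571  -0.1077  0.0166] topz 0.0173 circ 0.5709 -0.1079 0.0081
white [461.  98.] 147 med [ 0.5763 -0.1476  0.0165] topz 0.0172 circ 0.5765 -0.148 0.0085
white [390. 106.] 141 med [ 0.5631 -0.10
[... 310 characters left out ...]
47 0.0082
white [402. 131.] 126 med [ 0.5513 -0.1192  0.0165] topz 0.0171 circ 0.5515 -0.1194 0.0086
white [439. 134.] 121 med [ 0.5545 -0.1415  0.0167] topz 0.0172 circ 0.554 -0.1416 0.0081
white [413. 138.] 124 med [ 0.5493 -0.127   0.0166] topz 0.0171 circ 0.5492 -0.1266 0.0084
white [426. 139.] 120 med [ 0.5505 -0.1349  0.0167] topz 0.0172 circ 0.5503 -0.1352 0.0082
grn [614. 314.] 1607 med [ 0.4659 -0.3006  0.0098] topz 0.0103 circ 0.4657 -0.3022 0.0202
t 10.9 p [ 0.4658 -0.0895  0.0846] F [-0.4  1.6  0.5] w 0.0598  x [ 0.217 -0.976 -0.001] z [ 0.008  0.003 -1.   ] q [-0.32  0.5   1.88  0.01  0.75  1.03]
shift [0.0089 0.0096 0.0825]
tilt fix deg(tool) [-0.5   0.05  0.  ] yaw of x -77.48
```

View pics/w6.png

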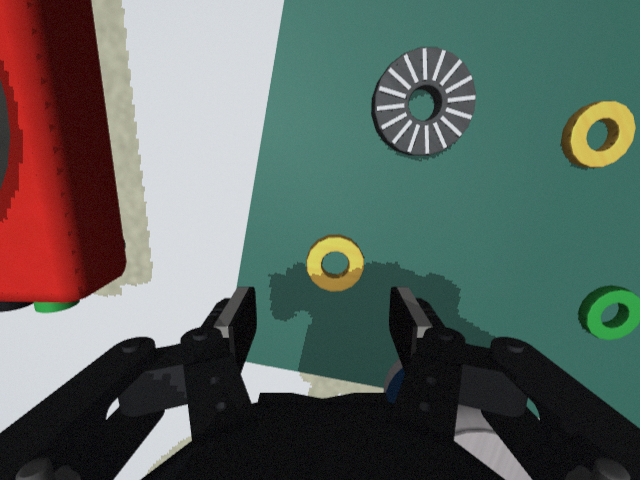

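The ring is at (335,263), roughly between the pads. I'll go down onto it.

Call:
carry_out:
  rows:
    - [[0.0093,0.0094,0.015],[-0.5,0,0],0.7]
    - [[0,0,0.022],[0,0,0],0.7]
    - [[0,0,0.022],[0,0,0],0.7]
    - [[0,0,0.015],[0,0,0],0.7]
    - [[0,0,0.005],[0,0,0],0.7]

```text
time: 11.52
ee_pos: [0.4617, -0.0997, 0.0057]
tool_rot: [0.782, -0.624, 0.003, -0.001]
contact_force: [-0.2, -0.3, 0.9]
grip_width: 0.0598
```

```bash
python3 look.py w7; python3 to.py .4592 -.1002 .002
```

```text
t 11.53 p [ 0.4617 -0.0997  0.0057] F [-0.2 -0.3  0.9] w 0.0598  x [ 0.222 -0.975  0.004] z [ 0.007 -0.002 -1.   ] q [-0.34  0.66  1.93 -0.    0.55  1.01]
yel [321. 305.] 4395 med [ 0.4612 -0.0996  0.0099] topz 0.0104 circ 0.4589 -0.1 0.0203
white [427.  15.] 375 med [ 0.5785 -0.1103  0.0167] topz 0.0174 circ 0.5783 -0.1098 0.0083
white [450.  10.] 179 med [ 0.5817 -0.1178  0.0166] topz 0.0172 circ 0.5818 -0.1176 0.0042
white [469.   8.] 122 med [ 0.5837 -0.1236  0.0165] topz 0.0171 circ 0.5839 -0.1236 0.003
white [486.   9.] 138 med [ 0.5848 -0.1294  0.0165] topz 0.0172 circ 0.585 -0.1293 0.0034
white [505.  13.] 245 med [ 0.5853 -0.136   0.0167] topz 0.0174 circ 0.5855 -0.1361 0.0057
white [523.  25.] 397 med [ 0.5831 -0.1438  0.0166] topz 0.0172 circ 0.5834 -0.1439 0.0087
white [414.  38.] 374 med [ 0.5709 -0.1079  0.0166] topz 0.0172 circ 0.5707 -0.108 0.0083
white [526.  50.] 371 med [ 0.5762 -0.1478  0.0166] topz 0.0172 circ 0.5761 -0.1478 0.0086
white [410.  63.] 366 med [ 0.563  -0.109   0.0166] topz 0.0172 circ 0.5634 -0.1088 0.0082
white [521.  74.] 344 med [ 0.5683 -0.1487  0.0166] topz 0.0172 circ 0.5689 -0.1488 0.0084
white [415.  86.] 349 med [ 0.5563 -0.1131  0.0166] topz 0.0173 circ 0.5561 -0.1129 0.0085
white [507.  96.] 328 med [ 0.5606 -0.1465  0.0167] topz 0.0171 circ 0.5606 -0.1468 0.0083
white [428. 104.] 329 med [ 0.5514 -0.1193  0.0165] topz 0.0172 circ 0.5511 -0.1198 0.0085
white [489. 110.] 316 med [ 0.5544 -0.1417  0.0166] topz 0.0172 circ 0.5542 -0.142 0.0083
white [446. 115.] 314 med [ 0.5494 -0.127   0.0167] topz 0.0173 circ 0.5493 -0.1272 0.0084
white [468. 117.] 289 med [ 0.5505 -0.1349  0.0167] topz 0.0174 circ 0.5504 -0.1352 0.0084
t 11.57 p [ 0.4617 -0.0997  0.0056] F [-0.4 -0.7 -0.8] w 0.0595  x [ 0.222 -0.975  0.004] z [ 0.006 -0.002 -1.   ] q [-0.34  0.66  1.93 -0.    0.55  1.01]
shift [-0.0001  0.0026  0.0035]
tilt fix deg(tool) [-0.33 -0.21 -0.  ] yaw of x -77.17
```

View pics/w7.png

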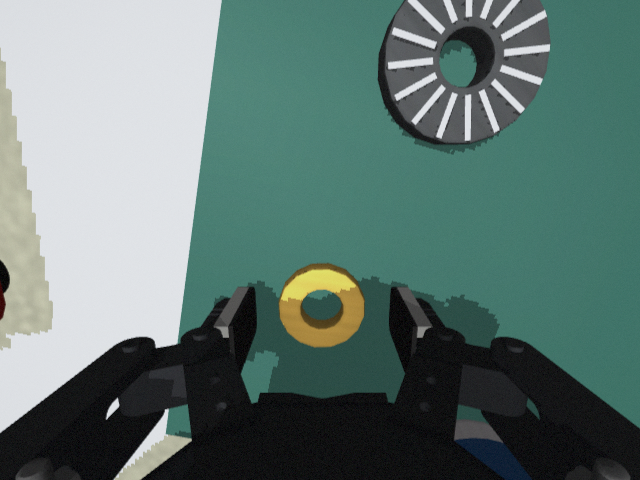

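The ring is centred between the pads at (321,305). I'll make the small correction and close.

Call:
carry_out:
  rows:
    - [[0,0.0026,0.004],[-0.3,-0.2,0],0.7]
    - [[0,0,0],[0,0,0],0.2]
    - [[0,0,0],[0,0,0],0.2]
    - [[0,0,0],[0,0,0],0.2]
    - [[0,0,-0.001],[0,0,0],0.2]
  squeeze: 50

```text
time: 12.2
ee_pos: [0.46, -0.1005, 0.0044]
tool_rot: [0.782, -0.623, 0.002, -0.0]
contact_force: [0.2, 0.3, -0.4]
grip_width: 0.0369
```

```bash
sed -i 's/if stt\[i,4\]<60: continue/if stt[i,4]<60 or (n=="white" and stt[i,4]<400 and f["T"][2,3]<.5): continue/' h.py; python3 to.py .506 .146 .25
```

```text
t 12.2 p [ 0.46   -0.1005  0.0044] F [ 0.2  0.3 -0.4] w 0.0369  x [ 0.223 -0.975  0.002] z [ 0.003 -0.001 -1.   ] q [-0.34  0.66  1.93 -0.    0.55  1.  ]
shift [-0.2296 -0.1005 -0.2457]
tilt fix deg(tool) [-0.15 -0.1  -0.  ] yaw of x -77.12
```

Call:
carry_out:
  rows:
    - [[0,0,0],[0,0,0],0.6]
    - [[0,0,0.002],[0,0,0],0.6]
    - [[0,0,0.002],[0,0,0],0.6]
    - [[0,0,0.0005],[0,0,0],0.2]
    - [[0,0,0.0005],[0,0,0],0.2]
    - [[0,0,0],[0,0,0],0.2]
    - [[0,0,0],[0,0,0],0.2]

```text
time: 13.08
ee_pos: [0.4601, -0.1006, 0.0006]
tool_rot: [0.782, -0.623, 0.002, -0.001]
contact_force: [0.1, -1.4, -0.0]
grip_width: 0.0373
```

```bash
python3 to.py .506 .146 .24;python3 look.py w8
```

```text
t 13.07 p [ 0.4601 -0.1006  0.0006] F [ 0.1 -1.4 -0. ] w 0.0373  x [ 0.223 -0.975  0.003] z [ 0.004 -0.002 -1.   ] q [-0.34  0.67  1.93 -0.    0.54  1.  ]
shift [-0.2295 -0.1006 -0.2396]
tilt fix deg(tool) [-0.22 -0.15 -0.  ] yaw of x -77.11
t 13.07 p [ 0.4601 -0.1006  0.0006] F [ 0.1 -1.4 -0. ] w 0.0373  x [ 0.223 -0.975  0.003] z [ 0.004 -0.002 -1.   ] q [-0.34  0.67  1.93 -0.    0.54  1.  ]
yel [322. 306.] 4679 med [ 0.4618 -0.1006  0.0099] topz 0.0104 circ 0.4597 -0.1012 0.02
white [532.  14.] 429 med [ 0.583  -0.1438  0.0166] topz 0.0173 circ 0.5831 -0.1436 0.0089
white [417.  27.] 412 med [ 0.5709 -0.1079  0.0166] topz 0.0173 circ 0.5714 -0.108 0.0082
white [536.  40.] 413 med [ 0.5762 -0.1478  0.0166] topz 0.0172 circ 0.5766 -0.1481 0.0091
white [413.  53.] 407 med [ 0.5631 -0.1091  0.0166] topz 0.0172 circ 0.5631 -0.109 0.0085
```

View pics/w8.png

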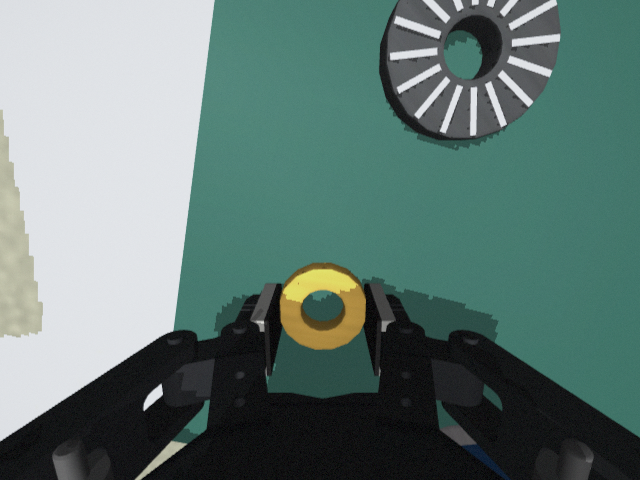

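Call:
carry_out:
  rows:
    - [[0,0,-0.04],[-0.2,-0.15,0],0.2]
    - [[-0.031,-0.0136,-0.04],[0,0,0],0.2]
    - [[-0.031,-0.0136,-0.04],[0,0,0],0.2]
    - [[-0.031,-0.0136,-0.04],[0,0,0],0.2]
    - [[-0.031,-0.0136,-0.035],[0,0,0],0.2]
    - [[-0.031,-0.0136,-0.02],[0,0,0],0.2]
    - [[-0.031,-0.0136,0],[0,0,0],0.2]
    - [[-0.025,-0.011,0],[0,0,0],0.2]
    - [[-0.01,-0.003,0],[0,0,0],0.2]
    - [[0,0,0],[0,0,0],0.2]

```text
time: 14.38
ee_pos: [0.5047, 0.1433, 0.2216]
tool_rot: [0.782, -0.624, -0.001, -0.0]
contact_force: [-0.5, -0.7, -0.6]
grip_width: 0.037
```

```bash
python3 to.py .506 .146 .19; python3 - <<'E'
from h import *
f=grab("wrist");save(f,"w9")
s=st()
W=cloud(f);
m=(np.hypot(W[...,0]-.506,W[...,1]-.147)<.04)&(W[...,2]>.125)&(W[...,2]<.18)
vv,uu=np.where(m);print(m.sum(),uu.mean() if m.sum() else 0,vv.mean() if m.sum() else 0)
for p in([.506,.146,.169],[.506,.146,.085]):print(np.round(proj(f,p),1))
f=grab("scene");save(f,"s9",(250,80,420,260),4)
print(np.round(proj(f,[.506,.146,.169]),1))
E
```

```text
t 14.38 p [0.5047 0.1433 0.2216] F [-0.5 -0.7 -0.6] w 0.037  x [ 0.222 -0.975 -0.003] z [-0.002  0.002 -1.   ] q [0.16 0.36 1.6  0.   1.18 1.51]
shift [-0.0023 -0.0019  0.0316]
tilt fix deg(tool) [0.08 0.15 0.  ] yaw of x -77.18
t 14.43 p [0.5047 0.1429 0.2216] F [-0.9  0.2 -0.6] w 0.0372  x [ 0.221 -0.975 -0.003] z [-0.002  0.002 -1.   ] q [0.16 0.36 1.6  0.   1.18 1.51]
690 316.9231884057971 247.65652173913043
[318.1 259.8]
[319.7 228.2]
[330.2 160.1]
```

View pics/w9.png

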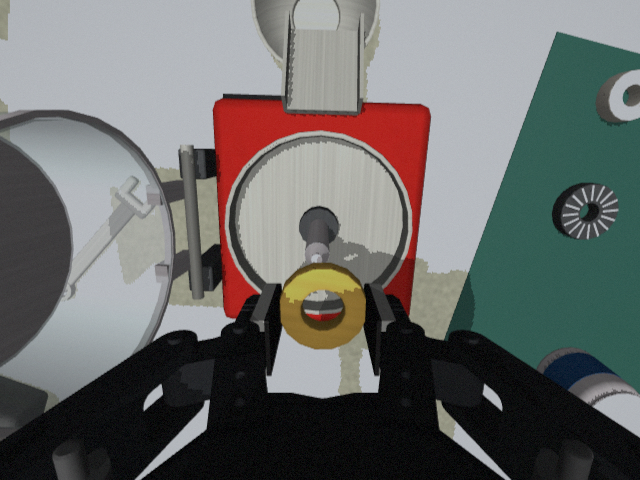

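View pics/s9.png

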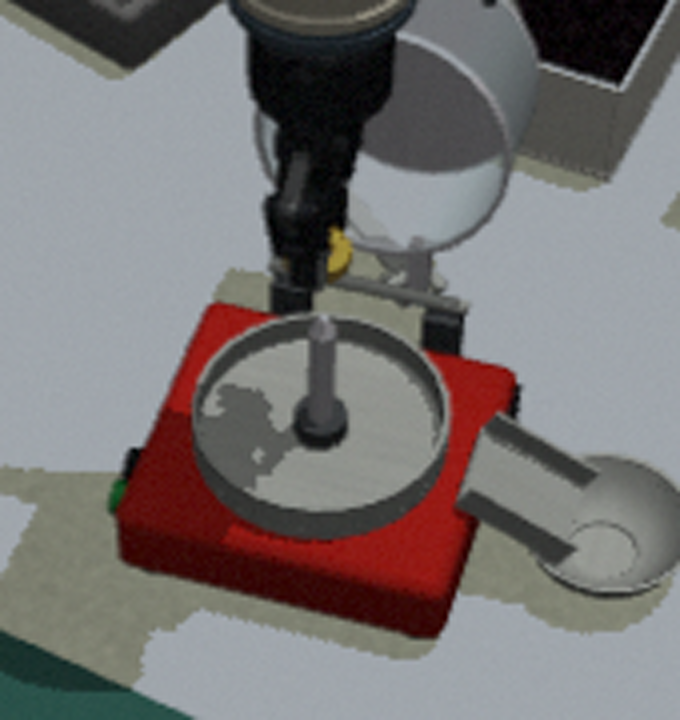

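The wrist view shows the spindle tip at (317,258) just ahead of the ring at (322,308), consistent with a spindle at (0.506, 0.1465). I'll align and lower.

Call:
carry_out:
  rows:
    - [[-0.0032,-0.0021,0.015],[0.1,0.15,0],0.2]
    - [[0,0,0.015],[0,0,0],0.2]
    - [[0,0,0.005],[0,0,0],0.2]
    - [[0,0,0],[0,0,0],0.2]

```text
time: 14.98
ee_pos: [0.5056, 0.144, 0.1835]
tool_rot: [0.78, -0.625, -0.0, 0.001]
contact_force: [0.4, 0.8, -0.4]
grip_width: 0.037
```

```bash
python3 to.py .506 .1465 .1; python3 - <<'E'
from h import *
f=grab("wrist");save(f,"w10",(220,200,420,360),4)
f=grab("side");save(f,"sd10",(225,150,335,280),5)
E
```

```text
t 14.97 p [0.5056 0.144  0.1835] F [ 0.4  0.8 -0.4] w 0.037  x [ 0.218 -0.976  0.001] z [-0.001 -0.001 -1.   ] q [ 0.16  0.41  1.65 -0.    1.08  1.52]
shift [-0.0024 -0.0011  0.0834]
tilt fix deg(tool) [ 0.07 -0.04  0.  ] yaw of x -77.43
```

View pics/w10.png

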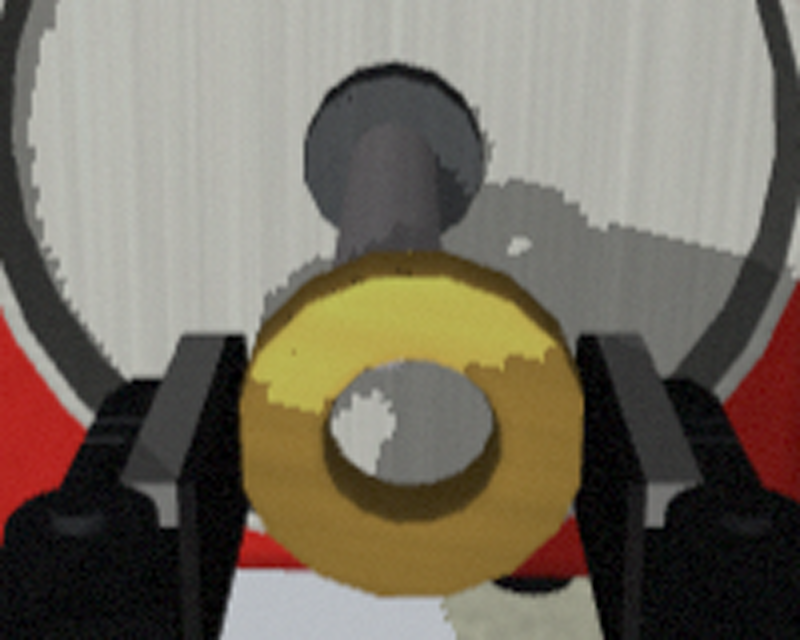

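View pics/sd10.png

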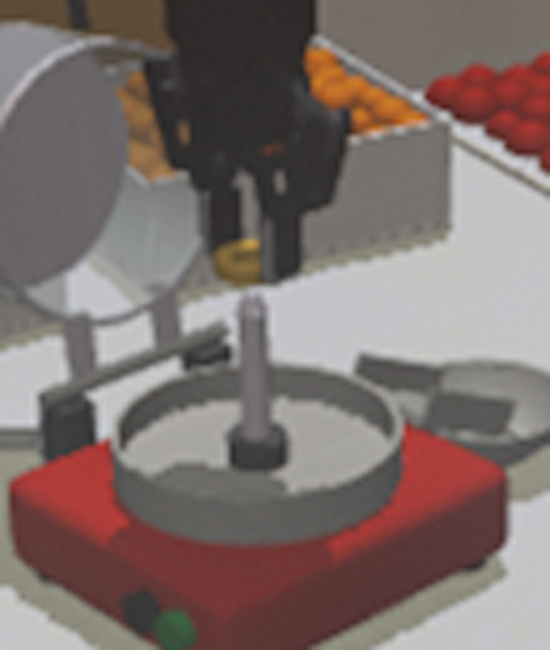

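Call:
carry_out:
  rows:
    - [[-0.0026,-0.0012,0.0],[0,0,0],0.2]
    - [[-0.001,-0.0005,0.004],[0,0,0],0.2]
    - [[0,0,0.008],[0,0,0],0.2]
    - [[0,0,0.008],[0,0,0],0.2]
    - [[0,0,0.004],[0,0,0],0.2]

```text
time: 15.7
ee_pos: [0.5073, 0.1485, 0.1593]
tool_rot: [0.78, -0.625, 0.001, -0.0]
contact_force: [0.6, -0.6, -0.3]
grip_width: 0.0372
```

```bash
python3 to.py .506 .1465 .1; python3 - <<'E'
from h import *
f=grab("wrist");save(f,"w11",(220,200,420,360),4)
f=grab("side");save(f,"sd11",(225,150,335,280),5)
E
```

```text
t 15.7 p [0.5073 0.1485 0.1593] F [ 0.6 -0.6 -0.3] w 0.0372  x [ 0.218 -0.976  0.001] z [ 0.002 -0.    -1.   ] q [ 0.17  0.45  1.67 -0.    1.02  1.52]
shift [0.0016 0.0018 0.0593]
tilt fix deg(tool) [-0.09 -0.05 -0.  ] yaw of x -77.4
```

View pics/w11.png

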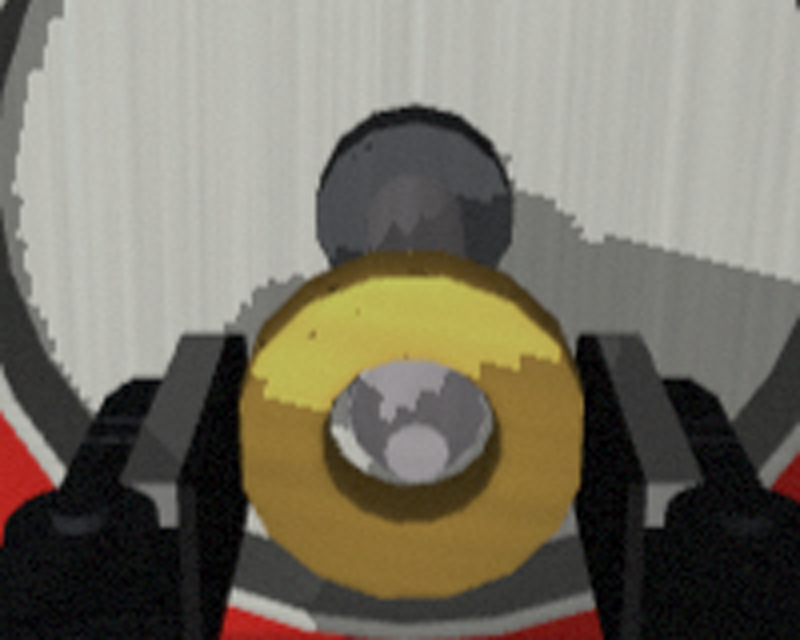

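View pics/sd11.png

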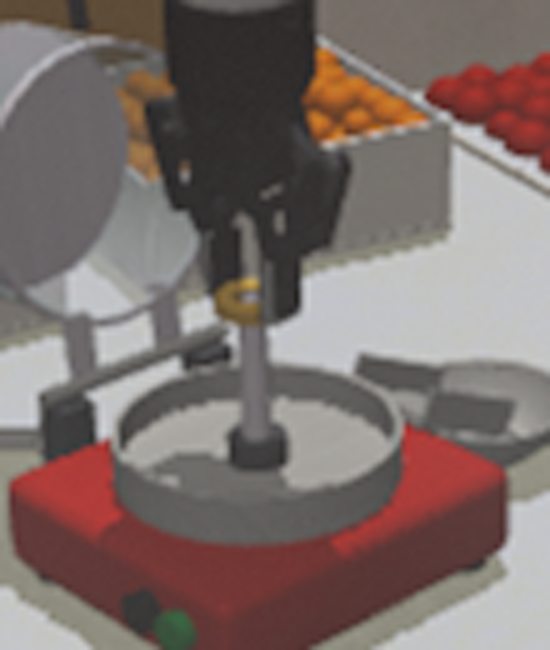

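The tip shows inside the bore, about 2–3 mm toward tool +y of centre. I'll correct and continue down.

Call:
carry_out:
  rows:
    - [[0.0006,0.0023,0],[0,0,0],0.2]
    - [[0.0002,0.0006,0.002],[0,0,0],0.2]
    - [[0,0,0.004],[0,0,0],0.2]
    - [[0,0,0.004],[0,0,0],0.2]

```text
time: 16.3
ee_pos: [0.5053, 0.1471, 0.1496]
tool_rot: [0.78, -0.625, 0.001, -0.001]
contact_force: [-0.1, 0.1, -0.4]
grip_width: 0.037
```

```bash
python3 to.py .5052 .1472 .1; python3 - <<'E'
from h import *
f=grab("wrist");save(f,"w12",(220,200,420,360),4)
E
```

```text
t 16.3 p [0.5053 0.1471 0.1496] F [-0.1  0.1 -0.4] w 0.037  x [ 0.218 -0.976  0.001] z [ 0.004 -0.    -1.   ] q [ 0.17  0.46  1.69 -0.    0.99  1.52]
shift [-0.0001  0.0002  0.0496]
tilt fix deg(tool) [-0.2  -0.05 -0.  ] yaw of x -77.41
```

View pics/w12.png

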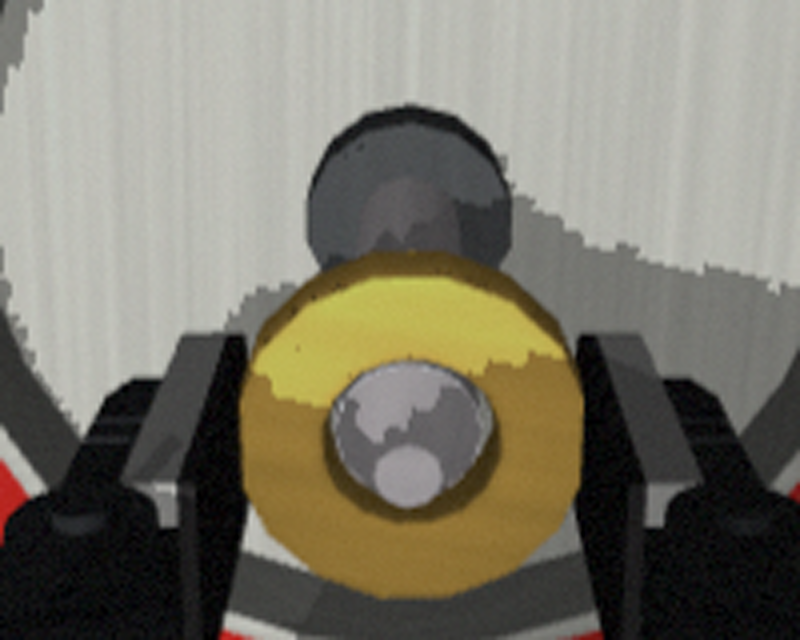

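Call:
carry_out:
  rows:
    - [[0,0,0.008],[-0.2,0,0],0.2]
    - [[0,0,0.008],[0,0,0],0.2]
    - [[0,0,0.008],[0,0,0],0.2]
    - [[0,0,0.008],[0,0,0],0.2]
    - [[0,0,0.006],[0,0,0],0.2]

```text
time: 16.98
ee_pos: [0.5052, 0.1471, 0.1083]
tool_rot: [0.78, -0.625, 0.0, 0.001]
contact_force: [1.7, -0.7, -0.3]
grip_width: 0.0372
```

```bash
python3 to.py .5052 .1472 .1
```

```text
t 16.98 p [0.5052 0.1471 0.1083] F [ 1.7 -0.7 -0.3] w 0.0372  x [ 0.218 -0.976  0.001] z [-0.001 -0.001 -1.   ] q [ 0.17  0.52  1.72 -0.    0.9   1.52]
shift [-0.0001 -0.      0.0083]
tilt fix deg(tool) [ 0.05 -0.04 -0.  ] yaw of x -77.42
```

Call:
carry_out:
  rows:
    - [[0,0,0.004],[0,0,0],0.2]
    - [[0,0,0.003],[0,0,0],0.2]
    - [[0,0,0],[0,0,0],0.55]
    - [[0,0,0],[0,0,0],0.65]
    - [[0,0,0],[0,0,0],0.65]

```text
time: 17.6
ee_pos: [0.5048, 0.147, 0.1006]
tool_rot: [0.78, -0.625, -0.0, 0.001]
contact_force: [-0.6, 0.6, 0.1]
grip_width: 0.0553
```

```bash
st=1; python3 - <<'E'
from h import *
st();f=grab("wrist");save(f,"w13",(170,150,470,400),2.5);W=cloud(f)
h=cv2.cvtColor(f["color"],cv2.COLOR_RGB2HSV);m=(h[...,0]>15)&(h[...,0]<35)&(h[...,1]>120)&(W[...,1]>.1)
p=W[m];print(m.sum(),np.percentile(p[:,2],[5,50,95]),cv2.minEnclosingCircle(p[:,:2].astype(np.float32)))
E
```

```text
t 17.6 p [0.5048 0.147  0.1006] F [-0.6  0.6  0.1] w 0.0553  x [ 0.218 -0.976  0.001] z [-0.002 -0.001 -1.   ] q [ 0.17  0.53  1.73 -0.    0.88  1.52]
3504 [0.09067153 0.09488021 0.18161836] ((0.5132030844688416, 0.15606705844402313), 0.05710930749773979)
```

View pics/w13.png

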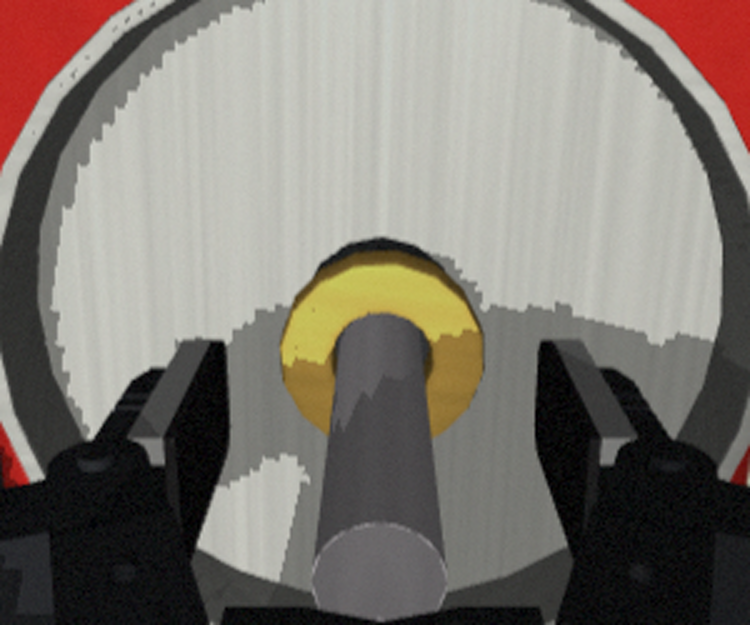

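Spacer 1 dropped flat onto the seat (top at z≈0.095). On to spacer 2, after rechecking for knocked parts.

Call:
carry_out:
  rows:
    - [[0,0,-0.03],[0,0,0],0.65]
    - [[0,0,-0.05],[0,0,0],0.65]
    - [[0,0,-0.04],[0,0,0],0.65]
    - [[0.05,-0.001,0],[0,0,0],0.65]
    - [[0.055,-0.001,0],[0,0,0],0.65]
    - [[0.055,-0.001,0],[0,0,0],0.65]
    - [[0.055,0,0],[0,0,0],0.7]

```text
time: 18.52
ee_pos: [0.5559, -0.0647, 0.2264]
tool_rot: [0.782, -0.623, 0.001, 0.0]
contact_force: [-0.2, 1.1, 0.0]
grip_width: 0.0591
```

```bash
python3 - <<'E'
from h import *
f=grab("scene");rings(f);save(f,"s14")
E
python3 look.py w14; python3 to.py .577 -.2415 .06
```

```text
yel [275. 338.] 176 med [ 0.5763 -0.2419  0.0104] topz 0.0124 circ 0.5764 -0.2425 0.02
yel [193. 375.] 201 med [ 0.4693 -0.3957  0.0106] topz 0.0128 circ 0.4686 -0.3954 0.0201
white [129. 202.] 570 med [ 0.0552 -0.0975  0.0133] topz 0.0159 circ 0.0546 -0.0901 0.0731
white [403. 214.] 419 med [0.6834 0.2023 0.0103] topz 0.0148 circ 0.6838 0.1872 0.0468
white [344. 313.] 230 med [ 0.6825 -0.1197  0.0184] topz 0.0205 circ 0.6821 -0.1198 0.023
white [253. 437.] 384 med [ 0.648  -0.4475  0.0201] topz 0.022 circ 0.6479 -0.4469 0.0255
grn [217. 338.] 168 med [ 0.4652 -0.3027  0.0103] topz 0.0122 circ 0.4648 -0.3038 0.0194
t 18.57 p [ 0.5576 -0.0707  0.2264] F [ 2.  -8.   0.6] w 0.06  x [ 0.222 -0.975  0.004] z [ 0.002 -0.004 -1.   ] q [-0.23  0.41  1.51 -0.    1.22  1.12]
yel [557. 123.] 784 med [ 0.6955 -0.2682  0.0282] topz 0.0322 circ 0.7001 -0.2915 0.0398
yel [475. 230.] 792 med [ 0.5775 -0.2398  0.0097] topz 0.0104 circ 0.5769 -0.2408 0.0197
yel [564. 341.] 658 med [ 0.4702 -0.3926  0.0096] topz 0.0103 circ 0.4707 -0.3937 0.0208
white [398. 101.] 1499 med [ 0.6833 -0.1182  0.0179] topz 0.0187 circ 0.6833 -0.1188 0.023
grn [492. 328.] 519 med [ 0.469  -0.2989  0.0098] topz 0.0104 circ 0.4653 -0.3022 0.0198
t 18.62 p [ 0.5568 -0.0677  0.2262] F [0.2 0.5 0.3] w 0.0597  x [ 0.22  -0.975  0.003] z [ 0.001 -0.003 -1.   ] q [-0.23  0.41  1.51 -0.    1.22  1.12]
shift [0.1735 0.0187 0.1667]
tilt fix deg(tool) [-0.04 -0.17  0.  ] yaw of x -77.29
```

View pics/s14.png

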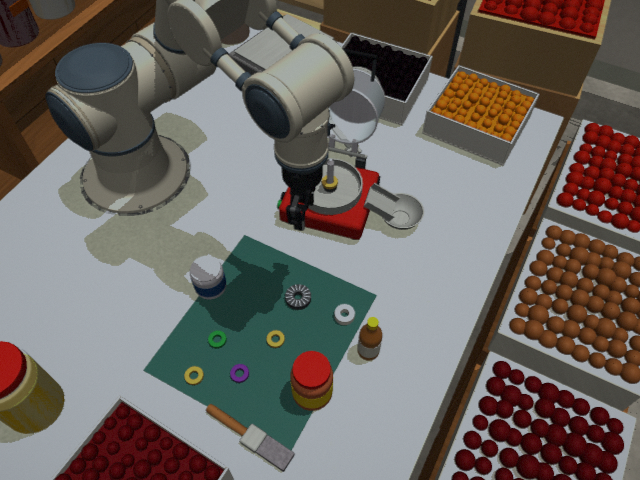

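The spacer sits in the mill at (331,184) and nothing else has moved. Approaching spacer 2.

Call:
carry_out:
  rows:
    - [[0.03,0.0032,0.02],[0,-0.17,0],0.7]
    - [[0.03,0.0032,0.03],[0,0,0],0.7]
    - [[0.03,0.0032,0.03],[0,0,0],0.7]
    - [[0.03,0.0032,0.03],[0,0,0],0.7]
    - [[0.03,0.0032,0.03],[0,0,0],0.7]
    - [[0.02,0.002,0.02],[0,0,0],0.7]
    - [[0,0,0],[0,0,0],0.7]

```text
time: 19.5
ee_pos: [0.5778, -0.2413, 0.0625]
tool_rot: [0.781, -0.625, 0.001, -0.001]
contact_force: [-0.0, 1.0, 0.0]
grip_width: 0.0598
```

```bash
python3 look.py w15; python3 to.py .577 -.2415 .001
```

```text
t 19.5 p [ 0.5778 -0.2413  0.0625] F [-0.  1.  0.] w 0.0598  x [ 0.22  -0.976 -0.   ] z [ 0.003  0.001 -1.   ] q [-0.49  0.69  1.51  0.    0.95  0.86]
yel [436.  89.] 1267 med [ 0.6806 -0.2707  0.0284] topz 0.0324 circ 0.6901 -0.2873 0.0354
yel [322. 262.] 2434 med [ 0.5781 -0.2413  0.0098] topz 0.0104 circ 0.5773 -0.2417 0.0197
yel [487. 447.] 1131 med [ 0.4644 -0.3858  0.0095] topz 0.0101 circ 0.4685 -0.3933 0.0201
t 19.55 p [ 0.5781 -0.2407  0.0633] F [0.8 0.7 0.3] w 0.0597  x [ 0.22  -0.975  0.   ] z [ 0.004  0.001 -1.   ] q [-0.49  0.69  1.51  0.    0.95  0.86]
shift [0.0006 0.0015 0.0623]
tilt fix deg(tool) [-0.21 -0.01 -0.  ] yaw of x -77.28
```

Call:
carry_out:
  rows:
    - [[0.0012,0.001,0.02],[-0.2,0,0],0.7]
    - [[0,0.0005,0.02],[0,0,0],0.7]
    - [[0,0,0.015],[0,0,0],0.7]
    - [[0,0,0.005],[0,0,0],0.7]
    - [[0,0,0.0025],[0,0,0],0.7]

```text
time: 20.18
ee_pos: [0.5781, -0.2392, 0.0001]
tool_rot: [0.782, -0.623, 0.001, -0.0]
contact_force: [0.7, 0.2, 0.6]
grip_width: 0.0596
```

```bash
python3 look.py w16; python3 to.py .577 -.242 .001
```

```text
t 20.18 p [ 5.781e-01 -2.392e-01  1.000e-04] F [0.7 0.2 0.6] w 0.0596  x [ 0.223 -0.975  0.002] z [ 0.002 -0.001 -1.   ] q [-0.49  0.78  1.54  0.    0.83  0.86]
yel [326. 309.] 4844 med [ 0.5787 -0.2413  0.0098] topz 0.0104 circ 0.5769 -0.2418 0.0202
white [37. 10.] 1568 med [ 0.6652 -0.1249  0.0179] topz 0.0186 circ 0.6666 -0.1249 0.0138
t 20.23 p [ 0.578  -0.2392 -0.    ] F [-0.5  0.2 -0.1] w 0.06  x [ 0.223 -0.975  0.002] z [ 0.002 -0.001 -1.   ] q [-0.49  0.78  1.54  0.    0.83  0.86]
shift [ 0.0025  0.0016 -0.001 ]
tilt fix deg(tool) [-0.11 -0.09 -0.  ] yaw of x -77.12
```

View pics/w16.png

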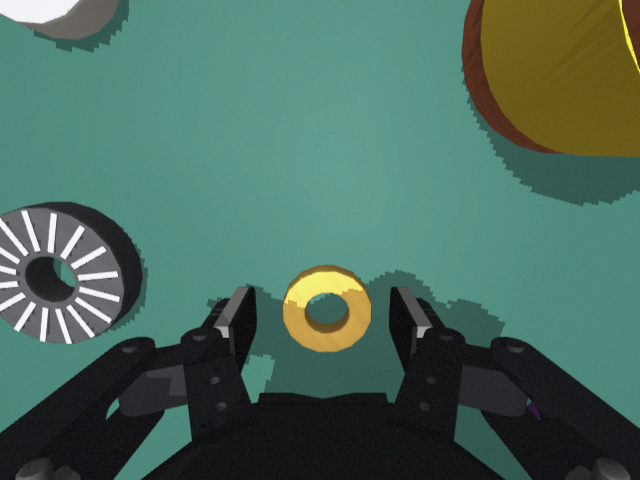

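The ring is at (326,309) between the pads, about 2 mm off centre. I'll correct and close.

Call:
carry_out:
  rows:
    - [[0.0025,0.0016,-0.001],[0,0,0],0.6]
    - [[0.0003,0,0],[0,0,0],0.2]
    - [[0,0,0],[0,0,0],0.2]
    - [[0,0,0],[0,0,0],0.2]
    - [[0,0,0],[0,0,0],0.2]
  squeeze: 60

```text
time: 20.85
ee_pos: [0.5777, -0.2432, 0.0029]
tool_rot: [0.782, -0.623, 0.002, -0.0]
contact_force: [0.1, -0.1, 0.8]
grip_width: 0.0366
```

```bash
python3 look.py w17; python3 to.py .505 .147 .2
```

```text
t 20.85 p [ 0.5777 -0.2432  0.0029] F [ 0.1 -0.1  0.8] w 0.0366  x [ 0.223 -0.975  0.003] z [ 0.004 -0.002 -1.   ] q [-0.49  0.77  1.53  0.    0.83  0.85]
yel [322. 303.] 4724 med [ 0.5796 -0.2432  0.0104] topz 0.011 circ 0.578 -0.2435 0.0198
white [33. 10.] 1397 med [ 0.6652 -0.1253  0.0179] topz 0.0185 circ 0.6669 -0.1259 0.0135
t 20.9 p [ 0.5777 -0.2432  0.0029] F [ 0.2 -0.6  0.2] w 0.0368  x [ 0.223 -0.975  0.003] z [ 0.004 -0.002 -1.   ] q [-0.49  0.77  1.53 -0.    0.83  0.85]
shift [-0.3959 -0.0167 -0.1983]
tilt fix deg(tool) [-0.22 -0.19 -0.  ] yaw of x -77.14
```

Call:
carry_out:
  rows:
    - [[0,0,-0.03],[-0.2,-0.2,0],0.2]
    - [[-0.04,-0.002,-0.04],[0,0,0],0.2]
    - [[-0.046,-0.002,-0.04],[0,0,0],0.2]
    - [[-0.046,-0.002,-0.04],[0,0,0],0.2]
    - [[-0.046,-0.002,-0.04],[0,0,0],0.2]
    - [[-0.048,-0.002,-0.01],[0,0,0],0.2]
    - [[-0.048,-0.002,0],[0,0,0],0.2]
    - [[-0.048,-0.002,0],[0,0,0],0.2]
    - [[-0.046,-0.002,0],[0,0,0],0.2]
    - [[-0.025,0,0],[0,0,0],0.2]
    - [[0,0,0],[0,0,0],0.2]

```text
time: 22.28
ee_pos: [0.5039, 0.1552, 0.2101]
tool_rot: [0.782, -0.624, 0.001, -0.002]
contact_force: [0.1, -1.4, -0.9]
grip_width: 0.0367
```

```bash
python3 look.py w18; python3 to.py .5052 .1472 .175
```

```text
t 22.27 p [0.5039 0.1552 0.2101] F [ 0.1 -1.4 -0.9] w 0.0367  x [ 0.222 -0.975 -0.001] z [ 0.004  0.002 -1.   ] q [0.18 0.38 1.62 0.   1.14 1.53]
white [293.  20.] 695 med [0.6723 0.22   0.0142] topz 0.0179 circ 0.6612 0.2183 0.0259
white [343.  14.] 1990 med [0.6875 0.1779 0.006 ] topz 0.0128 circ 0.6786 0.1767 0.0343
t 22.32 p [0.5042 0.1543 0.2101] F [-0.9  0.7 -0.4] w 0.0363  x [ 0.221 -0.975 -0.001] z [ 0.004  0.002 -1.   ] q [0.18 0.38 1.62 0.   1.14 1.53]
shift [0.0072 0.0007 0.0351]
tilt fix deg(tool) [-0.25  0.06 -0.  ] yaw of x -77.24
```

View pics/w18.png

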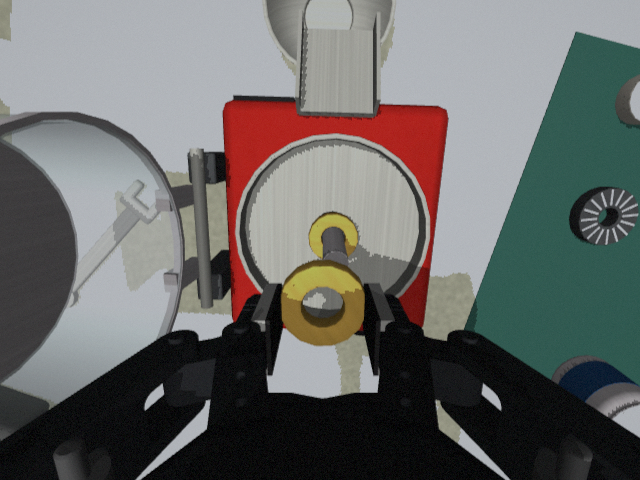

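Ring is held at (322,303), with the spindle right of it at (337,250). I'll align, then lower.

Call:
carry_out:
  rows:
    - [[0.0072,0.0007,0.01],[-0.2,0,0],0.2]
    - [[0.0015,0,0.015],[0,0,0],0.2]
    - [[0,0,0.006],[0,0,0],0.2]

```text
time: 22.7
ee_pos: [0.5063, 0.1422, 0.1773]
tool_rot: [0.781, -0.625, 0.0, -0.0]
contact_force: [0.3, -0.2, -1.2]
grip_width: 0.0364
```

```bash
python3 to.py .5052 .1472 .15
```

```text
t 22.7 p [0.5063 0.1422 0.1773] F [ 0.3 -0.2 -1.2] w 0.0364  x [ 0.218 -0.976 -0.   ] z [ 0.001  0.    -1.   ] q [0.16 0.42 1.66 0.   1.07 1.51]
shift [-0.0051 -0.      0.0273]
tilt fix deg(tool) [-0.04  0.02 -0.  ] yaw of x -77.38
```

Call:
carry_out:
  rows:
    - [[-0.0048,0,0],[0,0,0],0.2]
    - [[0,0,0],[0,0,0],0.2]
    - [[0,0,0],[0,0,0],0.2]

```text
time: 23.08
ee_pos: [0.5054, 0.146, 0.1772]
tool_rot: [0.78, -0.626, -0.0, -0.0]
contact_force: [-0.1, 0.7, -0.7]
grip_width: 0.0365
```

```bash
python3 to.py .5052 .1472 .15
```

```text
t 23.07 p [0.5054 0.146  0.1772] F [-0.1  0.7 -0.7] w 0.0365  x [ 0.217 -0.976 -0.   ] z [ 0.  0. -1.] q [0.17 0.42 1.66 0.   1.07 1.52]
shift [-0.0012 -0.      0.0272]
tilt fix deg(tool) [-0.01  0.02  0.  ] yaw of x -77.47
```

Call:
carry_out:
  rows:
    - [[-0.0012,0,0.006],[0,0,0],0.2]
    - [[0,0,0.007],[0,0,0],0.2]
    - [[0,0,0.007],[0,0,0],0.2]
    - [[0,0,0.004],[0,0,0],0.2]

```text
time: 23.58
ee_pos: [0.5053, 0.1475, 0.152]
tool_rot: [0.78, -0.626, 0.0, -0.0]
contact_force: [-0.4, -0.2, -0.4]
grip_width: 0.0366
```

```bash
python3 to.py .5052 .1472 .1;python3 - <<'E'
from h import *
f=grab("wrist");save(f,"w19",(220,200,420,360),4)
E
```

```text
t 23.57 p [0.5053 0.1475 0.152 ] F [-0.4 -0.2 -0.4] w 0.0366  x [ 0.217 -0.976 -0.   ] z [ 0.001  0.    -1.   ] q [0.17 0.45 1.68 0.   1.   1.52]
shift [0.0003 0.0002 0.052 ]
tilt fix deg(tool) [-0.06  0.01  0.  ] yaw of x -77.45
```

View pics/w19.png

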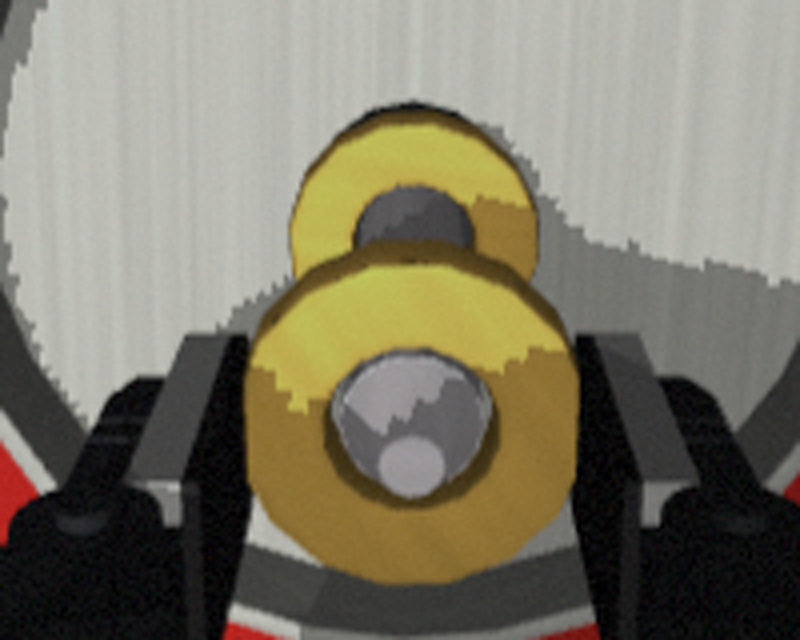

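It's centred with the spindle through the bore. Going down.

Call:
carry_out:
  rows:
    - [[0,0,0.01],[0,0,0],0.2]
    - [[0,0,0.01],[0,0,0],0.2]
    - [[0,0,0.01],[0,0,0],0.2]
    - [[0,0,0.01],[0,0,0],0.2]
    - [[0,0,0.006],[0,0,0],0.2]
    - [[0,0,0.002],[0,0,0],0.2]
    - [[0,0,0],[0,0,0],0.2]

```text
time: 24.5
ee_pos: [0.5051, 0.1474, 0.0998]
tool_rot: [0.78, -0.626, -0.0, 0.0]
contact_force: [0.4, 0.1, -0.2]
grip_width: 0.0366
```

```bash
python3 to.py .5052 .1472 .1005
```

```text
t 24.5 p [0.5051 0.1474 0.0998] F [ 0.4  0.1 -0.2] w 0.0366  x [ 0.217 -0.976 -0.   ] z [-0.  0. -1.] q [0.17 0.53 1.73 0.   0.88 1.52]
shift [ 0.0002 -0.0001 -0.0007]
tilt fix deg(tool) [ 0.01  0.02 -0.  ] yaw of x -77.45
```

Call:
carry_out:
  rows:
    - [[0,0,0],[0,0,0],0.55]
    - [[0,0,0],[0,0,0],0.65]
    - [[0,0,0],[0,0,0],0.65]
    - [[0,0,-0.03],[0,0,0],0.65]
    - [[0,0,-0.05],[0,0,0],0.65]
    - [[0,0,-0.04],[0,0,0],0.65]
    - [[0,0,0],[0,0,0],0.65]

```text
time: 25.38
ee_pos: [0.5053, 0.1474, 0.2243]
tool_rot: [0.78, -0.626, 0.0, -0.0]
contact_force: [0.2, -1.0, -0.6]
grip_width: 0.0557
```

```bash
cat > chk.py <<'E'
import sys
from h import *
st()
for n in("wrist","scene","side"):
    f=grab(n);W=cloud(f)
    m=(np.hypot(W[...,0]-.506,W[...,1]-.147)<.033)&(np.hypot(W[...,0]-.506,W[...,1]-.147)>.01)&(W[...,2]>.083)&(W[...,2]<.19)
    h=cv2.cvtColor(f["color"],cv2.COLOR_RGB2HSV)
    p=W[m];print(n,m.sum(),"z pct 10 50 75 90",np.percentile(p[:,2],[10,50,75,90]).round(4) if len(p) else 0)
    if n=="wrist": save(f,sys.argv[1])
    else: rings(f) if n=="scene" else save(f,sys.argv[1]+"sd",(225,150,335,280),5)
E
python3 chk.py w20; python3 to.py .4685 -.394 .06
```

```text
t 25.38 p [0.5053 0.1474 0.2243] F [ 0.2 -1.  -0.6] w 0.0557  x [ 0.217 -0.976 -0.   ] z [ 0.001  0.    -1.   ] q [0.17 0.36 1.6  0.   1.18 1.52]
wrist 1164 z pct 10 50 75 90 [0.1002 0.1048 0.1053 0.1057]
scene 189 z pct 10 50 75 90 [0.0912 0.1034 0.1058 0.1071]
yel [193. 375.] 204 med [ 0.4687 -0.3955  0.0102] topz 0.012 circ 0.4679 -0.3945 0.0203
white [180. 175.] 134 med [0.1155 0.0389 0.0112] topz 0.013 circ 0.1138 0.0484 0.0366
white [403. 214.] 362 med [0.684  0.2023 0.0108] topz 0.0146 circ 0.6861 0.1882 0.0473
white [344. 313.] 229 med [ 0.6823 -0.1192  0.018 ] topz 0.0203 circ 0.6822 -0.1192 0.0224
white [253. 437.] 376 med [ 0.6484 -0.4473  0.0203] topz 0.022 circ 0.6477 -0.4472 0.0251
grn [217. 338.] 164 med [ 0.4638 -0.303   0.0108] topz 0.0125 circ 0.4655 -0.3023 0.0204
side 165 z pct 10 50 75 90 [0.0885 0.1018 0.1055 0.108 ]
t 25.52 p [0.5035 0.147  0.2208] F [-0.8 -0.6 -0.6] w 0.0556  x [ 0.217 -0.976 -0.001] z [-0.005 -0.001 -1.   ] q [0.17 0.37 1.6  0.   1.18 1.52]
shift [0.5206 0.1508 0.1613]
tilt fix deg(tool) [ 0.3   0.03 -0.  ] yaw of x -77.46
```

View pics/w20.png

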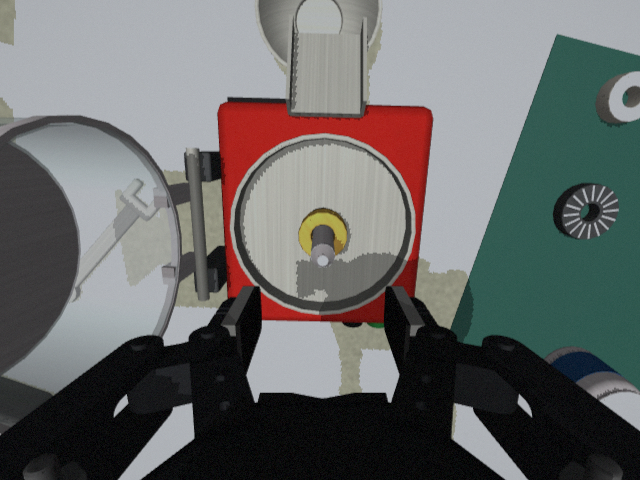

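View pics/w20sd.png

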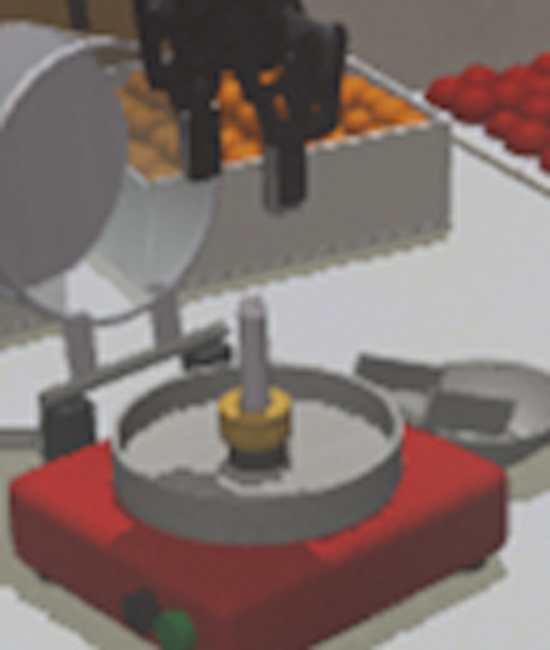

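Two spacers are stacked flat (top at z≈0.105). On to spacer 3.

Call:
carry_out:
  rows:
    - [[0.04,0.012,0],[0.3,0,0],0.68]
    - [[0.048,0.0139,0],[0,0,0],0.68]
    - [[0.048,0.0139,0],[0,0,0],0.68]
    - [[0.048,0.0139,0],[0,0,0],0.68]
    - [[0.048,0.0139,0.01],[0,0,0],0.68]
    - [[0.048,0.0139,0.02],[0,0,0],0.68]
    - [[0.048,0.0139,0.02],[0,0,0],0.68]
    - [[0.048,0.0139,0.02],[0,0,0],0.68]
    - [[0.048,0.0139,0.02],[0,0,0],0.68]
    - [[0.048,0.0139,0.02],[0,0,0],0.68]
    - [[0.035,0.01,0.02],[0,0,0],0.68]
    - [[0,0,0],[0,0,0],0.68]
    - [[0,0,0],[0,0,0],0.68]

```text
time: 27.15
ee_pos: [0.4599, -0.3918, 0.0682]
tool_rot: [0.781, -0.625, -0.012, 0.002]
contact_force: [0.4, 0.4, 0.4]
grip_width: 0.0581
```

```bash
python3 look.py w21; python3 to.py .4685 -.3945 .0015
```

```text
t 27.15 p [ 0.4599 -0.3918  0.0682] F [0.4 0.4 0.4] w 0.0581  x [ 0.218 -0.976 -0.017] z [-0.021  0.013 -1.   ] q [-0.8   0.67  1.54 -0.01  0.96  0.55]
yel [331. 244.] 2367 med [ 0.4701 -0.3946  0.0098] topz 0.0104 circ 0.4689 -0.3948 0.0198
grn [183. 218.] 2297 med [ 0.4663 -0.3026  0.0099] topz 0.0105 circ 0.465 -0.3024 0.0199
t 27.2 p [ 0.4599 -0.3916  0.0683] F [ 0.5  0.3 -0.4] w 0.0579  x [ 0.219 -0.976 -0.017] z [-0.021  0.013 -1.   ] q [-0.8   0.67  1.54 -0.01  0.96  0.55]
shift [ 0.0058 -0.0089  0.0666]
tilt fix deg(tool) [1.03 0.98 0.  ] yaw of x -77.36
```

View pics/w21.png

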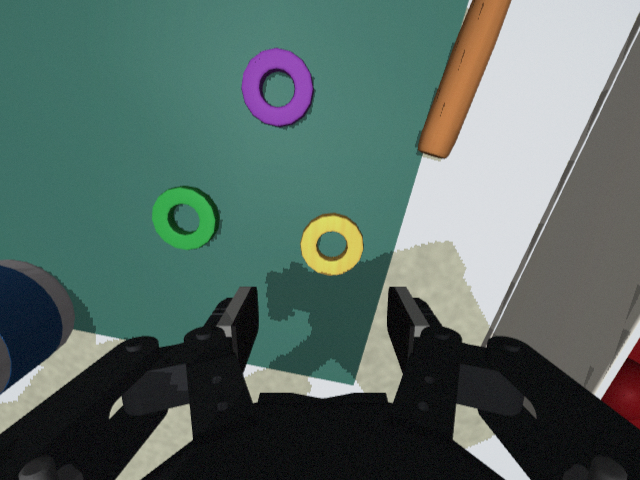

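Spacer 3 is at (331,244) and clear of the brush, box and decoys. First I'll fix the slight tilt and centre over it.

Call:
carry_out:
  rows:
    - [[0.0058,-0.0089,0.03],[1,1,0],0.68]
    - [[0,0,0],[0,0,0],0.68]
    - [[0,0,0],[0,0,0],0.68]

```text
time: 27.58
ee_pos: [0.4703, -0.3928, 0.0396]
tool_rot: [0.782, -0.624, 0.0, 0.0]
contact_force: [-0.6, -0.2, -0.3]
grip_width: 0.058
```

```bash
python3 look.py w22; python3 to.py .4687 -.395 .0015
```

```text
t 27.57 p [ 0.4703 -0.3928  0.0396] F [-0.6 -0.2 -0.3] w 0.058  x [ 0.222 -0.975  0.001] z [ 0.    -0.001 -1.   ] q [-0.79  0.71  1.55 -0.    0.88  0.55]
yel [325. 277.] 2995 med [ 0.4706 -0.3943  0.0098] topz 0.0104 circ 0.4689 -0.3948 0.0199
white [603. 174.] 429 med [ 0.5569 -0.5225  0.005 ] topz 0.0055 circ 0.5538 -0.5219 0.0407
grn [155. 248.] 2968 med [ 0.4665 -0.3026  0.01  ] topz 0.0105 circ 0.4654 -0.3024 0.0199
t 27.62 p [ 0.4702 -0.3927  0.0395] F [-0.1  0.5  0.1] w 0.0583  x [ 0.222 -0.975  0.001] z [ 0.    -0.001 -1.   ] q [-0.79  0.71  1.55 -0.    0.88  0.55]
shift [0.0018 0.0019 0.038 ]
tilt fix deg(tool) [-0.01 -0.06 -0.  ] yaw of x -77.2
```

Call:
carry_out:
  rows:
    - [[0.0018,0.0019,0.012],[0,0,0],0.68]
    - [[0.0,0,0.014],[0,0,0],0.68]
    - [[0,0,0.008],[0,0,0],0.68]
    - [[0,0,0.003],[0,0,0],0.68]
    - [[0,0,0.001],[0,0,0],0.68]

```text
time: 28.25
ee_pos: [0.4688, -0.3953, 0.0]
tool_rot: [0.782, -0.624, 0.001, 0.0]
contact_force: [-0.0, 1.1, -0.6]
grip_width: 0.0582
```

```bash
python3 look.py w23; python3 to.py .4687 -.395 .0015
```

```text
t 28.25 p [ 0.4688 -0.3953  0.    ] F [-0.   1.1 -0.6] w 0.0582  x [ 0.222 -0.975  0.002] z [ 0.001 -0.002 -1.   ] q [-0.8   0.77  1.57 -0.    0.8   0.55]
yel [321. 305.] 4826 med [ 0.4708 -0.3944  0.0098] topz 0.0104 circ 0.4688 -0.395 0.02
white [604. 310.] 477 med [ 0.4942 -0.5195  0.0049] topz 0.0054 circ 0.493 -0.5196 0.0343
t 28.3 p [ 4.687e-01 -3.953e-01  1.000e-04] F [ 0.3  0.2 -0.1] w 0.0581  x [ 0.222 -0.975  0.002] z [ 0.001 -0.002 -1.   ] q [-0.8   0.77  1.57 -0.    0.8   0.55]
shift [-0.0002 -0.     -0.0014]
tilt fix deg(tool) [-0.02 -0.1   0.  ] yaw of x -77.2
```

Call:
carry_out:
  rows:
    - [[0,0,-0.001],[0,0,0],0.2]
    - [[0,0,0],[0,0,0],0.2]
    - [[0,0,0],[0,0,0],0.2]
    - [[0,0,0],[0,0,0],0.2]
    - [[0,0,0],[0,0,0],0.2]

```text
time: 28.92
ee_pos: [0.4691, -0.3956, 0.0023]
tool_rot: [0.782, -0.624, 0.001, 0.0]
contact_force: [0.0, -0.3, -1.0]
grip_width: 0.0366
```

```bash
python3 look.py w24; python3 to.py .5052 .1472 .22
```

```text
t 28.93 p [ 0.4691 -0.3956  0.0023] F [ 0.  -0.3 -1. ] w 0.0366  x [ 0.222 -0.975  0.003] z [ 0.002 -0.003 -1.   ] q [-0.8   0.76  1.57 -0.    0.81  0.55]
yel [322. 303.] 4652 med [ 0.4714 -0.3954  0.0103] topz 0.0108 circ 0.4694 -0.3959 0.0201
white [599. 306.] 534 med [ 0.4959 -0.5195  0.0049] topz 0.0054 circ 0.4922 -0.5195 0.0402
t 28.98 p [ 0.4691 -0.3956  0.0023] F [ 0.6 -0.5 -0.7] w 0.0368  x [ 0.222 -0.975  0.003] z [ 0.002 -0.003 -1.   ] q [-0.8   0.76  1.57 -0.    0.81  0.55]
shift [-0.5207 -0.1558 -0.219 ]
tilt fix deg(tool) [-0.07 -0.17  0.  ] yaw of x -77.19
```

Call:
carry_out:
  rows:
    - [[0,0,-0.04],[0,-0.15,0],0.2]
    - [[-0.03,-0.009,-0.045],[0,0,0],0.2]
    - [[-0.047,-0.014,-0.04],[0,0,0],0.2]
    - [[-0.047,-0.014,-0.04],[0,0,0],0.2]
    - [[-0.047,-0.014,-0.04],[0,0,0],0.2]
    - [[-0.047,-0.014,-0.01],[0,0,0],0.2]
    - [[-0.047,-0.014,0],[0,0,0],0.2]
    - [[-0.047,-0.014,0],[0,0,0],0.2]
    - [[-0.047,-0.014,0],[0,0,0],0.2]
    - [[-0.047,-0.014,0],[0,0,0],0.2]
    - [[-0.047,-0.014,0],[0,0,0],0.2]
    - [[-0.04,-0.012,0],[0,0,0],0.2]
    - [[-0.015,-0.006,0],[0,0,0],0.2]
    - [[0,0,0],[0,0,0],0.2]
    - [[0,0,0],[0,0,0],0.2]

```text
time: 30.85
ee_pos: [0.5068, 0.145, 0.2223]
tool_rot: [0.781, -0.625, 0.003, -0.002]
contact_force: [-0.1, -0.3, -0.6]
grip_width: 0.0368
```

```bash
python3 look.py w25; python3 to.py .5052 .1472 .18
```

```text
t 30.85 p [0.5068 0.145  0.2223] F [-0.1 -0.3 -0.6] w 0.0368  x [ 0.22  -0.976  0.002] z [ 0.007 -0.    -1.   ] q [ 0.17  0.36  1.6  -0.    1.17  1.52]
white [623. 101.] 1061 med [ 0.6782 -0.1106  0.0178] topz 0.0185 circ 0.6827 -0.118 0.0229
t 30.9 p [0.5068 0.1449 0.2223] F [ 0.3  0.3 -0.4] w 0.0365  x [ 0.22  -0.976  0.002] z [ 0.007 -0.    -1.   ] q [ 0.17  0.36  1.6  -0.    1.17  1.52]
shift [-0.0027  0.0014  0.0423]
tilt fix deg(tool) [-0.37 -0.1   0.  ] yaw of x -77.32
```

View pics/w25.png

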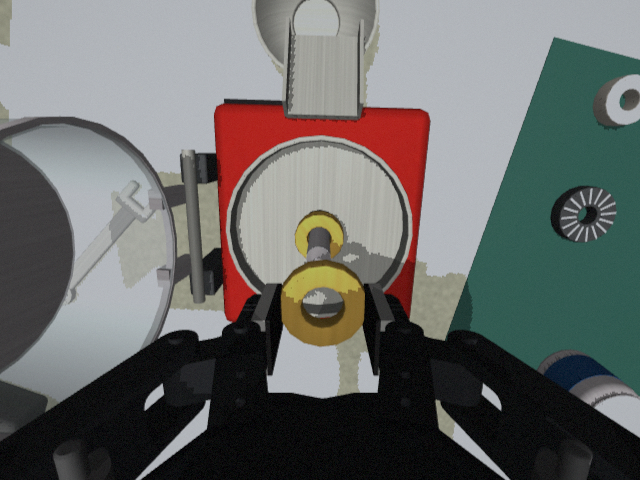

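Spacer 3 is held, with the spindle just ahead of it at (317,250). I'll centre and lower to just above the tip.

Call:
carry_out:
  rows:
    - [[-0.0027,0.0014,0.012],[-0.35,-0.1,0],0.2]
    - [[0,0,0.015],[0,0,0],0.2]
    - [[0,0,0.01],[0,0,0],0.2]
    - [[0,0,0],[0,0,0],0.2]

```text
time: 31.4
ee_pos: [0.5044, 0.1448, 0.1825]
tool_rot: [0.78, -0.626, -0.001, 0.001]
contact_force: [0.1, -0.4, -1.0]
grip_width: 0.0366
```

```bash
python3 to.py .5052 .1472 .15
```

```text
t 31.4 p [0.5044 0.1448 0.1825] F [ 0.1 -0.4 -1. ] w 0.0366  x [ 0.216 -0.976 -0.   ] z [-0.002 -0.    -1.   ] q [0.17 0.41 1.65 0.   1.08 1.52]
shift [-0.0022 -0.0014  0.0325]
tilt fix deg(tool) [ 0.1   0.01 -0.  ] yaw of x -77.53
```

Call:
carry_out:
  rows:
    - [[-0.0028,-0.0012,0],[0,0,0],0.2]
    - [[0,0,0],[0,0,0],0.2]
    - [[0,0,0.004],[0,0,0],0.2]

```text
time: 31.78
ee_pos: [0.5056, 0.148, 0.1793]
tool_rot: [0.78, -0.626, -0.0, 0.0]
contact_force: [0.0, 0.6, -0.3]
grip_width: 0.0366
```

```bash
python3 to.py .5052 .1472 .15
```

```text
t 31.77 p [0.5056 0.148  0.1793] F [ 0.   0.6 -0.3] w 0.0366  x [ 0.216 -0.976 -0.   ] z [-0.  0. -1.] q [0.17 0.42 1.65 0.   1.07 1.52]
shift [0.0007 0.0006 0.0293]
tilt fix deg(tool) [0.01 0.01 0.  ] yaw of x -77.54
```

Call:
carry_out:
  rows:
    - [[0.0006,0.0005,0.006],[0,0,0],0.2]
    - [[0,0,0.007],[0,0,0],0.2]
    - [[0,0,0.008],[0,0,0],0.2]
    - [[0,0,0.008],[0,0,0],0.2]
    - [[0,0,0],[0,0,0],0.2]

```text
time: 32.4
ee_pos: [0.5048, 0.1472, 0.1477]
tool_rot: [0.78, -0.626, -0.0, 0.0]
contact_force: [-0.1, -0.1, -0.1]
grip_width: 0.0362
```

```bash
python3 to.py .5052 .1472 .1065
```

```text
t 32.4 p [0.5048 0.1472 0.1477] F [-0.1 -0.1 -0.1] w 0.0362  x [ 0.216 -0.976 -0.   ] z [-0.001 -0.    -1.   ] q [0.17 0.46 1.69 0.   1.   1.52]
shift [ 0.0001 -0.0004  0.0412]
tilt fix deg(tool) [ 0.06  0.01 -0.  ] yaw of x -77.54
```

Call:
carry_out:
  rows:
    - [[0,0,0.01],[0,0,0],0.2]
    - [[0,0,0.01],[0,0,0],0.2]
    - [[0,0,0.01],[0,0,0],0.2]
    - [[0,0,0.005],[0,0,0],0.2]
    - [[0,0,0.003],[0,0,0],0.2]
    - [[0,0,0],[0,0,0],0.2]

```text
time: 33.15
ee_pos: [0.505, 0.1472, 0.1069]
tool_rot: [0.78, -0.626, -0.0, 0.0]
contact_force: [0.3, -0.1, -0.9]
grip_width: 0.0367
```

```bash
python3 to.py .5052 .1472 .1065; ls pics | tail -1; python3 look.py w26
```

```text
t 33.15 p [0.505  0.1472 0.1069] F [ 0.3 -0.1 -0.9] w 0.0367  x [ 0.216 -0.976 -0.   ] z [-0.001 -0.    -1.   ] q [0.17 0.52 1.73 0.   0.9  1.52]
shift [ 0.0001 -0.0002  0.0004]
tilt fix deg(tool) [ 0.05  0.01 -0.  ] yaw of x -77.54
wrist5.png
t 33.15 p [0.505  0.1472 0.1069] F [ 0.3 -0.1 -0.9] w 0.0367  x [ 0.216 -0.976 -0.   ] z [-0.001 -0.    -1.   ] q [0.17 0.52 1.73 0.   0.9  1.52]
```

View pics/w26.png

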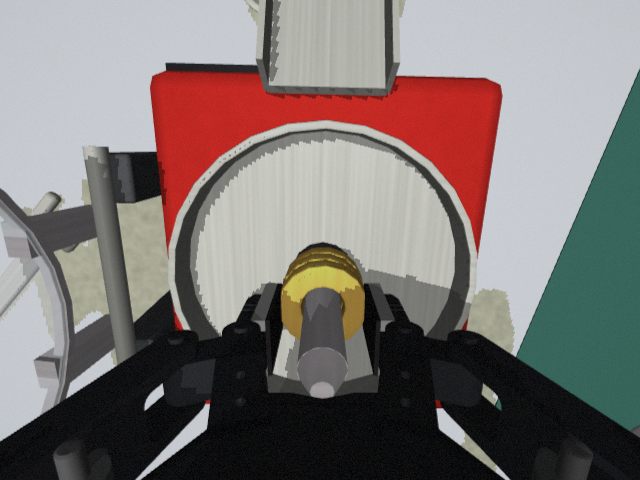

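The third ring is practically home. I'll release it, lift, and check.

Call:
carry_out:
  rows:
    - [[0,0,0],[0,0,0],0.55]
    - [[0,0,0],[0,0,0],0.65]
    - [[0,0,0],[0,0,0],0.65]
    - [[0,0,-0.03],[0,0,0],0.65]
    - [[0,0,-0.05],[0,0,0],0.65]
    - [[0,0,-0.04],[0,0,0],1]
    - [[0,0,0],[0,0,0],1]

```text
time: 34.08
ee_pos: [0.5051, 0.1472, 0.231]
tool_rot: [0.78, -0.626, -0.0, 0.0]
contact_force: [-0.3, 0.3, -0.7]
grip_width: 0.0849
```

```bash
python3 chk.py w27; python3 to.py .5695 -.1288 .07
```

```text
t 34.08 p [0.5051 0.1472 0.231 ] F [-0.3  0.3 -0.7] w 0.0849  x [ 0.216 -0.976 -0.   ] z [-0.001 -0.    -1.   ] q [0.17 0.36 1.59 0.   1.2  1.52]
wrist 1291 z pct 10 50 75 90 [0.1026 0.1147 0.1153 0.1158]
scene 221 z pct 10 50 75 90 [0.0926 0.1106 0.1149 0.1168]
white [179. 174.] 169 med [0.113  0.0404 0.0117] topz 0.0139 circ 0.1082 0.0477 0.0385
white [402. 214.] 365 med [0.6835 0.2027 0.0099] topz 0.0142 circ 0.684 0.1862 0.0454
white [344. 313.] 233 med [ 0.6821 -0.1193  0.0183] topz 0.0201 circ 0.6818 -0.1197 0.0229
white [253. 437.] 375 med [ 0.6483 -0.4474  0.0203] topz 0.0221 circ 0.648 -0.4478 0.0248
grn [217. 338.] 168 med [ 0.4646 -0.3025  0.0104] topz 0.0123 circ 0.4644 -0.3037 0.0199
side 206 z pct 10 50 75 90 [0.0899 0.1059 0.1146 0.1161]
t 34.23 p [0.5033 0.1469 0.2275] F [ 0.   0.2 -1. ] w 0.0855  x [ 0.216 -0.976 -0.   ] z [-0.007 -0.001 -1.   ] q [0.17 0.36 1.59 0.   1.2  1.52]
shift [ 0.2835 -0.0063  0.1573]
tilt fix deg(tool) [ 0.39  0.02 -0.  ] yaw of x -77.54
```

View pics/w27sd.png

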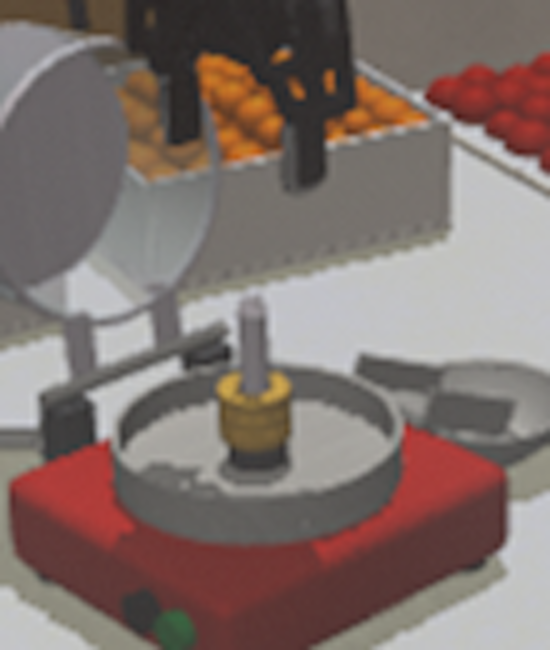

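View pics/w27.png

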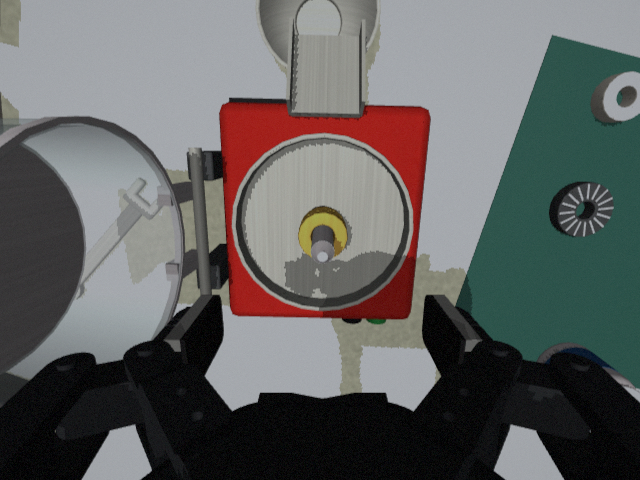

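Three spacers are stacked (top at z≈0.115). Next is the burr, teeth still up.

Call:
carry_out:
  rows:
    - [[0.04,-0.001,0.0],[0.35,0,0],1]
    - [[0.046,-0.001,0.01],[0,0,0],1]
    - [[0.046,-0.001,0.025],[0,0,0],1]
    - [[0.046,-0.001,0.03],[0,0,0],1]
    - [[0.046,-0.001,0.035],[0,0,0],1]
    - [[0.04,-0.001,0.03],[0,0,0],1]
    - [[0.02,0,0.02],[0,0,0],1]
    - [[0,0,0],[0,0,0],1]
    - [[0,0,0],[0,0,0],1]

```text
time: 35.35
ee_pos: [0.5656, -0.1355, 0.0615]
tool_rot: [0.78, -0.626, -0.008, 0.003]
contact_force: [-0.3, 1.0, -0.5]
grip_width: 0.0853
```

```bash
cat > burr.py <<'E'
import sys
from h import *
st();f=grab("wrist");W=cloud(f);save(f,sys.argv[1])
c=np.array([.5695,-.1288]) if len(sys.argv)<3 else np.array([float(a) for a in sys.argv[2:4]])
V=f["color"].min(2).astype(int);g=f["color"].astype(int)
tooth=(V>150)&(g.max(2)-V<40)&(abs(W[...,2]-.0165)<.004)&(np.hypot(W[...,0]-c[0],W[...,1]-c[1])<.045)
p=W[tooth][:,:2].astype(np.float32);print("teeth",len(p),cv2.minEnclosingCircle(p))
E
python3 burr.py w28; python3 to.py .5695 -.1288 .002
```

```text
t 35.35 p [ 0.5656 -0.1355  0.0615] F [-0.3  1.  -0.5] w 0.0853  x [ 0.217 -0.976 -0.008] z [-0.016  0.005 -1.   ] q [-0.34  0.65  1.61 -0.    0.9   1.02]
teeth 1623 ((0.5695816278457642, -0.12833696603775024), 0.02864186093211174)
t 35.4 p [ 0.5656 -0.1353  0.0616] F [-0.5  1.1 -0.2] w 0.0856  x [ 0.217 -0.976 -0.008] z [-0.016  0.005 -1.   ] q [-0.34  0.65  1.61 -0.    0.9   1.02]
shift [-0.005  -0.0061  0.0596]
tilt fix deg(tool) [ 0.85  0.47 -0.  ] yaw of x -77.45
```

View pics/w28.png

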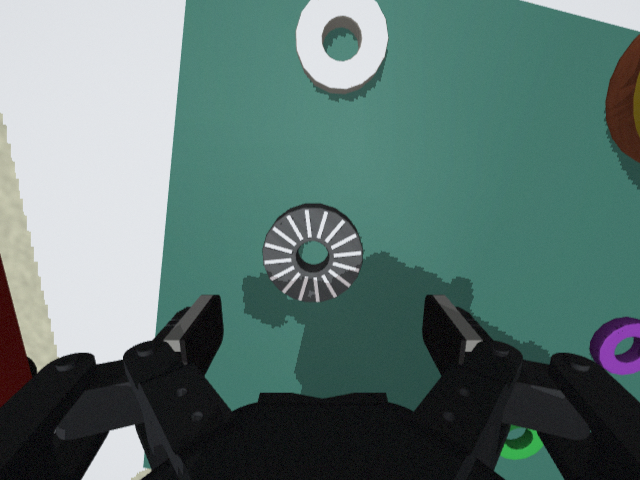

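Burr's at (313,253), teeth up. I'll centre over it and remove the tilt.

Call:
carry_out:
  rows:
    - [[-0.005,-0.006,0.02],[0.85,0.45,0],1]
    - [[0,0,0],[0,0,0],1]
    - [[0,0,0],[0,0,0],1]

```text
time: 35.78
ee_pos: [0.5709, -0.1271, 0.0439]
tool_rot: [0.781, -0.625, 0.001, -0.001]
contact_force: [-0.5, -0.9, 0.6]
grip_width: 0.0853
```

```bash
python3 burr.py w29; python3 to.py .5695 -.1287 -.003
```

```text
t 35.77 p [ 0.5709 -0.1271  0.0439] F [-0.5 -0.9  0.6] w 0.0853  x [ 0.22  -0.976  0.001] z [ 0.003 -0.001 -1.   ] q [-0.32  0.67  1.62  0.    0.84  1.03]
teeth 1729 ((0.5696894526481628, -0.12829053401947021), 0.028548268601298332)
t 35.83 p [ 0.5708 -0.1271  0.0438] F [ 0.5 -0.7  0.3] w 0.0852  x [ 0.22  -0.976  0.001] z [ 0.003 -0.001 -1.   ] q [-0.32  0.67  1.63  0.    0.84  1.03]
shift [0.0012 0.0018 0.0468]
tilt fix deg(tool) [-0.14 -0.06  0.  ] yaw of x -77.3
```

Call:
carry_out:
  rows:
    - [[0.0012,0.0017,0.015],[-0.1,0,0],1]
    - [[0.0,0,0.015],[0,0,0],0.95]
    - [[0,0,0.01],[0,0,0],0.92]
    - [[0,0,0.004],[0,0,0],0.9]
    - [[0,0,0.002],[0,0,0],0.9]

```text
time: 36.45
ee_pos: [0.5695, -0.1291, -0.005]
tool_rot: [0.781, -0.625, 0.001, 0.0]
contact_force: [0.6, -0.0, 0.1]
grip_width: 0.0771
```

```bash
python3 burr.py w30; python3 to.py .5696 -.1286 -.003
```

```text
t 36.45 p [ 0.5695 -0.1291 -0.005 ] F [ 0.6 -0.   0.1] w 0.0771  x [ 0.22  -0.976  0.001] z [ 0.001 -0.001 -1.   ] q [-0.32  0.75  1.65 -0.    0.74  1.03]
teeth 3238 ((0.5693702101707458, -0.12842679023742676), 0.028810817748308182)
t 36.5 p [ 0.5694 -0.1291 -0.005 ] F [ 0.3 -0.1 -0. ] w 0.0767  x [ 0.22  -0.976  0.001] z [ 0.001 -0.001 -1.   ] q [-0.32  0.75  1.65 -0.    0.74  1.03]
shift [-0.0004 -0.0003 -0.002 ]
tilt fix deg(tool) [-0.03 -0.06 -0.  ] yaw of x -77.32
```

View pics/w30.png

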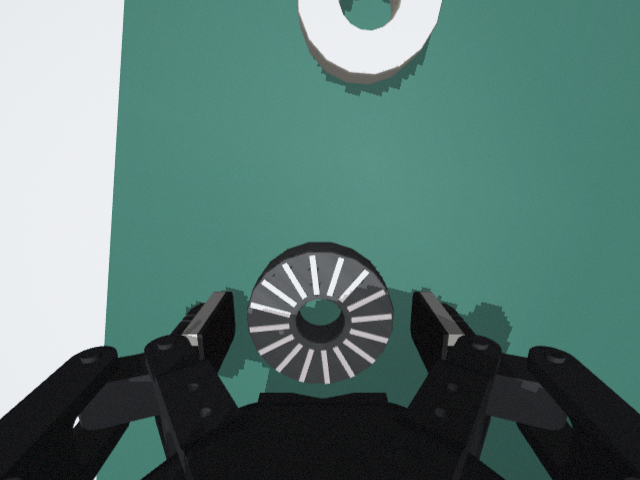

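Call:
carry_out:
  rows:
    - [[0,0,-0.002],[0,0,0],0.4]
    - [[0,0,0],[0,0,0],0.4]
    - [[0,0,0],[0,0,0],0.4]
    - [[0,0,0],[0,0,0],0.4]
  squeeze: 85

```text
time: 37.0
ee_pos: [0.5698, -0.1292, -0.0011]
tool_rot: [0.781, -0.625, 0.001, -0.0]
contact_force: [-0.1, 1.1, -2.6]
grip_width: 0.0564
```

```bash
python3 burr.py w31; python3 to.py .5052 .1472 .2
```

```text
t 37.0 p [ 0.5698 -0.1292 -0.0011] F [-0.1  1.1 -2.6] w 0.0564  x [ 0.22  -0.976  0.002] z [ 0.002 -0.002 -1.   ] q [-0.32  0.74  1.65 -0.    0.75  1.03]
teeth 3114 ((0.5699687004089355, -0.1295185685157776), 0.02870023250579834)
t 37.05 p [ 0.5698 -0.1292 -0.0011] F [ 1.1  0.3 -2.7] w 0.0572  x [ 0.22  -0.976  0.002] z [ 0.002 -0.002 -1.   ] q [-0.32  0.74  1.65 -0.    0.75  1.03]
shift [-0.2834  0.0019 -0.2017]
tilt fix deg(tool) [-0.1  -0.12  0.  ] yaw of x -77.3
```

View pics/w31.png

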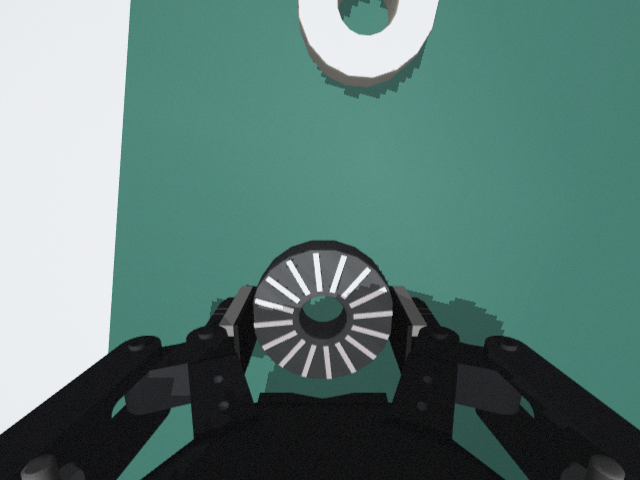

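Call:
carry_out:
  rows:
    - [[0,0,-0.04],[0,-0.1,0],0.4]
    - [[-0.02,0,-0.045],[0,0,0],0.4]
    - [[-0.04,0,-0.045],[0,0,0],0.4]
    - [[-0.045,0,-0.04],[0,0,0],0.4]
    - [[-0.045,0,-0.025],[0,0,0],0.4]
    - [[-0.045,0,0],[0,0,0],0.4]
    - [[-0.045,0,0],[0,0,0],0.4]
    - [[-0.03,0,0],[0,0,0],0.4]
    - [[-0.008,0,0],[0,0,0],0.4]
    - [[0,0,0],[0,0,0],0.4]
    - [[0,0,0],[0,0,0],0.4]

```text
time: 38.42
ee_pos: [0.5071, 0.149, 0.2007]
tool_rot: [0.78, -0.625, 0.001, -0.002]
contact_force: [-0.7, 0.2, -1.8]
grip_width: 0.0561
```

```bash
python3 look.py w32; python3 to.py .5052 .1472 .18
```

```text
t 38.42 p [0.5071 0.149  0.2007] F [-0.7  0.2 -1.8] w 0.0561  x [ 0.218 -0.976 -0.001] z [ 0.004  0.002 -1.   ] q [0.17 0.39 1.63 0.   1.12 1.52]
t 38.48 p [0.5071 0.1489 0.2007] F [-0.1 -0.5 -2.7] w 0.0569  x [ 0.218 -0.976 -0.001] z [ 0.004  0.002 -1.   ] q [0.17 0.39 1.63 0.   1.12 1.52]
shift [0.0013 0.0023 0.0207]
tilt fix deg(tool) [-0.25  0.05  0.  ] yaw of x -77.42
```

View pics/w32.png

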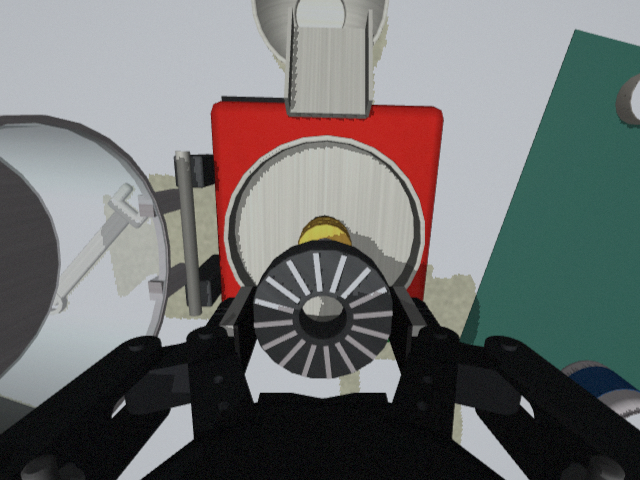

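Call:
carry_out:
  rows:
    - [[0.0013,0.0023,0.008],[-0.25,0,0],0.4]
    - [[0,0,0.005],[0,0,0],0.4]
    - [[0,0,0],[0,0,0],0.4]

```text
time: 38.85
ee_pos: [0.5052, 0.1455, 0.1864]
tool_rot: [0.78, -0.626, -0.001, 0.0]
contact_force: [0.2, -0.6, -2.1]
grip_width: 0.0568
```

```bash
python3 to.py .5052 .1472 .15
```

```text
t 38.85 p [0.5052 0.1455 0.1864] F [ 0.2 -0.6 -2.1] w 0.0568  x [ 0.216 -0.976 -0.001] z [-0.001  0.    -1.   ] q [0.17 0.41 1.64 0.   1.09 1.52]
shift [-0.0016 -0.0004  0.0364]
tilt fix deg(tool) [ 0.07  0.04 -0.  ] yaw of x -77.54
```

Call:
carry_out:
  rows:
    - [[-0.0017,-0.0004,0.004],[0,0,0],0.4]
    - [[0,0,0.004],[0,0,0],0.4]
    - [[0,0,0],[0,0,0],0.4]

```text
time: 39.22
ee_pos: [0.5054, 0.1474, 0.1778]
tool_rot: [0.78, -0.626, -0.001, 0.0]
contact_force: [0.1, 0.6, -2.5]
grip_width: 0.0565
```

```bash
python3 to.py .5052 .1472 .15; python3 - <<'E'
from h import *
f=grab("wrist");save(f,"w33",(220,200,420,360),4)
E
```

```text
t 39.23 p [0.5054 0.1474 0.1778] F [ 0.1  0.6 -2.5] w 0.0565  x [ 0.216 -0.976 -0.001] z [-0.001  0.    -1.   ] q [0.17 0.42 1.65 0.   1.07 1.52]
shift [0.0001 0.0002 0.0278]
tilt fix deg(tool) [ 0.07  0.04 -0.  ] yaw of x -77.55
```

View pics/w33.png

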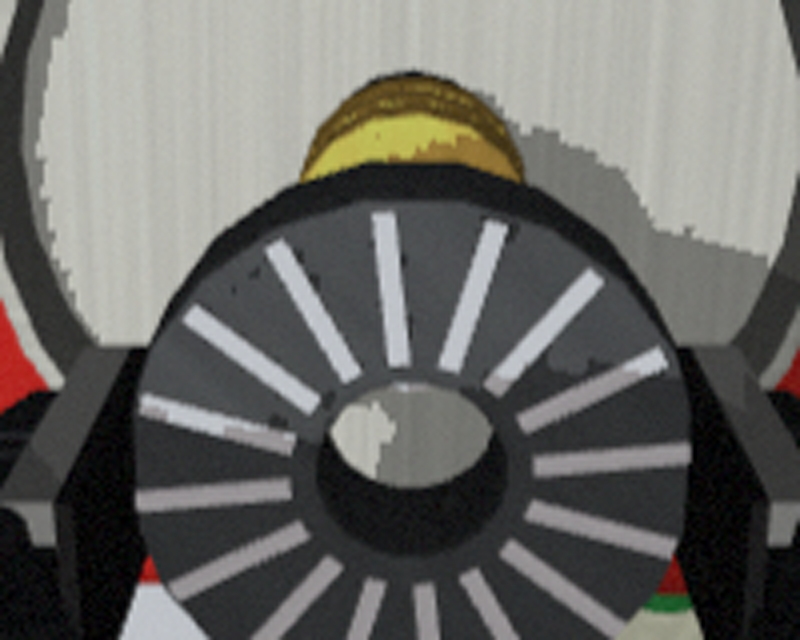

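Call:
carry_out:
  rows:
    - [[0,0,0.007],[0,0,0],0.4]
    - [[0,0,0.007],[0,0,0],0.4]
    - [[0,0,0.007],[0,0,0],0.4]
    - [[0,0,0.007],[0,0,0],0.4]
    - [[0,0,0],[0,0,0],0.4]

```text
time: 39.9
ee_pos: [0.5053, 0.1474, 0.1477]
tool_rot: [0.78, -0.626, -0.001, 0.0]
contact_force: [-0.3, -0.4, -2.5]
grip_width: 0.0567
```

```bash
python3 to.py .5052 .1472 .113; python3 - <<'E'
from h import *
f=grab("wrist");save(f,"w34",(220,200,420,360),4)
E
```

```text
t 39.9 p [0.5053 0.1474 0.1477] F [-0.3 -0.4 -2.5] w 0.0567  x [ 0.216 -0.976 -0.001] z [-0.001  0.    -1.   ] q [0.17 0.46 1.69 0.   1.   1.52]
shift [0.0002 0.0001 0.0347]
tilt fix deg(tool) [ 0.07  0.04 -0.  ] yaw of x -77.54
```

View pics/w34.png

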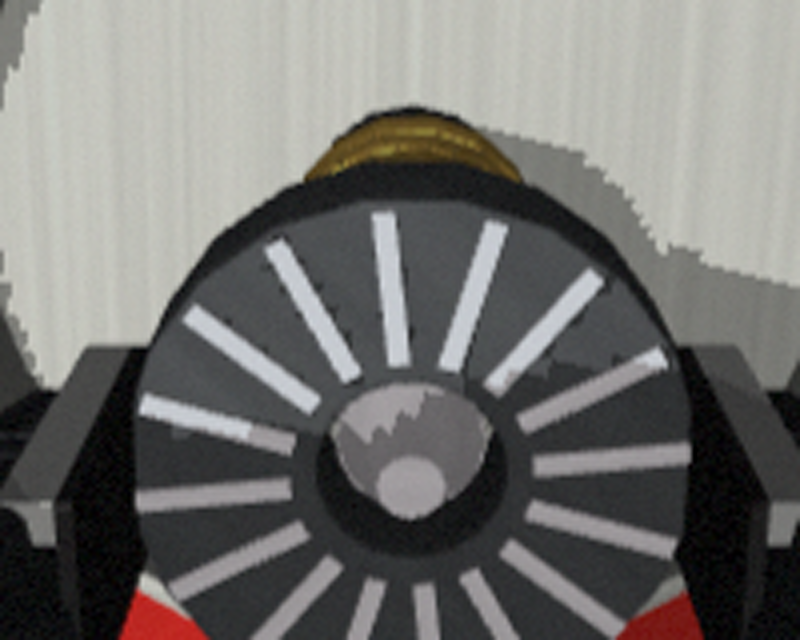

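Threaded cleanly, with no side force.

Call:
carry_out:
  rows:
    - [[0,0,0.009],[0,0,0],0.4]
    - [[0,0,0.009],[0,0,0],0.4]
    - [[0,0,0.008],[0,0,0],0.4]
    - [[0,0,0.004],[0,0,0],0.4]
    - [[0,0,0.002],[0,0,0],0.4]
    - [[0,0,0.001],[0,0,0],0.4]

```text
time: 40.7
ee_pos: [0.5058, 0.1475, 0.1131]
tool_rot: [0.78, -0.626, -0.0, -0.0]
contact_force: [-4.8, -1.2, 18.3]
grip_width: 0.0566
```

```bash
python3 to.py .5052 .1472 .113
```

```text
t 40.7 p [0.5058 0.1475 0.1131] F [-4.8 -1.2 18.3] w 0.0566  x [ 0.216 -0.976 -0.001] z [-0.     0.001 -1.   ] q [0.17 0.51 1.72 0.   0.91 1.52]
shift [0.0002 0.0006 0.0001]
tilt fix deg(tool) [0.   0.04 0.  ] yaw of x -77.54
```

Burr has landed (18 N contact). Release and lift.

Call:
carry_out:
  rows:
    - [[0,0,-0.0005],[0,0,0],0.4]
    - [[0,0,0],[0,0,0],0.85]
    - [[0,0,0],[0,0,0],0.9]
    - [[0,0,0],[0,0,0],0.9]
    - [[0,0,-0.03],[0,0,0],0.9]
    - [[0,0,-0.05],[0,0,0],0.9]
    - [[0,0,-0.04],[0,0,0],0.9]
    - [[0,0,0],[0,0,0],0.8]

```text
time: 41.7
ee_pos: [0.506, 0.1475, 0.2376]
tool_rot: [0.78, -0.626, -0.0, -0.0]
contact_force: [0.4, 0.8, -0.1]
grip_width: 0.0681
```

```bash
python3 chk.py w35; python3 to.py .6828 -.1192 .07
```

```text
t 41.7 p [0.506  0.1475 0.2376] F [ 0.4  0.8 -0.1] w 0.0681  x [ 0.216 -0.976 -0.001] z [ 0.     0.001 -1.   ] q [0.17 0.35 1.58 0.   1.21 1.52]
wrist 3907 z pct 10 50 75 90 [0.1301 0.1311 0.1317 0.1321]
scene 448 z pct 10 50 75 90 [0.0968 0.1301 0.1323 0.1338]
white [179. 174.] 205 med [0.1107 0.0416 0.0119] topz 0.0142 circ 0.1088 0.0493 0.0392
white [402. 214.] 377 med [0.6834 0.2019 0.0099] topz 0.0143 circ 0.6776 0.1873 0.0452
white [344. 313.] 229 med [ 0.6827 -0.1191  0.0184] topz 0.0201 circ 0.6818 -0.1194 0.0229
white [253. 437.] 378 med [ 0.6487 -0.4477  0.0201] topz 0.0218 circ 0.6481 -0.4479 0.0248
grn [217. 338.] 166 med [ 0.465  -0.3032  0.0103] topz 0.0119 circ 0.4645 -0.3035 0.0198
side 370 z pct 10 50 75 90 [0.0936 0.1248 0.131  0.1323]
t 41.85 p [0.5042 0.1471 0.2341] F [-0.7  0.5 -0.8] w 0.0682  x [ 0.216 -0.976 -0.001] z [-0.006 -0.    -1.   ] q [0.17 0.35 1.58 0.   1.21 1.52]
shift [ 0.2987 -0.1179  0.1632]
tilt fix deg(tool) [0.32 0.05 0.  ] yaw of x -77.54
```

View pics/w35.png

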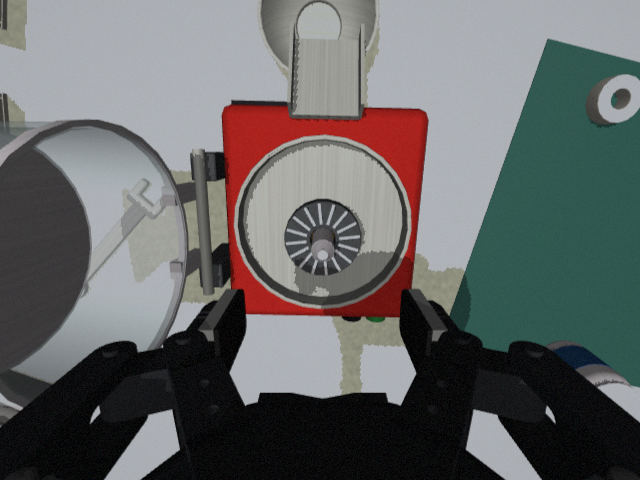

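View pics/w35sd.png

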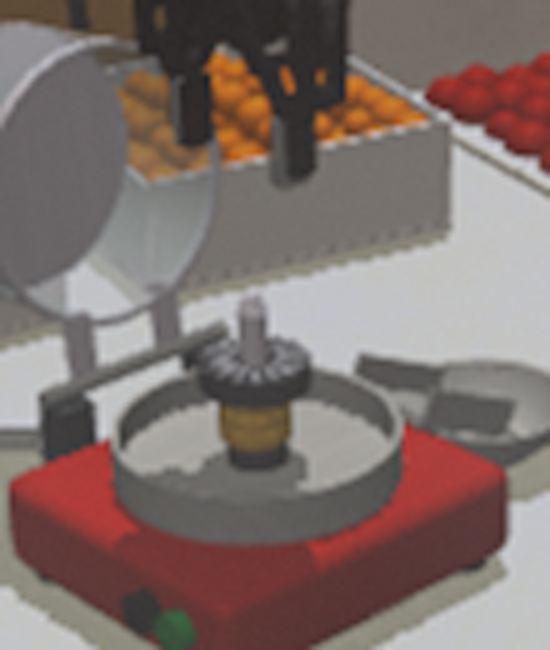

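Burr is home and flat (top at z≈0.131), teeth up. I'll check the bottle clearance before fetching the collar.

```bash
python3 - <<'E'
from h import *
f=grab("scene");W=cloud(f)
m=(W[...,0]>.66)&(W[...,0]<.85)&(W[...,1]<-.1)&(W[...,1]>-.27)&(W[...,2]>.03)
v,u=np.where(m);k=(u>350)&(u<390)&(v<365);p=W[m][k];print(np.percentile(p,[2,50,98],axis=0))
p=p[p[:,2]>.13];print(p.mean(0))
E
```

```text
[[ 0.74595403 -0.19400949  0.0340691 ]
 [ 0.76918052 -0.18108662  0.09225953]
 [ 0.78870485 -0.15962226  0.14228456]]
[ 0.76586328 -0.17128703  0.1389926 ]
```

Bottle axis is at (0.767,−0.172), about 16 mm from the nearest gripper corner at the collar. That's enough, so I'll approach from the mill side and go straight down.

Call:
carry_out:
  rows:
    - [[0.04,-0.015,0],[0.3,0,0],0.8]
    - [[0.043,-0.017,0.01],[0,0,0],0.8]
    - [[0.043,-0.017,0.02],[0,0,0],0.8]
    - [[0.043,-0.017,0.02],[0,0,0],0.8]
    - [[0.043,-0.017,0.02],[0,0,0],0.8]
    - [[0.043,-0.017,0.02],[0,0,0],0.8]
    - [[0.03,-0.012,0.02],[0,0,0],0.8]
    - [[0,0,0],[0,0,0],0.8]
    - [[0,0,0],[0,0,0],0.8]

```text
time: 43.02
ee_pos: [0.6737, -0.1137, 0.1062]
tool_rot: [0.78, -0.626, -0.009, 0.004]
contact_force: [0.4, 0.8, 0.7]
grip_width: 0.0682
```

```bash
python3 look.py w36; python3 to.py .6828 -.119 .04
```

```text
t 43.02 p [ 0.6737 -0.1137  0.1062] F [0.4 0.8 0.7] w 0.0682  x [ 0.217 -0.976 -0.008] z [-0.019  0.004 -1.   ] q [-0.25  0.71  1.3  -0.    1.16  1.1 ]
white [333. 232.] 2574 med [ 0.6847 -0.1184  0.018 ] topz 0.0185 circ 0.6832 -0.1187 0.023
t 43.08 p [ 0.6736 -0.1136  0.1062] F [ 0.1  0.2 -0.9] w 0.0683  x [ 0.217 -0.976 -0.008] z [-0.019  0.004 -1.   ] q [-0.25  0.71  1.3  -0.    1.16  1.1 ]
shift [ 0.0078 -0.0089  0.066 ]
tilt fix deg(tool) [ 0.99  0.46 -0.  ] yaw of x -77.45
```

View pics/w36.png

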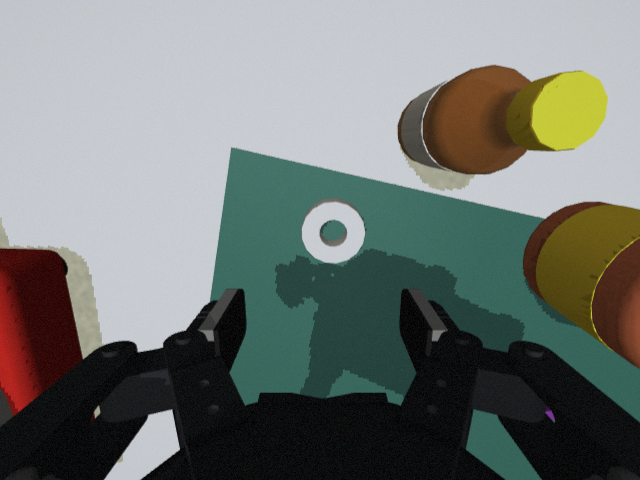

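Call:
carry_out:
  rows:
    - [[0.006,-0.0075,0.03],[1,0.45,0],0.8]
    - [[0,0,0.015],[0,0,0],0.75]
    - [[0,0,0],[0,0,0],0.75]
    - [[0,0,0],[0,0,0],0.75]

```text
time: 43.58
ee_pos: [0.6817, -0.115, 0.0629]
tool_rot: [0.781, -0.624, 0.001, -0.001]
contact_force: [-0.4, -0.1, 0.7]
grip_width: 0.0641
```

```bash
python3 look.py w37; python3 to.py .683 -.1192 .003
```

```text
t 43.58 p [ 0.6817 -0.115   0.0629] F [-0.4 -0.1  0.7] w 0.0641  x [ 0.22  -0.975  0.001] z [ 0.002 -0.    -1.   ] q [-0.25  0.76  1.32  0.    1.06  1.1 ]
yel [599. 279.] 2184 med [ 0.7137 -0.2666  0.0279] topz 0.0323 circ 0.7075 -0.2756 0.03
white [329. 264.] 3547 med [ 0.6848 -0.1184  0.018 ] topz 0.0185 circ 0.6834 -0.1186 0.0229
t 43.62 p [ 0.6818 -0.115   0.0629] F [ 0.3  0.4 -0. ] w 0.0637  x [ 0.22  -0.976  0.001] z [ 0.002 -0.    -1.   ] q [-0.25  0.76  1.32  0.    1.06  1.1 ]
shift [ 0.0043 -0.0001  0.0599]
tilt fix deg(tool) [-0.13 -0.03 -0.  ] yaw of x -77.29
```

Call:
carry_out:
  rows:
    - [[0.0043,-0.0003,0],[-0.1,0,0],0.75]
    - [[0,0,0.015],[0,0,0],0.75]
    - [[0,0,0.018],[0,0,0],0.75]
    - [[0,0,0.014],[0,0,0],0.75]
    - [[0,0,0.006],[0,0,0],0.75]
    - [[0,0,0.002],[0,0,0],0.75]

```text
time: 44.38
ee_pos: [0.683, -0.1195, 0.0043]
tool_rot: [0.781, -0.625, 0.0, 0.0]
contact_force: [0.5, -0.1, 0.3]
grip_width: 0.0641
```

```bash
python3 look.py w38; python3 to.py .683 -.1192 .003
```

```text
t 44.38 p [ 0.683  -0.1195  0.0043] F [ 0.5 -0.1  0.3] w 0.0641  x [ 0.22  -0.976  0.001] z [ 0. -0. -1.] q [-0.26  0.84  1.34 -0.    0.96  1.09]
t 44.42 p [ 0.683  -0.1195  0.0043] F [-0.1  0.4  0.2] w 0.064  x [ 0.22  -0.976  0.   ] z [ 0. -0. -1.] q [-0.26  0.84  1.34 -0.    0.96  1.09]
shift [-0.0003 -0.      0.0013]
tilt fix deg(tool) [-0.01 -0.03 -0.  ] yaw of x -77.3
```

View pics/w38.png

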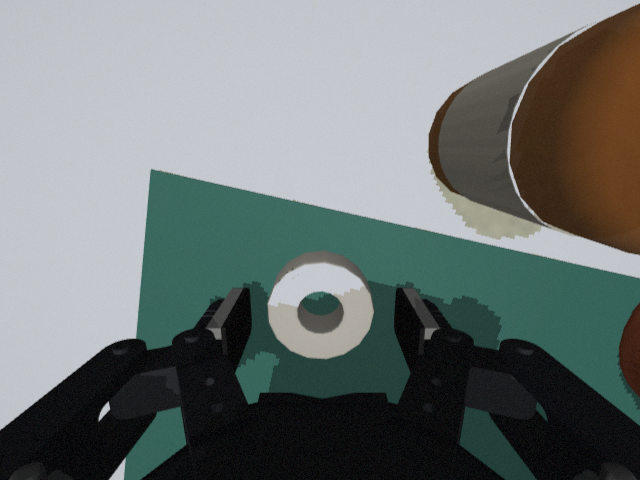

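Call:
carry_out:
  rows:
    - [[0,0,0.001],[0,0,0],0.3]
    - [[0,0,0],[0,0,0],0.3]
    - [[0,0,0],[0,0,0],0.3]
    - [[0,0,0],[0,0,0],0.3]
    - [[0,0,0],[0,0,0],0.3]
  squeeze: 60

```text
time: 45.05
ee_pos: [0.684, -0.1197, 0.005]
tool_rot: [0.781, -0.625, 0.001, -0.0]
contact_force: [0.1, 0.1, -0.1]
grip_width: 0.0435
```

```bash
python3 look.py w39; python3 to.py .5052 .1472 .22
```

```text
t 45.05 p [ 0.684  -0.1197  0.005 ] F [ 0.1  0.1 -0.1] w 0.0435  x [ 0.22  -0.976  0.002] z [ 0.003 -0.001 -1.   ] q [-0.26  0.84  1.34 -0.    0.96  1.09]
t 45.1 p [ 0.684  -0.1197  0.005 ] F [-0.1  0.1 -1. ] w 0.0437  x [ 0.22  -0.976  0.002] z [ 0.003 -0.001 -1.   ] q [-0.26  0.84  1.34 -0.    0.96  1.09]
shift [-0.2993  0.1152 -0.2158]
tilt fix deg(tool) [-0.15 -0.1  -0.  ] yaw of x -77.3
```

Call:
carry_out:
  rows:
    - [[0,0,-0.04],[-0.1,-0.1,0],0.3]
    - [[0,0,-0.05],[0,0,0],0.3]
    - [[-0.03,0.0115,-0.05],[0,0,0],0.3]
    - [[-0.043,0.0165,-0.045],[0,0,0],0.3]
    - [[-0.043,0.0165,-0.02],[0,0,0],0.3]
    - [[-0.043,0.0165,-0.005],[0,0,0],0.3]
    - [[-0.043,0.0165,0],[0,0,0],0.3]
    - [[-0.043,0.0165,0],[0,0,0],0.3]
    - [[-0.035,0.0135,0],[0,0,0],0.3]
    - [[-0.012,0.004,0],[0,0,0],0.3]
    - [[0,0,0],[0,0,0],0.3]
    - [[0,0,0],[0,0,0],0.3]

```text
time: 46.6
ee_pos: [0.5075, 0.1458, 0.2209]
tool_rot: [0.781, -0.625, 0.001, -0.002]
contact_force: [0.2, -1.2, -0.6]
grip_width: 0.0435
```

```bash
python3 look.py w40; python3 to.py .5052 .1472 .185
```

```text
t 46.6 p [0.5075 0.1458 0.2209] F [ 0.2 -1.2 -0.6] w 0.0435  x [ 0.219 -0.976 -0.   ] z [ 0.004  0.001 -1.   ] q [0.17 0.37 1.6  0.   1.17 1.52]
t 46.65 p [0.5076 0.1457 0.2208] F [ 0.3 -0.4 -0.9] w 0.0437  x [ 0.218 -0.976 -0.   ] z [ 0.004  0.001 -1.   ] q [0.17 0.37 1.6  0.   1.17 1.52]
shift [-0.002   0.0022  0.0358]
tilt fix deg(tool) [-0.24  0.03  0.  ] yaw of x -77.39
```

View pics/w40.png

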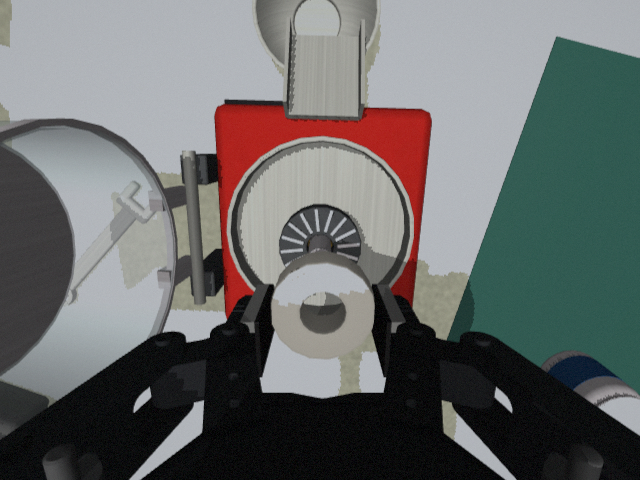

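Call:
carry_out:
  rows:
    - [[-0.002,0.0016,0.015],[-0.25,0,0],0.3]
    - [[0,0,0.012],[0,0,0],0.3]
    - [[0,0,0.006],[0,0,0],0.3]
    - [[0,0,0],[0,0,0],0.3]

```text
time: 47.15
ee_pos: [0.506, 0.1458, 0.1843]
tool_rot: [0.78, -0.626, -0.001, 0.001]
contact_force: [0.1, 0.2, -0.5]
grip_width: 0.0434
```

```bash
python3 to.py .5058 .1472 .185
```

```text
t 47.15 p [0.506  0.1458 0.1843] F [ 0.1  0.2 -0.5] w 0.0434  x [ 0.216 -0.976 -0.   ] z [-0.002 -0.    -1.   ] q [0.17 0.41 1.64 0.   1.09 1.52]
shift [-0.0014 -0.0001 -0.0007]
tilt fix deg(tool) [ 0.12  0.02 -0.  ] yaw of x -77.53
```

Call:
carry_out:
  rows:
    - [[-0.0015,0,0],[0,0,0],0.3]
    - [[0,0,0.005],[0,0,0],0.3]
    - [[0,0,0.006],[0,0,0],0.3]
    - [[0,0,0.006],[0,0,0],0.3]
    - [[0,0,0],[0,0,0],0.3]

```text
time: 47.78
ee_pos: [0.5059, 0.1474, 0.1666]
tool_rot: [0.78, -0.626, -0.001, 0.0]
contact_force: [-0.0, 0.1, -1.3]
grip_width: 0.0438
```

```bash
python3 to.py .5058 .1472 .135; python3 - <<'E'
from h import *
f=grab("wrist");save(f,"w41",(220,200,420,360),4)
E
```

```text
t 47.77 p [0.5059 0.1474 0.1666] F [-0.   0.1 -1.3] w 0.0438  x [ 0.216 -0.976 -0.   ] z [-0.001  0.    -1.   ] q [0.17 0.44 1.66 0.   1.04 1.52]
shift [0.0002 0.0001 0.0316]
tilt fix deg(tool) [ 0.07  0.02 -0.  ] yaw of x -77.52
```

View pics/w41.png

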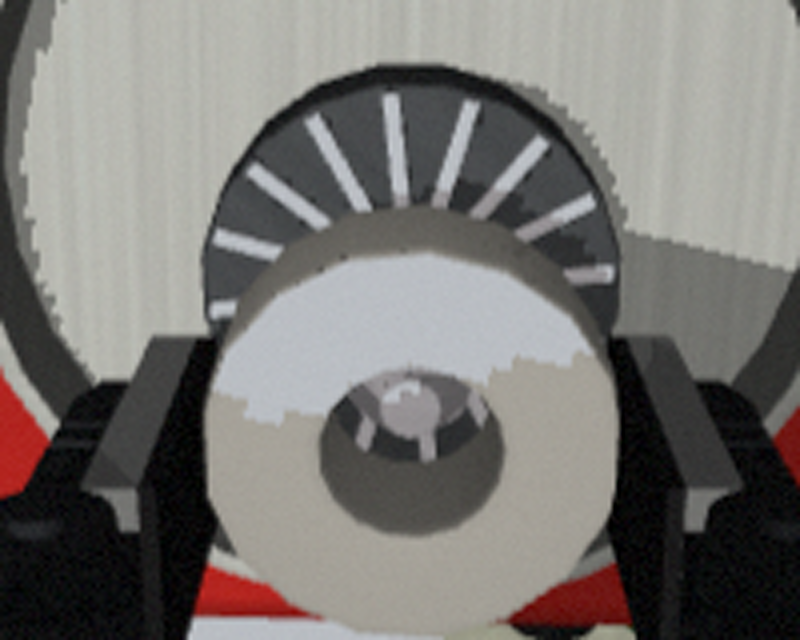

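The tip (410,410) is inside the collar's bore. Continuing down.

Call:
carry_out:
  rows:
    - [[0,0,0.006],[0,0,0],0.3]
    - [[0,0,0.006],[0,0,0],0.3]
    - [[0,0,0.006],[0,0,0],0.3]
    - [[0,0,0.005],[0,0,0],0.3]
    - [[0,0,0.003],[0,0,0],0.3]
    - [[0,0,0],[0,0,0],0.3]

```text
time: 48.58
ee_pos: [0.5061, 0.1475, 0.139]
tool_rot: [0.78, -0.626, -0.0, 0.0]
contact_force: [0.5, -0.2, 0.3]
grip_width: 0.0435
```

```bash
python3 to.py .5058 .1472 .135
```

```text
t 48.58 p [0.5061 0.1475 0.139 ] F [ 0.5 -0.2  0.3] w 0.0435  x [ 0.216 -0.976 -0.   ] z [-0.001  0.    -1.   ] q [0.17 0.47 1.69 0.   0.98 1.52]
shift [0.0002 0.0004 0.004 ]
tilt fix deg(tool) [ 0.05  0.02 -0.  ] yaw of x -77.52
```

Call:
carry_out:
  rows:
    - [[0,0,0.002],[0,0,0],0.3]
    - [[0,0,0.0015],[0,0,0],0.3]
    - [[0,0,0.001],[0,0,0],0.3]
    - [[0,0,0],[0,0,0],0.3]

```text
time: 49.08
ee_pos: [0.5068, 0.1476, 0.1354]
tool_rot: [0.78, -0.626, 0.0, -0.001]
contact_force: [0.2, -0.5, -0.1]
grip_width: 0.0436
```

```bash
python3 to.py .5058 .1472 .135
```

```text
t 49.08 p [0.5068 0.1476 0.1354] F [ 0.2 -0.5 -0.1] w 0.0436  x [ 0.216 -0.976 -0.   ] z [ 0.001  0.    -1.   ] q [0.17 0.48 1.7  0.   0.96 1.52]
shift [0.0002 0.0011 0.0004]
tilt fix deg(tool) [-0.08  0.01  0.  ] yaw of x -77.52
```

Effectively home. Release, lift, check.

Call:
carry_out:
  rows:
    - [[0,0,0],[0,0,0],0.7]
    - [[0,0,0],[0,0,0],0.75]
    - [[0,0,0],[0,0,0],0.75]
    - [[0,0,-0.03],[0,0,0],0.75]
    - [[0,0,-0.05],[0,0,0],0.75]
    - [[0,0,-0.05],[0,0,0],0.75]
    - [[0,0,0],[0,0,0],0.7]

```text
time: 49.95
ee_pos: [0.5064, 0.1475, 0.2687]
tool_rot: [0.78, -0.626, -0.0, 0.0]
contact_force: [0.7, 0.5, -0.2]
grip_width: 0.0599
```

```bash
python3 chk.py w42; python3 to.py .469 .347 .44
```

```text
t 49.95 p [0.5064 0.1475 0.2687] F [ 0.7  0.5 -0.2] w 0.0599  x [ 0.216 -0.976 -0.   ] z [-0.  0. -1.] q [0.17 0.32 1.53 0.   1.29 1.52]
wrist 3219 z pct 10 50 75 90 [0.1303 0.1482 0.1491 0.1496]
scene 522 z pct 10 50 75 90 [0.0993 0.1336 0.148  0.1505]
white [177. 170.] 393 med [0.099  0.0473 0.0131] topz 0.0158 circ 0.0954 0.0543 0.0522
white [402. 214.] 376 med [0.6827 0.2012 0.0099] topz 0.0135 circ 0.6818 0.186 0.0468
white [253. 437.] 378 med [ 0.6485 -0.4477  0.0206] topz 0.0224 circ 0.6473 -0.4464 0.0249
grn [217. 339.] 164 med [ 0.4652 -0.3034  0.0105] topz 0.0126 circ 0.4647 -0.304 0.0194
side 462 z pct 10 50 75 90 [0.0943 0.1298 0.1414 0.1489]
t 50.1 p [0.5043 0.1471 0.2645] F [ 0.2 -0.2 -0. ] w 0.0597  x [ 0.216 -0.976 -0.001] z [-0.008 -0.001 -1.   ] q [0.17 0.32 1.54 0.   1.29 1.52]
shift [-0.2029 -0.0074 -0.1754]
tilt fix deg(tool) [ 0.44  0.04 -0.  ] yaw of x -77.53
```

View pics/w42.png

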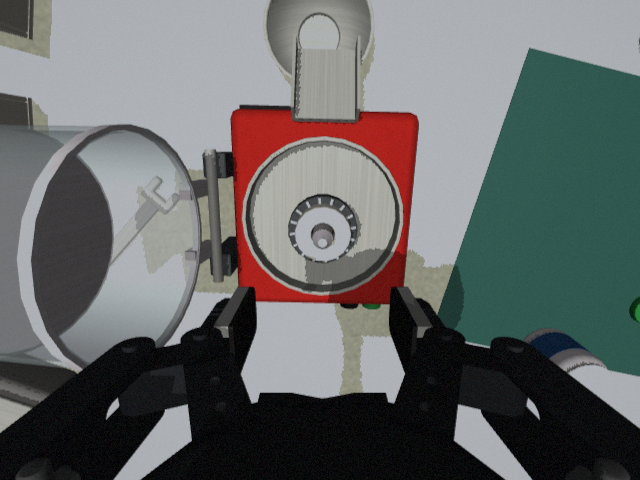

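View pics/w42sd.png

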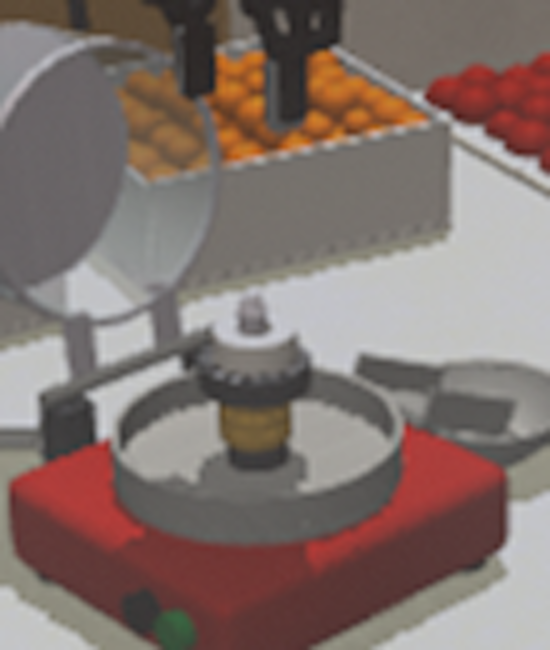

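The set is stacked flat: top at 0.149 m, exactly 64 mm above the seat. No yellow ring is left. Now over to the cover's handle.

Call:
carry_out:
  rows:
    - [[0,0,-0.05],[0.4,0,0],0.55]
    - [[0,0,-0.055],[0,0,0],0.55]
    - [[0,0,-0.055],[0,0,0],0.55]
    - [[-0.03,0,-0.02],[0,0,0],0.55]
    - [[-0.045,0,0],[0,0,0],0.55]
    - [[-0.045,0,0],[0,0,0],0.55]
    - [[-0.04,0,0],[0,0,0],0.55]
    - [[-0.02,0,0],[0,0,0],0.55]
    - [[0,0,0],[0,0,0],0.55]
    - [[0,0,0],[0,0,0],0.55]

```text
time: 51.35
ee_pos: [0.4642, 0.326, 0.4357]
tool_rot: [0.779, -0.627, -0.007, 0.01]
contact_force: [-0.0, 0.0, 0.6]
grip_width: 0.0466
```

```bash
python3 look.py w43; python3 to.py .4665 .347 .30; python3 - <<'E'
from h import *
f=grab("wrist");W=cloud(f);g=f["color"].max(2)
m=(g<90)&(abs(W[...,2]-.315)<.02)&(np.hypot(W[...,0]-.468,W[...,1]-.347)<.07)
p=W[m];print(m.sum(),np.percentile(p,[5,50,95],axis=0).round(4)); 
if m.sum():
    d=np.polyfit(p[:,0],p[:,1],1);print(np.degrees(np.arctan(d[0])),d)
    for x in (.44,.465,.49):print(x,np.polyval(d,x))
E
```

```text
t 51.35 p [0.4642 0.326  0.4357] F [-0.   0.   0.6] w 0.0466  x [ 0.213 -0.977  0.002] z [-0.024 -0.007 -1.   ] q [0.5  0.3  1.12 0.01 1.75 1.86]
white [446.  52.] 2561 med [0.6957 0.1875 0.0133] topz 0.0204 circ 0.6791 0.1872 0.0492
white [479. 439.] 107 med [ 0.008  -0.1189  0.012 ] topz 0.0141 circ 0.0134 -0.1105 0.0355
t 51.4 p [0.4642 0.326  0.4358] F [-0.1  0.3 -0.2] w 0.0472  x [ 0.213 -0.977  0.002] z [-0.024 -0.007 -1.   ] q [0.5  0.3  1.12 0.01 1.75 1.86]
shift [-0.0203 -0.0101  0.1355]
tilt fix deg(tool) [ 1.42 -0.12 -0.  ] yaw of x -77.69
1823 [[0.4257 0.336  0.3156]
 [0.4708 0.3472 0.3196]
 [0.5111 0.3571 0.3213]]
10.847906378077512 [0.19162689 0.2568534 ]
0.44 0.3411692284167903
0.465 0.34595990068639976
0.49 0.3507505729560092
```

View pics/w43.png

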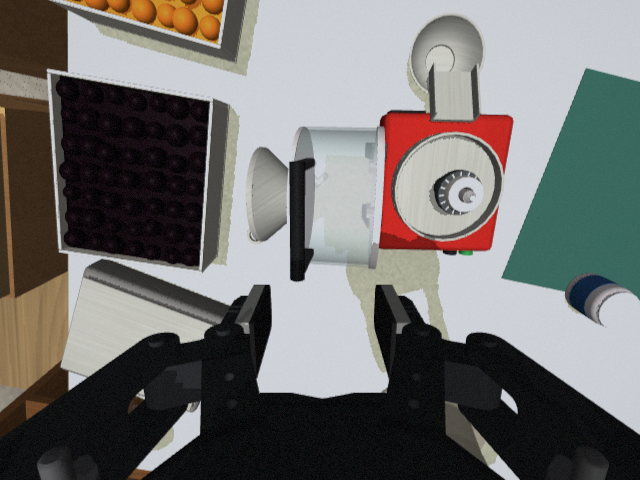

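Call:
carry_out:
  rows:
    - [[-0.018,-0.007,0.03],[1.4,0,1.5],0.55]
    - [[0,0,0.02],[0,0,0],0.55]
    - [[0,0,0],[0,0,0],0.55]
    - [[0,0,0],[0,0,0],0.55]

```text
time: 51.95
ee_pos: [0.4685, 0.3422, 0.3865]
tool_rot: [0.769, -0.64, 0.002, -0.001]
contact_force: [-0.7, 0.6, 0.7]
grip_width: 0.0468
```

```bash
python3 to.py .4695 .347 .2955
```

```text
t 51.95 p [0.4685 0.3422 0.3865] F [-0.7  0.6  0.7] w 0.0468  x [ 0.182 -0.983  0.002] z [ 0.004 -0.001 -1.   ] q [ 0.53  0.32  1.21 -0.    1.61  1.92]
shift [-0.0047 -0.0015  0.091 ]
tilt fix deg(tool) [-0.2 -0.1  0. ] yaw of x -79.51
```

Call:
carry_out:
  rows:
    - [[-0.0047,-0.0015,0.01],[0,0,0],0.55]
    - [[0,0,0.03],[0,0,0],0.55]
    - [[0,0,0.03],[0,0,0],0.55]
    - [[0,0,0.015],[0,0,0],0.55]
    - [[0,0,0.004],[0,0,0],0.55]
    - [[0,0,0],[0,0,0],0.55]
  squeeze: 35

```text
time: 52.7
ee_pos: [0.4717, 0.3483, 0.2975]
tool_rot: [0.768, -0.64, 0.003, -0.004]
contact_force: [0.5, 0.2, -0.0]
grip_width: 0.047
```

```bash
python3 to.py .4695 .347 .2955; python3 look.py w44
```

```text
t 52.7 p [0.4717 0.3483 0.2975] F [ 0.5  0.2 -0. ] w 0.047  x [ 0.181 -0.983 -0.001] z [ 0.009  0.002 -1.   ] q [ 0.54  0.38  1.36 -0.    1.4   1.93]
shift [0.0009 0.0024 0.002 ]
tilt fix deg(tool) [-0.53  0.04 -0.  ] yaw of x -79.57
t 52.7 p [0.4717 0.3483 0.2975] F [ 0.5  0.2 -0. ] w 0.047  x [ 0.181 -0.983 -0.001] z [ 0.009  0.002 -1.   ] q [ 0.54  0.38  1.36 -0.    1.4   1.93]
white [494. 463.] 597 med [0.1153 0.0034 0.012 ] topz 0.0141 circ 0.109 0.0004 0.0474
```

View pics/w44.png

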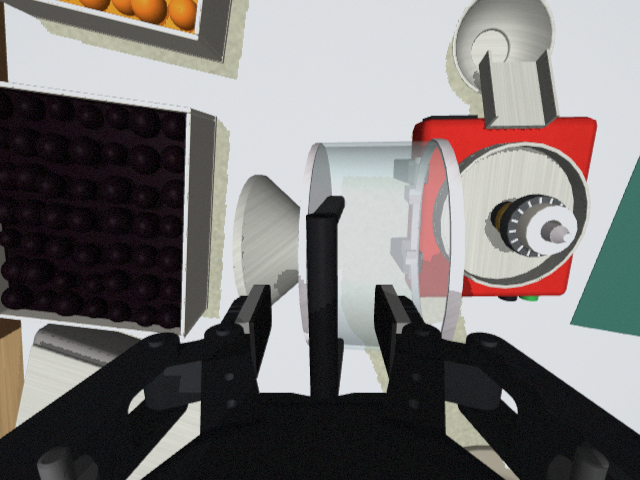

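The bar (column 322) is between the pads. Gripping it.

Call:
carry_out:
  rows:
    - [[0,0,0.001],[-0.4,0,0],0.0]
    - [[0,0,0],[0,0,0],0.0]
    - [[0,0,0],[0,0,0],0.0]
    - [[0,0,0],[0,0,0],0.0]
    - [[0,0,0],[0,0,0],0.0]
  squeeze: 35

```text
time: 53.38
ee_pos: [0.4723, 0.3487, 0.2981]
tool_rot: [0.768, -0.64, 0.001, -0.002]
contact_force: [-0.4, -0.8, -2.0]
grip_width: 0.0103
```

```bash
sed -i 's/10\.5/10.8/g' arc.py; python3 -c "
import numpy as np;np.save('hinge',[.4860,.2503,.09])"; python3 arc.py
```

```text
t 53.38 p [0.4723 0.3487 0.2981] F [-0.4 -0.8 -2. ] w 0.0103  x [ 0.181 -0.983 -0.002] z [ 0.004  0.002 -1.   ] q [ 0.53  0.38  1.35 -0.    1.41  1.92]
rad 0.24737603479808146 cover rad 1.6939796409650807 lateral 0.0048813645668908355
```

Call:
carry_out:
  rows:
    - [[0.006,0,-0.0024],[0,0,0],0]
    - [[0.0101,0,-0.0036],[0,0,0],0]
    - [[0.0102,0,-0.0032],[0,0,0],0]
    - [[0.0103,0,-0.0027],[0,0,0],0]
    - [[0.0105,0,-0.0023],[0,0,0],0]
    - [[0.0105,0,-0.0018],[0,0,0],0]
    - [[0.0106,0,-0.0014],[0,0,0],0]
    - [[0.0107,0,-0.0009],[0,0,0],0]
    - [[0.0107,0,-0.0004],[0,0,0],0]
    - [[0.0107,0,0],[0,0,0],0]

```text
time: 54.62
ee_pos: [0.4917, 0.2503, 0.321]
tool_rot: [0.769, -0.639, -0.001, -0.009]
contact_force: [2.0, 6.2, -5.5]
grip_width: 0.0108
```

```bash
python3 arc.py
```

```text
t 54.62 p [0.4917 0.2503 0.321 ] F [ 2.   6.2 -5.5] w 0.0108  x [ 0.184 -0.983 -0.013] z [ 0.009  0.015 -1.   ] q [0.36 0.3  1.4  0.01 1.42 1.74]
rad 0.24947468191194375 cover rad 1.27586359526767 lateral 0.005419662987537858
```

Call:
carry_out:
  rows:
    - [[0.0107,0,0.0004],[0,0.7,0],0]
    - [[0.0107,0,0.0009],[0,0,0],0]
    - [[0.0106,0,0.0014],[0,0,0],0]
    - [[0.0106,0,0.0018],[0,0,0],0]
    - [[0.0105,0,0.0022],[0,0,0],0]
    - [[0.0104,0,0.0027],[0,0,0],0]
    - [[0.0103,0,0.0032],[0,0,0],0]
    - [[0.0101,0,0.0036],[0,0,0],0]
    - [[0.0099,0,0.004],[0,0,0],0]
    - [[0.0098,0,0.0044],[0,0,0],0]
    - [[0.0096,0,0.0048],[0,0,0],0]
    - [[0.0093,0,0.0052],[0,0,0],0]

```text
time: 56.12
ee_pos: [0.5168, 0.1232, 0.2863]
tool_rot: [0.769, -0.639, 0.005, -0.007]
contact_force: [1.7, 6.8, -2.7]
grip_width: 0.0103
```

```bash
python3 arc.py
```

```text
t 56.12 p [0.5168 0.1232 0.2863] F [ 1.7  6.8 -2.7] w 0.0103  x [ 0.184 -0.983 -0.002] z [ 0.016  0.005 -1.   ] q [0.12 0.3  1.51 0.   1.32 1.51]
rad 0.25139555481615045 cover rad 0.7347372969940177 lateral 0.006112027071325271
```

Call:
carry_out:
  rows:
    - [[0.0088,0,0.0061],[0,0,0],0]
    - [[0.0086,0,0.0065],[0,0,0],0]
    - [[0.0083,0,0.0069],[0,0,0],0]
    - [[0.008,0,0.0073],[0,0,0],0]
    - [[0.0077,0,0.0076],[0,0,0],0]
    - [[0.0073,0,0.008],[0,0,0],0]
    - [[0.007,0,0.0083],[0,0,0],0]
    - [[0.0067,0,0.0086],[0,0,0],0]

```text
time: 57.12
ee_pos: [0.5296, 0.0574, 0.2225]
tool_rot: [0.769, -0.639, 0.004, -0.006]
contact_force: [1.3, 4.3, 1.3]
grip_width: 0.0107
```

```bash
python3 arc.py
```

```text
t 57.12 p [0.5296 0.0574 0.2225] F [1.3 4.3 1.3] w 0.0107  x [ 0.183 -0.983 -0.001] z [ 0.015  0.004 -1.   ] q [-0.01  0.37  1.6   0.    1.16  1.38]
rad 0.2487006988850915 cover rad 0.3628051779316519 lateral 0.006413913999289781
```

Call:
carry_out:
  rows:
    - [[0.0051,0,0.007],[0,0,0],0]
    - [[0.0049,0,0.0072],[0,0,0],0]
    - [[0.0046,0,0.0074],[0,0,0],0]
    - [[0.0043,0,0.0075],[0,0,0],0]
    - [[0.004,0,0.0076],[0,0,0],0]
    - [[0.003,0,0.006],[0,0,0],0]
    - [[0.0022,0,0.005],[0,0,0],0]

```text
time: 58.0
ee_pos: [0.5353, 0.0285, 0.1707]
tool_rot: [0.769, -0.639, 0.003, -0.006]
contact_force: [-0.4, 3.2, 1.6]
grip_width: 0.0106
```

```bash
python3 arc.py
```

```text
t 58.0 p [0.5353 0.0285 0.1707] F [-0.4  3.2  1.6] w 0.0106  x [ 0.183 -0.983 -0.003] z [ 0.013  0.005 -1.   ] q [-0.06  0.44  1.65  0.01  1.04  1.32]
rad 0.24783239930685697 cover rad 0.12209446085586168 lateral 0.0066039115003792715
```

Call:
carry_out:
  rows:
    - [[0.0016,0,0.004],[0,0,0],0]
    - [[0.0015,0,0.004],[0,0,0],0]
    - [[0.0014,0,0.004],[0,0,0],0]
    - [[0.0013,0,0.004],[0,0,0],0]
    - [[0.0012,0,0.0035],[0,0,0],0]

```text
time: 58.62
ee_pos: [0.5368, 0.0212, 0.1497]
tool_rot: [0.769, -0.639, 0.003, -0.006]
contact_force: [-4.2, 5.8, 23.2]
grip_width: 0.0106
```

```bash
python3 arc.py
```

```text
t 58.62 p [0.5368 0.0212 0.1497] F [-4.2  5.8 23.2] w 0.0106  x [ 0.184 -0.983 -0.002] z [ 0.013  0.005 -1.   ] q [-0.08  0.46  1.67  0.01  0.99  1.31]
rad 0.2473162552195133 cover rad 0.0321952702196634 lateral 0.006670397855216822
```

```bash
python3 - <<'E'
from h import *
f=grab("side");save(f,"sd45",(205,140,345,300),5)
f=grab("scene");save(f,"s45",(250,80,420,250),4)
f=grab("wrist");save(f,"w45")
W=cloud(f)
for uv in [(322,300),(322,320),(322,340)]:print(W[uv[1],uv[0]])
E
```

```text
[0.54450338 0.02226897 0.1667642 ]
[0.53542264 0.02057436 0.16624045]
[0.52624144 0.01885902 0.16617987]
```

View pics/sd45.png

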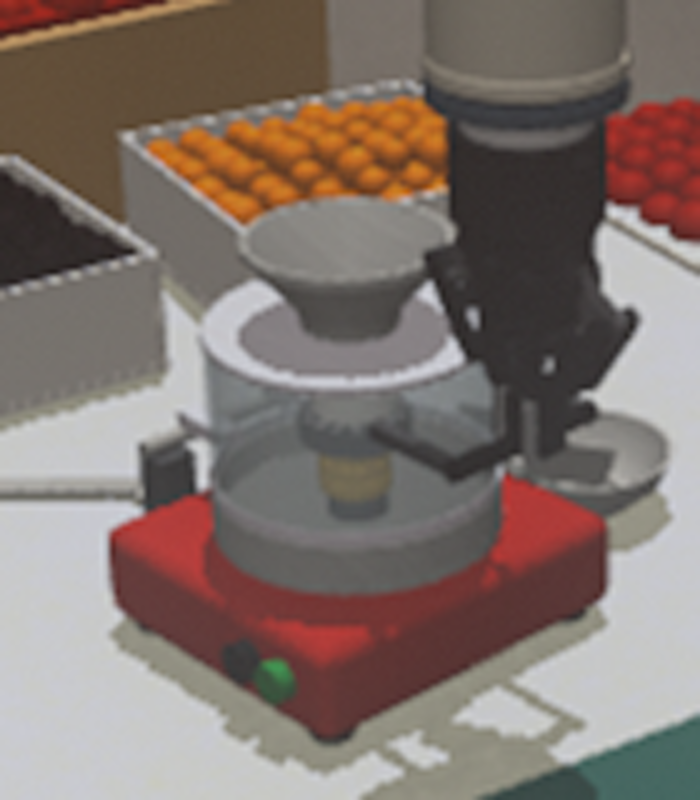

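View pics/w45.png

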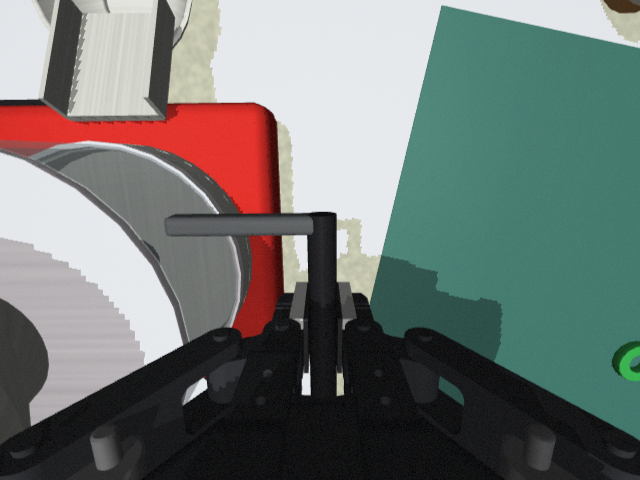

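Bar top is at z=0.1663, so its centre is at 0.160, which is the shut height. The 23 N is the rim contact. I'll relax, release and withdraw, then verify.

Call:
carry_out:
  rows:
    - [[0,0,-0.0003],[0,0,0],0]
    - [[0,0,0],[0,0,0],0.35]
    - [[0,0,0],[0,0,0],0.5]
    - [[0,0,0],[0,0,0],0.5]
    - [[0,0,-0.03],[0,0,0],0.5]
    - [[0,0,-0.05],[0,0,0],0.5]
    - [[0,0,-0.05],[0,0,0],0.5]
    - [[0,0,-0.02],[0,0,0],0.5]
    - [[0,0,0],[0,0,0],0.5]

```text
time: 59.9
ee_pos: [0.5346, 0.0194, 0.3045]
tool_rot: [0.769, -0.639, 0.004, -0.005]
contact_force: [0.2, 0.1, 0.5]
grip_width: 0.0428
```

```bash
python3 - <<'E'
from h import *
st()
f=grab("wrist");save(f,"w46");W=cloud(f);g=f["color"].max(2)
m=(g<80)&(abs(W[...,2]-.165)<.02)&(np.hypot(W[...,0]-.53,W[...,1]-.02)<.07);p=W[m];print("bar",m.sum(),np.percentile(p[:,2],[50,90,97]).round(4))
d=W[...,:2]-[.486,.2503];yy=d@np.array([-.187,.982])
for n in("side","scene"):
    f=grab(n);W=cloud(f)
    save(f,n+"46")
    g=f["color"].max(2);m=(g<80)&(abs(W[...,2]-.165)<.03)&(np.hypot(W[...,0]-.53,W[...,1]-.02)<.06);p=W[m];print(n,m.sum(),np.percentile(p[:,2],[50,90]).round(4))
    # hood top plane heights
    m=(np.hypot(W[...,0]-.5055,W[...,1]-.147)<.078)&(np.hypot(W[...,0]-.5055,W[...,1]-.147)>.055)&(W[...,2]>.17)&(W[...,2]<.2);p=W[m];A=np.c_[p[:,:2],np.ones(len(p))];c=np.linalg.lstsq(A,p[:,2],rcond=None)[0];print(" top plane",len(p),c[:2].round(4),np.median(p[:,2]).round(4))
E
```

```text
t 59.9 p [0.5346 0.0194 0.3045] F [0.2 0.1 0.5] w 0.0428  x [ 0.183 -0.983 -0.001] z [ 0.013  0.003 -1.   ] q [-0.08  0.29  1.47  0.    1.37  1.31]
bar 1951 [0.1649 0.1664 0.1672]
side 200 [0.1628 0.1661]
 top plane 613 [0.0189 0.0239] 0.1808
scene 423 [0.1647 0.1692]
 top plane 807 [-0.0144  0.0174] 0.1809
```

View pics/side46.png

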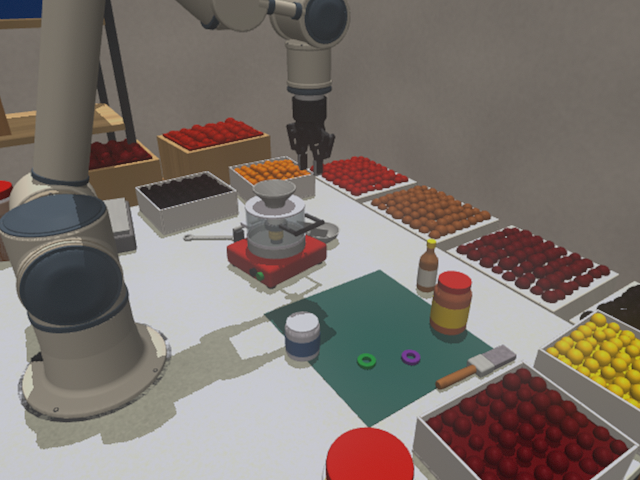

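View pics/scene46.png

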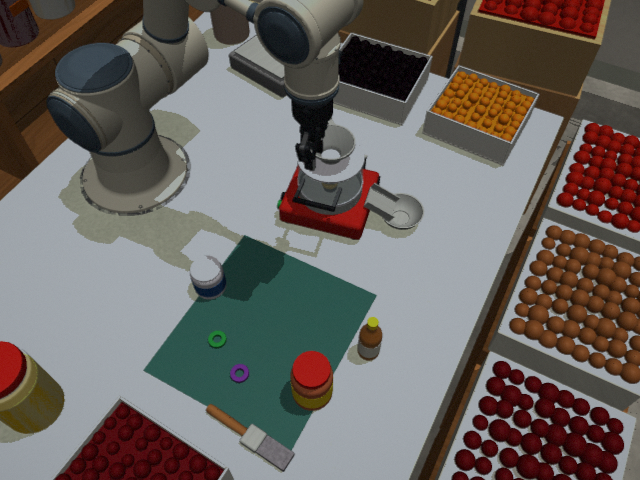

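Everything looks shut, with hood top at z=0.181. To be sure, I'll press lightly on the bar with the closed fingertips.

Call:
carry_out:
  rows:
    - [[-0.0012,0,0.03],[0,0,0],0]
    - [[0,0,0.03],[0,0,0],0]
    - [[0,0,0.03],[0,0,0],0]
    - [[0,0,0.025],[0,0,0],0]
    - [[0,0,0.01],[0,0,0],0]
    - [[0,0,0],[0,0,0],0]

```text
time: 60.8
ee_pos: [0.5308, 0.0213, 0.1675]
tool_rot: [0.769, -0.639, -0.002, -0.001]
contact_force: [-0.6, 0.0, 0.4]
grip_width: -0.0001
```

```bash
python3 to.py .5355 .0206 .167
```

```text
t 60.8 p [0.5308 0.0213 0.1675] F [-0.6  0.   0.4] w -0.0001  x [ 0.183 -0.983 -0.004] z [-0.002  0.004 -1.   ] q [-0.07  0.44  1.65  0.    1.05  1.31]
shift [ 0.0016 -0.0045  0.0004]
tilt fix deg(tool) [ 0.06  0.24 -0.  ] yaw of x -79.45
```

Call:
carry_out:
  rows:
    - [[0,0,0.001],[0,0,0],0]
    - [[0,0,0.001],[0,0,0],0]
    - [[0,0,0.0005],[0,0,0],0]

```text
time: 61.18
ee_pos: [0.5318, 0.0213, 0.1666]
tool_rot: [0.769, -0.639, -0.001, -0.002]
contact_force: [-0.1, -0.7, 0.3]
grip_width: 0.0002
```

```bash
python3 to.py .5355 .0206 .167
```

```text
t 61.17 p [0.5318 0.0213 0.1666] F [-0.1 -0.7  0.3] w 0.0002  x [ 0.183 -0.983 -0.003] z [ 0.001  0.004 -1.   ] q [-0.07  0.44  1.65  0.    1.05  1.31]
shift [ 0.0013 -0.0035 -0.0004]
tilt fix deg(tool) [-0.1  0.2  0. ] yaw of x -79.44
```

Call:
carry_out:
  rows:
    - [[0,0,0.0015],[0,0,0],0]
    - [[0,0,0.0015],[0,0,0],0]

```text
time: 61.42
ee_pos: [0.5323, 0.0211, 0.1654]
tool_rot: [0.769, -0.639, 0.0, -0.002]
contact_force: [-11.1, -0.6, 35.6]
grip_width: 0.0002
```

```bash
python3 to.py .5355 .0206 .167
```

```text
t 61.42 p [0.5323 0.0211 0.1654] F [-11.1  -0.6  35.6] w 0.0002  x [ 0.183 -0.983 -0.003] z [ 0.003  0.003 -1.   ] q [-0.07  0.44  1.66  0.    1.04  1.31]
shift [ 0.0011 -0.0031 -0.0016]
tilt fix deg(tool) [-0.21  0.15 -0.  ] yaw of x -79.44
```

Firm contact at z≈0.166, the shut bar-top height, so the cover is home. I'll retreat well clear and take a final look.

Call:
carry_out:
  rows:
    - [[0,0,-0.01],[0,0,0],0]
    - [[0,0,-0.03],[0,0,0],0]
    - [[0,0,-0.05],[0,0,0],0]
    - [[0,0,-0.05],[0,0,0],0]
    - [[0.02,0,-0.03],[0,0,0],0.2]
    - [[0,0,0],[0,0,0],0.2]
    - [[0,0,0],[0,0,0],0.2]

```text
time: 62.3
ee_pos: [0.5349, 0.0008, 0.3421]
tool_rot: [0.769, -0.639, 0.001, -0.003]
contact_force: [1.0, 0.0, 0.3]
grip_width: 0.0172
```

```bash
python3 - <<'E'
from h import *
st()
f=grab("side");save(f,"sd47",(205,140,345,300),5)
f=grab("wrist");W=cloud(f);g=f["color"].max(2)
m=(g<80)&(abs(W[...,2]-.165)<.02)&(np.hypot(W[...,0]-.53,W[...,1]-.02)<.07);print(np.percentile(W[m][:,2],[50,90,97]).round(4))
E
```

```text
t 62.3 p [0.5349 0.0008 0.3421] F [1.  0.  0.3] w 0.0172  x [ 0.184 -0.983 -0.002] z [ 0.005  0.003 -1.   ] q [-0.11  0.27  1.4   0.    1.47  1.27]
[0.165  0.1665 0.1672]
```

View pics/sd47.png

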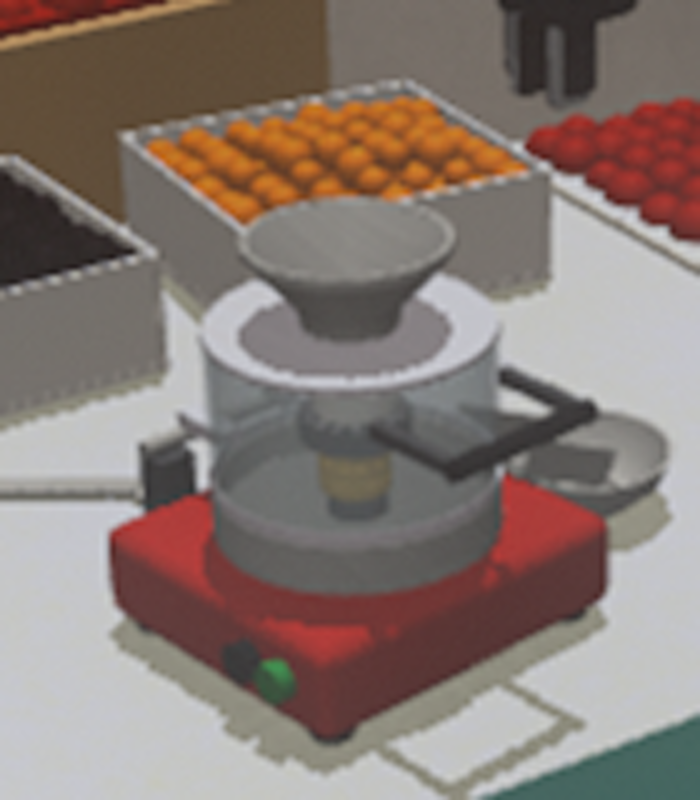

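The cover is shut over the full stack, and the arm is clear. Handing in.

```bash
python3 -c "
from workcell import arm
print(arm.finish_job())"
```

```text
the job is handed in; nothing more can be done
None
```

The mill is reassembled and the cover is shut; I handed the job in at about 62 s of the 210 s allowed.

I swung the cover back to its stop. I then threaded the three brass spacers that were laid out, the burr with its teeth up and the white collar down the spindle. Last, I brought the cover down slowly.

**Stack:** its top measured 0.095, 0.105, 0.115, 0.131 and 0.149 m as each ring went on. Each height is what it should be with the ring fully home, and the rings looked flat in the side view.

**Cover:** the handle's centre is at about 0.160 m and the hood's top at about 0.181 m, both the shut heights. A light press on the bar met firm contact there.

**Other things on the counter:** the green and purple look-alikes, jar, tin, brush and bottle were where they started in the last full views. I saw no knocked parts and no slackening of the grip.

**Worth knowing:**
- The bar slid about 8 mm in the jaws as the cover turned, so the hinge angle worked out from the arm's pose read 0.03 rad when the cover was already shut. I judged it by the cameras and the contact instead.
- A fit of the hood's top plane showed a slope of about 0.02 to 0.03, tilted down towards the handle. I put that down to depth noise.
- The highest force I read was about 46 N, when the cover met its back stop. It read 23 N as the cover shut and 37 N in the final press.
- The first spacer was released about 15 mm above the seat, because the spindle would otherwise have hit the gripper's body. It dropped home flat.

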